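Vent the vacuum plate and put the dried printing blocks away

TASK

The printing blocks under the clear dome have finished drying in vacuum. First pull the drawer of the low cabinet out to its stop; then turn the vent tap on the dome fully open to let the vacuum go, and only then lift the dome off by its bow handle and stand it, right way up, on top of the cabinet. Lay every block flat, face up, in the drawer, then put the dome back properly seated on its plate and, once it is seated, turn the tap fully shut again; finish with the drawer pushed fully home, and leave the other things on the bench alone.

Things in the scene. Friction and masses are not known exactly. Their poses are not given: they have to be found in the camera images.
- lid: clear round dome lid, 0.5 kg: rim flange 214 mm across and 7 mm thick, dome 196 mm across, flat top 50 mm above the underside of the rim. Origin: centre of the underside of the rim; z up when right way up. A steel bow handle stands across the middle of the top, the vent tap 68 mm from the middle towards the lid's -x
- lid_handle (a point): middle of the bow handle's straight bar: round bar 14 mm thick, 76 mm long along this point's y axis, 92 mm above the underside of the rim, 35 mm of free space between bar and lid top
- tap (a joint): angle of the vent tap in rad: 0 shut, 1.57 fully open; grows counter-clockwise seen from above; stiff (0.05 N m), stays where it is left; starts shut or nearly so. Below about 1.1 rad the lid is held down by suction and cannot be lifted. The tap must stay open while the lid is off; if shut, the lid may not drop onto its seat
- tap_grip (a point): centre of the tap's bar handle (12 mm thick, 40 mm long along this point's y axis, 20 mm high), on its vertical turning axis, 31 mm above the lid's flat top (13 mm of thin stem below the bar). The bar lies along the lid's y axis when shut and along the lid's x axis, in line with the little brass vent stub, when open
- plate_seat (a point): centre of the seat on the round metal vacuum plate (fixed, 242 mm across, on a foot, seat 45 mm above the bench): the lid is seated when its origin is here, in any turn about the vertical. Four lugs stand round the edge, 21 mm higher than the seat, with their inner faces 112 mm from the centre, midway between this point's axes. Within 94 mm of the centre the floor under the blocks is 8 mm lower
- cab_top (a point): centre of the top of the low wooden cabinet (fixed; 190 mm deep along this point's x, 225 mm wide along y, 80 mm high). Its -x side is the front, with one drawer that slides out towards -x; the top board begins 15 mm behind the drawer's front face when shut. A taller chest, 188 mm high, stands 50 mm or more to the right and is in the way of a lid carried low
- cab_drawer0 (a joint): how far the drawer is pulled out, in m: 0 shut, 0.125 at its stop; light friction of about 1 N; starts shut or up to 30 mm out
- cab_drawer0_handle (a point): middle of the drawer's bar handle: round bar 11 mm thick, 112 mm long along this point's y, its axis 35 mm in front of the drawer's face and about 36 mm below the cabinet's top; moves with the drawer
- drawer_floor (a point): centre of the drawer's inner floor (145 mm along x, 183 mm along y inside; walls 36 mm high, front 45 mm); x, y, z axes parallel to the cabinet's; moves with the drawer. Pulled out, the part of the floor up to 47 mm behind this point lies clear of the cabinet's top
- block0_mid (a point): wooden printing block, 50 mm along this point's x, 55 mm along y, 29 mm high with brass relief on its top face (the plain wood, which is what to grip, is 24 mm high), about 0.1 kg; the point is 13 mm above its underside, z up when face up; lies loose under the dome at the start. Absent in some starts
- block1_mid (a point): wooden printing block, 50 mm along this point's x, 50 mm along y, 31 mm high with brass relief on its top face (the plain wood, which is what to grip, is 26 mm high), about 0.1 kg; the point is 13 mm above its underside, z up when face up; lies loose under the dome at the start. Absent in some starts
- block2_mid (a point): wooden printing block, 50 mm along this point's x, 55 mm along y, 29 mm high with brass relief on its top face (the plain wood, which is what to grip, is 24 mm high), about 0.1 kg; the point is 13 mm above its underside, z up when face up; lies loose under the dome at the start. Absent in some starts
- block3_mid (a point): wooden printing block, 50 mm along this point's x, 50 mm along y, 31 mm high with brass relief on its top face (the plain wood, which is what to grip, is 26 mm high), about 0.1 kg; the point is 13 mm above its underside, z up when face up; lies loose under the dome at the start. Absent in some starts
- paste_pot_mid (a point): bystander: grey-white open pot, 75 mm across and high; point half-way up
- scraper_mid (a point): bystander: scraper with wooden handle, 166 mm long; point at its middle
- ink_bottle_mid (a point): bystander: brown bottle with cork, 49 mm across, 80 mm high; point half-way up

How it is judged:
By the outcome, as a careful person would: the job done as asked, in the order asked, and still so for the second after the job is handed in, with the robot touching nothing.
Of block0, block1, block2, block3 only 2 to 3 are there at a start; the rules pass over those that are not, and their reading is None.
At some moment in a run one of block0, block1, block2, block3 may be knocked a few centimetres aside while the robot is not near it.
It also fails if it takes over 210 s, if anything falls off the work surface, if the arm or the gripper's body presses on something with over 40 N, if the wrist force passes 120 N, or if a joint passes its speed limit or range.

ROBOT

A 6-joint arm with a two-finger parallel gripper is mounted at the origin on a cart in front of the work surface, level with it; the furniture and walls round the work are solid. World frame = base frame: x ahead of the robot, y to its left, z up, the work surface at z = 0. Lengths are in m, angles in rad, forces in N, time in s.
With the tool pointing down it reaches from about 0.35 to 0.775 m from the base axis. Payload 5.5 kg.
Tool frame: the origin (TCP) lies midway between the tips of the shut fingers; the grasp point (between the pads) lies 19 mm behind it (env.tcp_to_grasp is the distance from the TCP to the grasp point, in m); z points along the fingers, y is the direction in which the jaws open and shut (so a half turn about z gives the same grasp; the last joint's range is limited). The gripper opens to 85 mm and grips with 20 to 120 N. Pads are 22 mm wide; open, the fingers measure 114 mm over their backs; the gripper's body (76 mm by 85 mm) begins 54 mm behind the grasp point. The pads swing forward as they close: fully open they stand 13 mm farther back than shut.
Start: joints at [1.18, 0.313, 0.046, 1.304, 0, 1.431], TCP at [0.143, 0.557, 0.209] pointing down, gripper open.
Joint ranges: [-2.76, 2.76], [-0.86, 1.69], [-1.03, 1.26], [-2.2, 2.34], [-1.47, 1.5], [-3.14, 3.14]. Speed limits (rad/s): [2.57, 2.57, 3.14, 3.14, 3.14, 3.14].

INTERFACE

Orientations are given as a unit quaternion [w, x, y, z].
In Python, from workcell import get_state, viewer, hand_in, finder, env gives the robot as it stands.
- The arm moves only by the tool arm_command, never from a script. Its argument "motion" is a list of rows, each an object of numbers: "x", "y", "z": the shift along the tool's x, y, z in mm; "rx", "ry", "rz": the turn, a rotation vector about the tool's x, y, z in degrees; "hand": the closure, from -1 (fully open) to 1 (shut). A call has 1 to 10 rows; each row is the pose to reach, as a shift and turn from the pose commanded when the call began, along the tool's axes at that moment; what a row does not reach only later rows make up. A row lasts 1/8 s, in which the tool goes at most 62.5 mm and 10.7 degrees, less where a joint would pass 70% of its speed; a pose out of reach is approached as far as the arm can. A call with a gripper value outside its range is refused whole. The fingers move at their own pace and stop on an object; "force" is the grip in N (left out, the last holds). Time passes only in rows, so rows that repeat a pose let the fingers close. It gives the time, the measured TCP pose, the force and the opening at its end, in the units of the state.
- get_state(): the state, without advancing time (a new reading comes with each control period).
- viewer.read_camera(name): name is "side" or "top"; returns a dict with "image" (480x640x3 uint8, red, green, blue), "z_map" (480x640 float32, m along the optical axis (not along the pixel's ray), 0 where there is no reading), "intrinsics" (3x3 intrinsics, pixels), "rvec" (rotation vector, rad) and "tvec" (3), from world to camera coordinates, as OpenCV has them. Camera axes: x right, y down, z forward; pixel columns grow to the right and rows downward; lengths in m; the calibration is good to about 2 mm. A picture is of the moment at which its call begins.
- hand_in(): hands the job in, once; it reports no verdict.
Trained networks look in a picture, given as the dict that the camera call returned (one of the last four; its "shot" number tells which), for a name from the list of things; names that differ only in an ending like _2 or _b are one class to them, and where a whole thing is asked for, a point or a joint stands for the part that bears it (a point fixed in the world has none). Each returns a list of dicts, best first, with "score" (0 to 1); they miss things now and then, are a little off and sometimes report something else, mostly with a low value. They report only what shows in the picture. A call takes as long as a camera call.
- finder.find_in(picture, query): "at" ([column, row] in pixels, amid what is visible of it).
- finder.masks_of(picture, query): "region" (480x640 bool, what is visible of it) and "at" ([column, row] in pixels, amid what is visible of it).
The state is a dict: "clock": time; "joint_pos": joint angles; "qvel": joint speeds; "tau": joint torques, N m; "tcp_pos": TCP position; "orientation": TCP orientation; "wrist_force": force on the tool from outside, world axes, zero at the start; "ft_torque": the same for the moment, N m; "finger_gap": finger opening in m.
Only numpy, scipy, OpenCV 4.12 (cv2) and the standard library are available. Lean on these libraries where they do the work, as an engineer would, in place of code of your own. Each camera call takes 0.05 s, during which the arm holds its last target.

## Working session

There is one attempt and no reset: what is moved stays moved. The work goes in short steps, Python scripts to look and compute and a tool call to move; the robot and the scene stay as the last step left them, time stands still between calls to the robot, and variables do not carry over. Pictures are saved under pics/ and viewed, and the job is handed in when it is done.

Besides the shell and the picture viewer there is one more tool, called after "Request:" by a JSON object that holds its "api" and its "payload". arm_command: Moves the arm, as the interface text tells. Its arguments: {"type":"object","properties":{"motion":{"type":"array","items":{"type":"object","properties":{"x":{"type":"number"},"y":{"type":"number"},"z":{"type":"number"},"rx":{"type":"number"},"ry":{"type":"number"},"rz":{"type":"number"},"hand":{"type":"number"}}}},"force":{"type":"number"}},"required":["motion"]}

```bash
ls; mkdir -p pics; cat > h.py <<'E'
import numpy as np,cv2
from workcell import get_state, viewer, hand_in, finder, env
def cam(n,save=None):
    p=viewer.read_camera(n)
    if save: cv2.imwrite('pics/'+save+'.png',cv2.cvtColor(p['image'],cv2.COLOR_RGB2BGR))
    return p
def RT(p):
    return cv2.Rodrigues(np.array(p['rvec'],float))[0],np.array(p['tvec'],float).reshape(3)
def px2w(p,u,v,d=None,z=None):
    R,t=RT(p);K=np.array(p['intrinsics']);r=np.linalg.inv(K)@np.array([u,v,1.])
    C=-R.T@t; rw=R.T@r
    if z is not None: return C+rw*((z-C[2])/rw[2])
    if d is None:
        d=p['z_map'][int(round(v)),int(round(u))]
    return C+rw*d
def w2px(p,X):
    R,t=RT(p);x=np.array(p['intrinsics'])@(R@np.array(X,float)+t);return x[:2]/x[2]
def cloud(p):
    R,t=RT(p);K=np.array(p['intrinsics']);d=p['z_map'];v,u=np.mgrid[:480,:640]
    r=np.stack([(u-K[0,2])/K[0,0]*d,(v-K[1,2])/K[1,1]*d,d],-1)
    return (r-t)@R
E
python3 - <<'E'
from h import *
s=get_state();print(s)
for n in ['side','top']:
    p=cam(n,n+'0');R,t=RT(p);print(n,p['intrinsics'],-R.T@t,R)
    for q in ['lid','lid_handle','tap','tap_grip','cab_drawer0_handle','cab_drawer0','block0_mid','block1_mid','block2_mid','block3_mid','drawer_floor','paste_pot_mid','scraper_mid','ink_bottle_mid']:
        try: print(q,[(np.round(f['at']).astype(int).tolist(),round(f['score'],2), np.round(px2w(p,*f['at']),3).tolist()) for f in finder.find_in(p,q)][:4])
        except Exception as e: print(q,e)
E
```

```text
pics
{'clock': 0.0, 'joint_pos': array([1.18038820e+00, 3.13987221e-01, 4.49562855e-02, 1.30359267e+00,
       2.34916082e-05, 1.43120485e+00]), 'qvel': array([ 0.00071443, -0.00224458, -0.00042635,  0.00024189,  0.0009735 ,
        0.00043299]), 'tau': array([ 1.09809882e-04, -4.80629933e+01,  2.98532456e+01,  1.94755162e-02,
        5.30043815e-05,  1.16095016e-06]), 'tcp_pos': array([0.1424947 , 0.55648737, 0.20790713]), 'orientation': array([-2.50625782e-04,  1.25079823e-01,  9.92146261e-01, -8.78668579e-04]), 'wrist_force': array([ 0.61548795, -0.08003051, -0.89751558]), 'ft_torque': array([-0.03589532,  0.03765747, -0.00678785]), 'finger_gap': 0.08532819985995159}
side [[476.27828361   0.         314.41560769]
 [  0.         476.27828361 239.16597846]
 [  0.           0.           1.        ]] [ 0.42383953 -0.96235423  0.77655023] [[ 0.98807812 -0.1529676  -0.01739399]
 [-0.10226593 -0.56768996 -0.81686584]
 [ 0.11507961  0.80890607 -0.5765654 ]]
lid [([297, 386], 0.96, [0.463, -0.434, 0.093])]
lid_handle [([300, 387], 0.88, [0.467, -0.438, 0.094])]
tap [([263, 345], 0.53, [0.4
[... 894 characters left out ...]
.097])]
lid_handle [([452, 256], 0.56, [0.471, -0.398, 0.095])]
tap [([445, 277], 0.46, [0.412, -0.367, 0.133]), ([430, 285], 0.19, [0.394, -0.342, 0.05])]
tap_grip [([446, 277], 0.53, [0.413, -0.37, 0.137])]
cab_drawer0_handle [([363, 209], 0.97, [0.613, -0.154, 0.071])]
cab_drawer0 [([364, 213], 0.94, [0.603, -0.156, 0.07]), ([427, 282], 0.41, [0.403, -0.336, 0.052])]
block0_mid [([364, 215], 0.7, [0.603, -0.16, 0.041])]
block1_mid []
block2_mid []
block3_mid []
drawer_floor [([360, 214], 0.64, [0.602, -0.146, 0.059])]
paste_pot_mid [([311, 283], 0.63, [0.401, -0.001, 0.045])]
scraper_mid [([236, 292], 0.56, [0.377, 0.224, 0.014])]
ink_bottle_mid [([198, 295], 0.53, [0.367, 0.326, 0.048])]
```

View pics/side0.png

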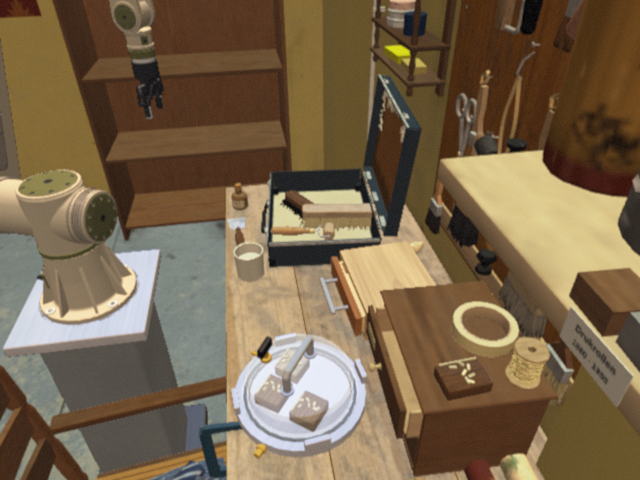

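View pics/top0.png

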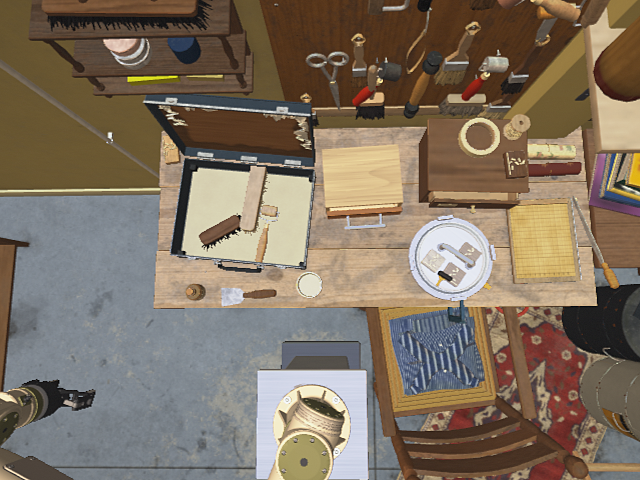

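```bash
python3 - <<'E'
from h import *
p=cam('top');s=cam('side');np.save('top0.npy',cloud(p));np.save('side0.npy',cloud(s))
a=cv2.resize(p['image'][190:310,310:510],None,fx=4,fy=4,interpolation=cv2.INTER_CUBIC)
cv2.imwrite('pics/topz.png',a[:,:,::-1])
a=cv2.resize(s['image'][320:460,220:400],None,fx=4.2,fy=4.2,interpolation=cv2.INTER_CUBIC)
cv2.imwrite('pics/sidez.png',a[:,:,::-1])
for n,c in (('top',cloud(p)),('side',cloud(s))):
    c=c.reshape(-1,3)
    # cabinet top
    m=(abs(c[:,2]-.08)<.012)&(c[:,0]>.6)&(c[:,0]<.9)&(c[:,1]>-.3)&(c[:,1]<0)
    q=c[m];r=cv2.minAreaRect(q[:,:2].astype(np.float32)*1000);print(n,'cab',r,np.median(q[:,2]),len(q))
    # plate seat outer
    m=(np.hypot(c[:,0]-.46,c[:,1]+.41)<.14)&(c[:,2]>.03)
    q=c[m];print(np.histogram(q[:,2],np.arange(.03,.16,.005)))
    k=q[(q[:,2]>.03)&(q[:,2]<.07)]
    print(cv2.minEnclosingCircle(k[:,:2].astype(np.float32)*1000))
    k=q[(q[:,2]>.12)]; print('high',len(k),np.round(k.mean(0),4),k[:,2].max())
E
```

```text
top cab ((750.7979736328125, -133.06320190429688), (298.89532470703125, 269.9832763671875), 0.9832107424736023) 0.08061463754437204 4844
(array([  21,   49,  396,  560,  344,  111,  108,  149,   29,   26,   32,
        170, 1439, 1734,  146,    8,    6,    7,    7,   13,   37,   79,
        126,   42,    0]), array([0.03 , 0.035, 0.04 , 0.045, 0.05 , 0.055, 0.06 , 0.065, 0.07 ,
       0.075, 0.08 , 0.085, 0.09 , 0.095, 0.1  , 0.105, 0.11 , 0.115,
       0.12 , 0.125, 0.13 , 0.135, 0.14 , 0.145, 0.15 , 0.155]))
((465.5250549316406, -412.8891906738281), 130.98069763183594)
high 304 [ 0.4646 -0.3969  0.1396] 0.1492063521603462
side cab ((750.2266235351562, -134.71437072753906), (299.79534912109375, 269.919921875), 0.1338464468717575) 0.07989355313993345 4371
(array([ 209,  249,  882, 1012, 1069,  253,  360,  484,  177,  188,  180,
        404, 3036, 3470,   99,   40,   35,   34,   60,   52,   97,  194,
        272,   32,    0]), array([0.03 , 0.035, 0.04 , 0.045, 0.05 , 0.055, 0.06 , 0.065, 0.07 ,
       0.075, 0.08 , 0.085, 0.09 , 0.095, 0.1  , 0.105, 0.11 , 0.115,
       0.12 , 0.125, 0.13 , 0.135, 0.14 , 0.145, 0.15 , 0.155]))
((463.35223388671875, -413.8623962402344), 131.49923706054688)
high 707 [ 0.4604 -0.4059  0.1372] 0.14744469058336113
```

View pics/topz.png

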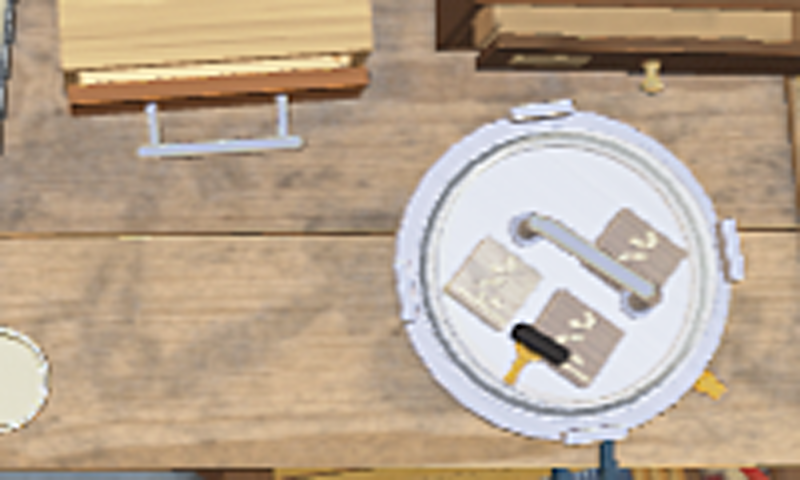

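View pics/sidez.png

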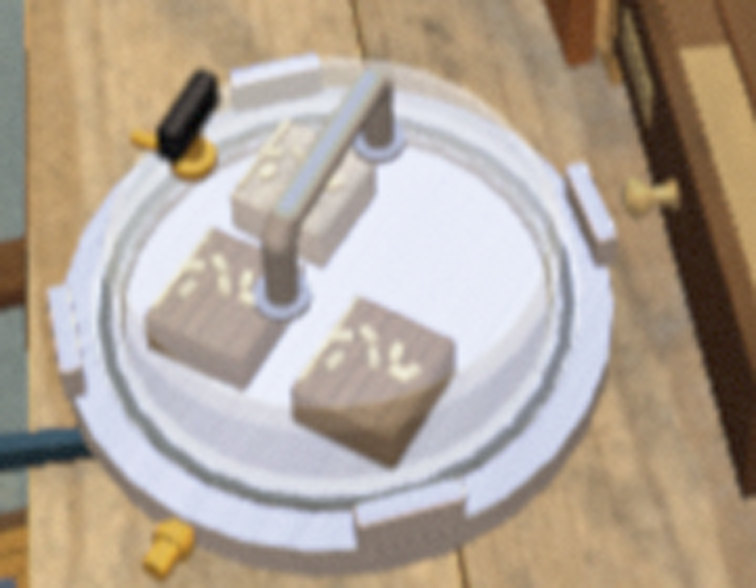

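```bash
python3 - <<'E'
from h import *
for n in('top','side'):
    c=np.load(n+'0.npy').reshape(-1,3)
    def box(m,l):
        q=c[m]
        if len(q)<5: print(n,l,'few');return
        r=cv2.minAreaRect((q[:,:2]*1000).astype(np.float32)); print(n,l,len(q),np.round(q.mean(0),4),np.round(np.percentile(q,[2,98],axis=0),3).tolist(),np.round(r[0],1),np.round(r[1],1),round(r[2],1))
        d=q[:,:2]-q[:,:2].mean(0);w,v=np.linalg.eigh(d.T@d);print('   main dir deg',np.degrees(np.arctan2(v[1,1],v[0,1])))
    X,Y,Z=c.T
    rr=np.hypot(X-.463,Y+.413)
    box((abs(Z-.08)<.006)&(X>.63)&(X<.9)&(Y>-.275)&(Y<-.02),'cabtop')
    box((Z>.03)&(Z<.06)&(X>.57)&(X<.617)&(Y>-.25)&(Y<-.05),'dhandle')
    box((Z>.055)&(Z<.08)&(X>.618)&(X<.665)&(Y>-.28)&(Y<-.03),'dfront')
    tap=np.hypot(X-.412,Y+.37)<.035
    box(tap&(Z>.125),'tapbar')
    h=(np.hypot(X-.465,Y+.41)<.06)&~tap
    box(h&(Z>.13),'handle')
    for i in range(4):
        a=np.radians(90*i)
    # lugs
    m=(rr>.110)&(rr<.14)&(Z>.06)&(Z<.075)
    q=c[m];ang=np.degrees(np.arctan2(q[:,1]+.413,q[:,0]-.463));print(np.histogram(ang,np.arange(-180,181,10)))
E
```

```text
top cabtop 4247 [ 0.7141 -0.1538  0.0806] [[0.633, -0.261, 0.076], [0.797, -0.044, 0.085]] [ 713.1 -152.5] [176.9 225.5] 3.2
   main dir deg 89.54442643402521
top dhandle 211 [ 0.5954 -0.1546  0.0462] [[0.57, -0.244, 0.031], [0.617, -0.058, 0.06]] [ 591.4 -149.2] [195.3  45.8] 85.6
   main dir deg 89.49237369430685
top dfront 582 [ 0.6388 -0.1592  0.075 ] [[0.619, -0.264, 0.057], [0.664, -0.047, 0.08]] [ 641.4 -157. ] [ 46.7 226.1] 0.3
   main dir deg 90.14072531789758
top tapbar 73 [ 0.4154 -0.367   0.1351] [[0.404, -0.384, 0.128], [0.428, -0.351, 0.14]] [ 415.6 -367.2] [38.9 11.9] 57.1
   main dir deg 58.538655185096474
top handle 198 [ 0.4719 -0.4042  0.1422] [[0.443, -0.446, 0.133], [0.5, -0.365, 0.148]] [ 471.1 -405.9] [102.3  14.2] 55.8
   main dir deg 55.79492088768833
(array([ 7,  5,  0,  0,  0,  0,  0,  0,  0, 13, 21,  6,  0,  0,  0,  0,  0,
        2, 27, 26,  0,  0,  0,  0,  0,  0, 22, 28,  7,  0,  0,  0,  0,  0,
        0,  7]), array([-180, -170, -160, -150, -140, -130, -120, -110, -100,  -90,  -80,
        -70,  -60,  -50,  -40,  -30,  -20,  -10,    0,   10,   20,   30,
[... 621 characters left out ...]
0.1339] [[0.4, -0.386, 0.126], [0.427, -0.353, 0.138]] [ 413.5 -369.2] [39.7 12.5] 55.8
   main dir deg 56.35891618233559
side handle 412 [ 0.4669 -0.4137  0.141 ] [[0.44, -0.448, 0.131], [0.498, -0.372, 0.146]] [ 469.3 -407.7] [101.3  14.2] 56.1
   main dir deg 55.07726687845984
(array([28, 22,  0,  0,  0,  0,  0,  0,  2, 69, 75, 13,  0,  0,  0,  0,  0,
        5, 63, 50,  0,  0,  0,  0,  0,  0,  9, 14,  7,  0,  0,  0,  0,  0,
        0, 23]), array([-180, -170, -160, -150, -140, -130, -120, -110, -100,  -90,  -80,
        -70,  -60,  -50,  -40,  -30,  -20,  -10,    0,   10,   20,   30,
         40,   50,   60,   70,   80,   90,  100,  110,  120,  130,  140,
        150,  160,  170,  180]))
```

```bash
python3 - <<'E'
from h import *
from scipy.optimize import least_squares
for n in('top','side'):
    C=np.load(n+'0.npy');c=C.reshape(-1,3)
    X,Y,Z=c.T
    q=c[(Z>.025)&(Z<.07)&(X>.54)&(X<.63)&(Y>-.23)&(Y<-.08)]
    print(n);print(np.histogram(q[:,0],np.arange(.54,.632,.005)))
    for lo in np.arange(.57,.6,.005):
        k=q[(q[:,0]>lo)&(q[:,0]<lo+.005)]
        print(round(lo,3),len(k),k.mean(0).round(4),np.percentile(k,[3,97],axis=0).round(3).tolist())
    # lugs
    cx=np.array([.470,-.407])
    rr=np.hypot(X-cx[0],Y-cx[1]);m=(rr>.106)&(rr<.13)&(Z>.060)&(Z<.072);q=c[m]
    ang=np.degrees(np.arctan2(q[:,1]-cx[1],q[:,0]-cx[0]))
    base=np.degrees(np.angle(np.mean(np.exp(4j*np.radians(ang)))))/4;print('lug ang mod90',base)
    P=[]
    for k in range(4):
        d=(ang-base-90*k+180)%360-180;s=q[abs(d)<15]
        print(k,len(s),s.mean(0).round(4),'rad',np.percentile(np.hypot(s[:,0]-cx[0],s[:,1]-cx[1]),[5,50,95]).round(4),'ang',np.median(d[abs(d)<15])+base+90*k)
    # dome top disc 
    m=(Z>.085)&(Z<.105)&(rr<.12);s=c[m];print('dome',cv2.minEnclosingCircle((s[:,:2]*1000).astype(np.float32)),s[:,2].mean())
E
```

```text
top
(array([  0,   0,   0,  10,  60,  59,  28,  10,   8,  10,   7,  50, 119,
        81,  67,  53,  42,  12]), array([0.54 , 0.545, 0.55 , 0.555, 0.56 , 0.565, 0.57 , 0.575, 0.58 ,
       0.585, 0.59 , 0.595, 0.6  , 0.605, 0.61 , 0.615, 0.62 , 0.625,
       0.63 ]))
0.57 28 [ 0.5718 -0.1731  0.048 ] [[0.57, -0.216, 0.044], [0.574, -0.111, 0.052]]
0.575 10 [ 0.5779 -0.1696  0.0478] [[0.576, -0.211, 0.044], [0.58, -0.111, 0.052]]
0.58 8 [ 0.5826 -0.1589  0.0473] [[0.581, -0.21, 0.044], [0.584, -0.108, 0.051]]
0.585 10 [ 0.5874 -0.1495  0.0463] [[0.585, -0.21, 0.043], [0.59, -0.108, 0.051]]
0.59 7 [ 0.5923 -0.1521  0.0484] [[0.591, -0.208, 0.045], [0.594, -0.109, 0.053]]
0.595 50 [ 0.5984 -0.1101  0.0502] [[0.596, -0.204, 0.029], [0.6, -0.082, 0.069]]
0.6 119 [ 0.6024 -0.1583  0.0539] [[0.6, -0.212, 0.028], [0.605, -0.089, 0.069]]
lug ang mod90 6.715459895653811
0 55 [ 0.5884 -0.3923  0.0657] rad [0.1153 0.12   0.1251] ang 7.323324212477007
1 57 [ 0.4581 -0.2891  0.0661] rad [0.1146 0.1196 0.1238] ang 95.650923582619
2 57 [ 0.3556 -0.4202  0.066 ] rad [0.1111 0.1164 0.12  ] ang 186.2251
[... 757 characters left out ...]
-0.109, 0.049]]
0.59 21 [ 0.5932 -0.1409  0.048 ] [[0.591, -0.212, 0.04], [0.595, -0.083, 0.062]]
0.595 161 [ 0.5978 -0.1306  0.05  ] [[0.595, -0.207, 0.027], [0.6, -0.082, 0.068]]
0.6 184 [ 0.6022 -0.1798  0.0562] [[0.6, -0.228, 0.027], [0.605, -0.093, 0.069]]
lug ang mod90 6.979402462413656
0 118 [ 0.5858 -0.3939  0.0651] rad [0.1127 0.1171 0.1222] ang 6.48583835770739
1 30 [ 0.4537 -0.2876  0.0664] rad [0.1186 0.1209 0.1243] ang 98.50495997420097
2 130 [ 0.3535 -0.4227  0.0659] rad [0.1136 0.1182 0.1231] ang 187.861754058926
3 197 [ 0.4837 -0.524   0.0652] rad [0.1132 0.1189 0.1226] ang 276.85960081198664
dome ((469.549560546875, -406.6773681640625), 98.43475341796875) 0.09473955866266612
```

```bash
python3 - <<'E'
from h import *
for n in('top','side'):
    C=np.load(n+'0.npy');c=C.reshape(-1,3)
    X,Y,Z=c.T
    q=c[(Z>.03)&(Z<.06)&(X>.54)&(X<.572)&(Y>-.25)&(Y<-.08)]
    f=np.polyfit(q[:,1],q[:,0],1);print(n,'bar',q.mean(0).round(4),np.percentile(q[:,1],[0,1,99,100]).round(4),'yaw',np.degrees(-np.arctan(f[0])), np.percentile(q[:,2],[5,50,95]))
    for lo in np.arange(.6,.68,.005):
        k=c[(X>lo)&(X<lo+.005)&(Y>-.22)&(Y<-.09)&(Z>.02)]
        print(round(lo,3),np.percentile(k[:,2],[5,50,95]).round(3),end=';')
    # board top with row-wise front edge
    m=(abs(Z-.08)<.005)&(X>.61)&(X<.83)&(Y>-.268)&(Y<-.035)
    q=c[m];ys=np.arange(-.25,-.05,.02)
    e=[np.percentile(q[abs(q[:,1]-y)<.006][:,0],[1,99]) for y in ys];print(np.round(e,3).tolist())
    e=[np.percentile(q[abs(q[:,0]-x)<.006][:,1],[1,99]) for x in np.arange(.66,.8,.02)];print(np.round(e,3).tolist())
E
```

```text
top bar [ 0.5656 -0.1572  0.0491] [-0.2193 -0.2179 -0.1017 -0.1016] yaw 2.192041384793999 [0.04354453 0.04908754 0.05346565]
0.6 [0.024 0.057 0.071];0.605 [0.062 0.068 0.072];0.61 [0.064 0.068 0.072];0.615 [0.056 0.061 0.07 ];0.62 [0.056 0.07  0.082];0.625 [0.025 0.079 0.085];0.63 [0.021 0.079 0.085];0.635 [0.022 0.081 0.085];0.64 [0.076 0.082 0.086];0.645 [0.077 0.081 0.085];0.65 [0.076 0.081 0.084];0.655 [0.077 0.08  0.085];0.66 [0.076 0.081 0.084];0.665 [0.077 0.08  0.084];0.67 [0.077 0.081 0.084];0.675 [0.076 0.081 0.085];0.68 [0.077 0.08  0.085];[[0.631, 0.802], [0.63, 0.802], [0.629, 0.8], [0.627, 0.8], [0.627, 0.8], [0.625, 0.798], [0.624, 0.797], [0.624, 0.795], [0.622, 0.795], [0.622, 0.792]]
[[-0.267, -0.047], [-0.264, -0.044], [-0.265, -0.042], [-0.261, -0.042], [-0.261, -0.041], [-0.259, -0.039], [-0.259, -0.039], [-0.26, -0.087]]
side bar [ 0.564  -0.1639  0.048 ] [-0.2216 -0.2215 -0.1039 -0.1014] yaw 2.4134802265007504 [0.04480518 0.04825779 0.05095135]
0.6 [0.026 0.065 0.069];0.605 [0.066 0.068 0.07 ];0.61 [0.065 0.068 0.069];0.615 [0.056 0.059 0.08 ];0.62 [0.057 0.076 0.082];0.625 [0.072 0.08  0.082];0.63 [0.021 0.079 0.082];0.635 [0.021 0.08  0.082];0.64 [0.078 0.08  0.082];0.645 [0.078 0.08  0.082];0.65 [0.078 0.08  0.083];0.655 [0.078 0.08  0.082];0.66 [0.078 0.08  0.082];0.665 [0.078 0.08  0.082];0.67 [0.078 0.08  0.083];0.675 [0.078 0.08  0.082];0.68 [0.078 0.08  0.082];[[0.628, 0.669], [0.626, 0.67], [0.626, 0.797], [0.625, 0.798], [0.623, 0.796], [0.623, 0.796], [0.622, 0.793], [0.622, 0.794], [0.619, 0.793], [0.618, 0.79]]
[[-0.254, -0.046], [-0.202, -0.043], [-0.204, -0.04], [-0.202, -0.04], [-0.203, -0.039], [-0.204, -0.038], [-0.205, -0.038], [-0.207, -0.077]]
```

```bash
cat >> h.py <<'E'
from scipy.spatial.transform import Rotation as Ro
def Rdown(a):
    a=np.radians(a);y=[np.cos(a),np.sin(a),0];x=[-np.sin(a),np.cos(a),0];
    return np.array([x,y,[0,0,-1]]).T
def plan(*goals):
    s=get_state();q=s['orientation'];R0=Ro.from_quat([q[1],q[2],q[3],q[0]]).as_matrix();p0=s['tcp_pos']
    y=R0[:,1];print('t',round(s['clock'],2),'tcp',np.round(p0,4),'a',round(np.degrees(np.arctan2(y[1],y[0])),2),'tilt',np.round(R0[:2,2],3),'gap',round(s['finger_gap'],4),'F',np.round(s['wrist_force'],1),'q',np.round(s['joint_pos'],2))
    for x,yy,z,a in goals:
        d=R0.T@(np.array([x,yy,z])-p0)*1000;w=np.degrees(Ro.from_matrix(R0.T@Rdown(a)).as_rotvec())
        print('xyz',np.round(d,1),'rot',np.round(w,1),'rows',max(np.linalg.norm(d)/62.5,np.linalg.norm(w)/10.7))
E
python3 -c "
from h import *
plan((.565,-.157,.16,2.6),(.565,-.157,.027,2.6))"
```

```text
t 1.6 tcp [0.1427 0.557  0.2088] a 75.63 tilt [-0.  0.] gap 0.0853 F [ 0.  -0.4  0.6] q [1.18 0.31 0.05 1.3  0.   1.43]
xyz [-586.3 -586.9   48.7] rot [ 0. -0. 73.] rows 13.29597665912611
xyz [-586.3 -586.9  181.7] rot [ 0. -0. 73.] rows 13.587998472623383
```

Request:
{"api": "arm_command", "payload": {"motion": [{"x": -60, "y": -60, "z": 0, "rz": 7, "hand": 0}, {"x": -100, "y": -100, "z": 0, "rz": 14, "hand": 0.3}, {"x": -140, "y": -140, "z": 0, "rz": 21, "hand": 0.3}, {"x": -180, "y": -180, "z": 0, "rz": 28, "hand": 0.3}, {"x": -220, "y": -220, "z": 0, "rz": 35, "hand": 0.3}, {"x": -260, "y": -260, "z": 0, "rz": 42, "hand": 0.3}, {"x": -300, "y": -300, "z": 0, "rz": 49, "hand": 0.3}, {"x": -340, "y": -340, "z": 0, "rz": 56, "hand": 0.3}, {"x": -380, "y": -380, "z": 0, "rz": 63, "hand": 0.3}, {"x": -420, "y": -420, "z": 0, "rz": 70, "hand": 0.3}]}}

```text
invalid input at $.motion[0]: expected keys x, y, z, rx, ry, rz, hand
```

```bash
python3 -c "
from h import *
plan((.565,-.157,.16,2.6),(.565,-.157,.027,2.6))"
```

```text
t 1.6 tcp [0.1427 0.557  0.2088] a 75.63 tilt [-0.  0.] gap 0.0853 F [ 0.  -0.4  0.6] q [1.18 0.31 0.05 1.3  0.   1.43]
xyz [-586.3 -586.9   48.7] rot [ 0. -0. 73.] rows 13.29597665912611
xyz [-586.3 -586.9  181.7] rot [ 0. -0. 73.] rows 13.587998472623383
```

All keys needed.

Request:
{"api": "arm_command", "payload": {"motion": [{"x": -40, "y": -40, "z": 0, "rx": 0, "ry": 0, "rz": 7, "hand": 0.3}, {"x": -80, "y": -80, "z": 0, "rx": 0, "ry": 0, "rz": 14, "hand": 0.3}, {"x": -120, "y": -120, "z": 0, "rx": 0, "ry": 0, "rz": 21, "hand": 0.3}, {"x": -160, "y": -160, "z": 0, "rx": 0, "ry": 0, "rz": 28, "hand": 0.3}, {"x": -200, "y": -200, "z": 0, "rx": 0, "ry": 0, "rz": 35, "hand": 0.3}, {"x": -240, "y": -240, "z": 0, "rx": 0, "ry": 0, "rz": 42, "hand": 0.3}, {"x": -280, "y": -280, "z": 0, "rx": 0, "ry": 0, "rz": 49, "hand": 0.3}, {"x": -320, "y": -320, "z": 0, "rx": 0, "ry": 0, "rz": 56, "hand": 0.3}, {"x": -360, "y": -360, "z": 0, "rx": 0, "ry": 0, "rz": 63, "hand": 0.3}, {"x": -400, "y": -400, "z": 0, "rx": 0, "ry": 0, "rz": 70, "hand": 0.3}]}}

```text
clock: 2.85
tcp_pos: [0.4318, 0.0685, 0.2091]
orientation: [0.0, 0.673, 0.74, 0.001]
wrist_force: [1.8, 0.9, 0.8]
finger_gap: 0.0299
```

```bash
python3 -c "
from h import *
plan((.565,-.157,.16,2.6),(.565,-.157,.027,2.6))"
```

```text
t 2.85 tcp [0.4318 0.0685 0.2091] a 5.38 tilt [0.001 0.   ] gap 0.0299 F [1.8 0.9 0.8] q [-0.03  0.05 -0.28  1.24  0.    1.45]
xyz [-237.   111.4   49.2] rot [ 0.1 -0.   2.8] rows 4.2639696486128145
xyz [-237.1  111.2  182.2] rot [ 0.1 -0.   2.8] rows 5.104470137098106
```

Request:
{"api": "arm_command", "payload": {"motion": [{"x": -55, "y": 26, "z": 0, "rx": 0, "ry": 0, "rz": 2.8, "hand": 0.3}, {"x": -110, "y": 52, "z": 0, "rx": 0, "ry": 0, "rz": 2.8, "hand": 0.3}, {"x": -165, "y": 78, "z": 10, "rx": 0, "ry": 0, "rz": 2.8, "hand": 0.3}, {"x": -215, "y": 101, "z": 20, "rx": 0, "ry": 0, "rz": 2.8, "hand": 0.3}, {"x": -237, "y": 111, "z": 50, "rx": 0, "ry": 0, "rz": 2.8, "hand": 0.3}, {"x": -237, "y": 111, "z": 80, "rx": 0, "ry": 0, "rz": 2.8, "hand": 0.3}, {"x": -237, "y": 111, "z": 80, "rx": 0, "ry": 0, "rz": 2.8, "hand": 0.3}]}}

```text
clock: 3.72
tcp_pos: [0.5626, -0.1542, 0.1261]
orientation: [-0.003, 0.69, 0.724, -0.001]
wrist_force: [-0.8, -0.0, 0.9]
finger_gap: 0.0298
```

```bash
python3 -c "
from h import *
p=cam('side','s1')
plan((.565,-.157,.027,2.6))
for n in ('side','top'):
  p=cam(n);a=p['image'];u,v=w2px(p,(.565,-.157,.05)).astype(int)
  cv2.imwrite('pics/%s_d1.png'%n,cv2.resize(a[v-70:v+70,u-90:u+90],None,fx=4,fy=4)[:,:,::-1])
"
```

```text
t 3.77 tcp [ 0.5637 -0.1543  0.1281] a 2.82 tilt [-0.002  0.001] gap 0.0297 F [-0.3  0.7  0.5] q [-0.4   0.37 -0.08  1.13  0.    1.12]
xyz [ -2.8   1.4 101.1] rot [-0.1 -0.1  0.2] rows 1.617903715775589
```

View pics/side_d1.png

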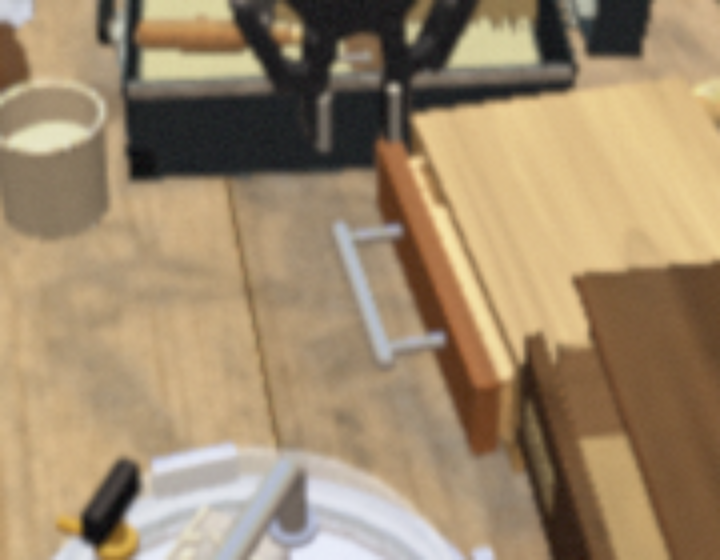

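Request:
{"api": "arm_command", "payload": {"motion": [{"x": -3, "y": 1.5, "z": 50, "rx": 0, "ry": 0, "rz": 0, "hand": 0.3}, {"x": -3, "y": 1.5, "z": 80, "rx": 0, "ry": 0, "rz": 0, "hand": 0.3}, {"x": -3, "y": 1.5, "z": 101, "rx": 0, "ry": 0, "rz": 0, "hand": 0.3}, {"x": -3, "y": 1.5, "z": 101, "rx": 0, "ry": 0, "rz": 0, "hand": 0.3}]}}

```text
clock: 4.38
tcp_pos: [0.566, -0.157, 0.0279]
orientation: [-0.0, 0.689, 0.725, -0.0]
wrist_force: [-0.2, -0.9, 0.5]
finger_gap: 0.0301
```

Request:
{"api": "arm_command", "payload": {"motion": [{"x": 0, "y": 0, "z": 0, "rx": 0, "ry": 0, "rz": 0, "hand": 1}, {"x": 0, "y": 0, "z": 0, "rx": 0, "ry": 0, "rz": 0, "hand": 1}, {"x": 0, "y": 0, "z": 0, "rx": 0, "ry": 0, "rz": 0, "hand": 1}, {"x": 0, "y": 0, "z": 0, "rx": 0, "ry": 0, "rz": 0, "hand": 1}], "force": 40}}

```text
clock: 4.88
tcp_pos: [0.5666, -0.1577, 0.0283]
orientation: [0.0, 0.689, 0.724, 0.0]
wrist_force: [0.2, 0.0, 0.8]
finger_gap: 0.0001
```

```bash
python3 -c "
from h import *
for n in ('side','top'):
  p=cam(n);a=p['image'];u,v=w2px(p,(.565,-.157,.05)).astype(int)
  cv2.imwrite('pics/%s_d2.png'%n,cv2.resize(a[v-70:v+70,u-90:u+90],None,fx=4,fy=4)[:,:,::-1])
"
```

```text
(no output)
```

View pics/side_d2.png

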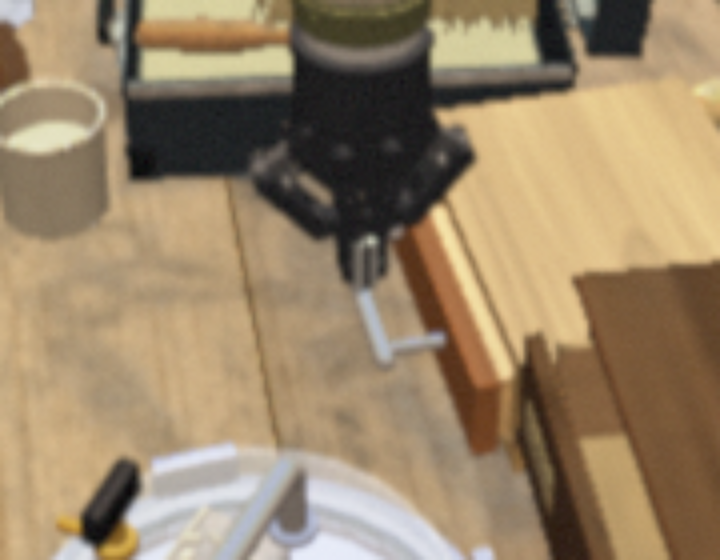

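View pics/top_d2.png

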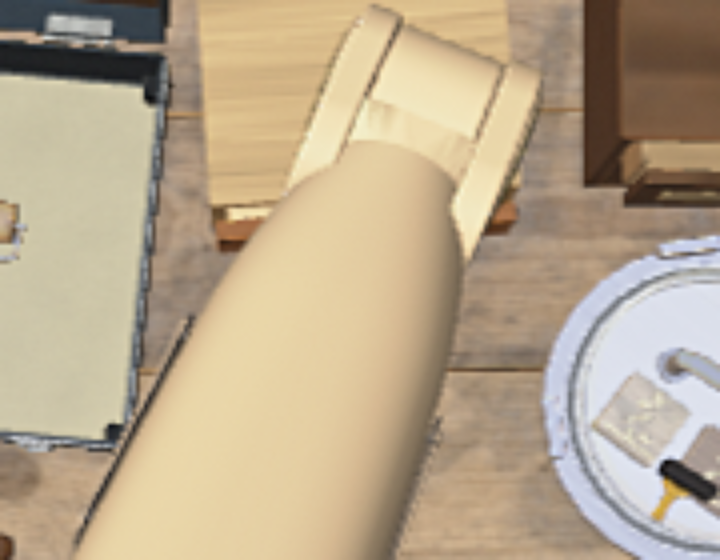

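Request:
{"api": "arm_command", "payload": {"motion": [{"x": 0, "y": -8, "z": 0, "rx": 0, "ry": 0, "rz": 0, "hand": 1}, {"x": 0, "y": -16, "z": 0, "rx": 0, "ry": 0, "rz": 0, "hand": 1}, {"x": 0, "y": -24, "z": 0, "rx": 0, "ry": 0, "rz": 0, "hand": 1}, {"x": 0, "y": -24, "z": 0, "rx": 0, "ry": 0, "rz": 0, "hand": 1}]}}

```text
clock: 5.48
tcp_pos: [0.5414, -0.1587, 0.0278]
orientation: [-0.0, 0.69, 0.724, -0.0]
wrist_force: [-0.6, -0.6, -0.9]
finger_gap: -0.0004
```

```bash
python3 -c "
from h import *
for n in ('side',):
  p=cam(n);a=p['image'];u,v=w2px(p,(.565,-.157,.05)).astype(int)
  cv2.imwrite('pics/%s_d3.png'%n,cv2.resize(a[v-70:v+70,u-90:u+90],None,fx=4,fy=4)[:,:,::-1])
"
```

```text
(no output)
```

View pics/side_d3.png

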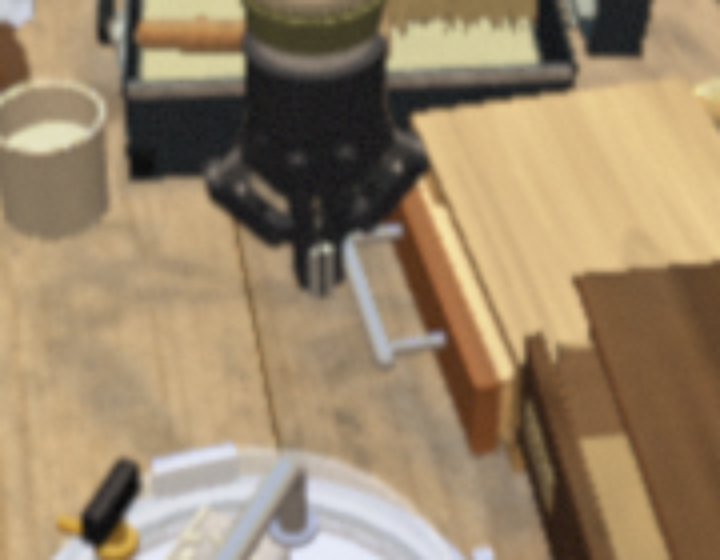

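```bash
python3 -c "
from h import *
for n in ('side',):
  p=cam(n);a=p['image'].copy();u,v=w2px(p,(.565,-.157,.05)).astype(int)
  t=get_state()['tcp_pos'];print(t)
  big=cv2.resize(a[v-70:v+70,u-90:u+90],None,fx=4,fy=4)
  for X,c in ((t,(255,0,0)),(t+[0,0,.019],(0,255,0)),((.565,-.157,.047),(0,0,255)),((.565,-.157,0.0),(0,255,255))):
    q=(w2px(p,X)-[u-90,v-70])*4; cv2.circle(big,tuple(int(i) for i in q),3,c,-1)
  cv2.imwrite('pics/%s_d4.png'%n,big[:,:,::-1])
  C=cloud(p);uv=w2px(p,t+[0,0,.01]).astype(int);print(C[uv[1]-6:uv[1]+10:2,uv[0]].round(3))
"
```

```text
[ 0.54238108 -0.15889655  0.02794263]
[[ 0.54  -0.17   0.067]
 [ 0.54  -0.168  0.059]
 [ 0.54  -0.168  0.054]
 [ 0.547 -0.117 -0.   ]
 [ 0.546 -0.123 -0.   ]
 [ 0.545 -0.128 -0.002]
 [ 0.544 -0.136 -0.001]
 [ 0.543 -0.144 -0.   ]]
```

View pics/side_d4.png

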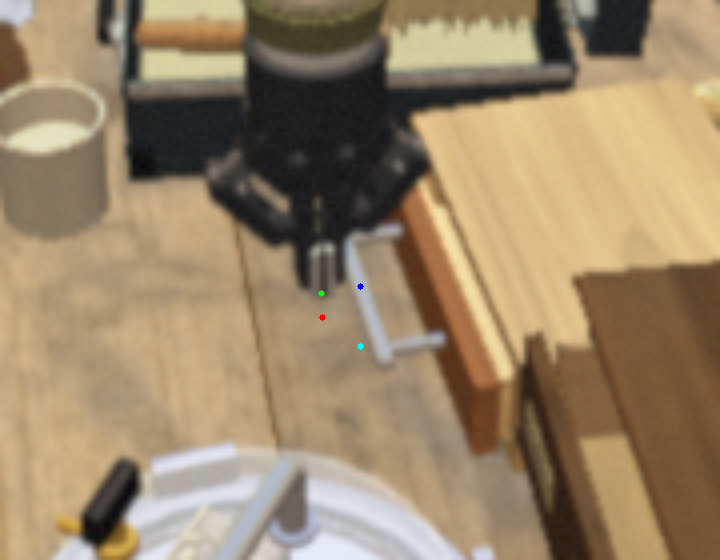

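```bash
python3 -c "
from h import *
print(env, [ (k,getattr(env,k)) for k in dir(env) if not k.startswith('_')])
p=cam('side');C=cloud(p);t=get_state()['tcp_pos']
m=(abs(C[...,0]-t[0])<.02)&(abs(C[...,1]-t[1])<.03)&(C[...,2]>.015)&(C[...,2]<.2)
q=C[m];print(np.percentile(q[:,2],[0,1,2,5,10]))
print(np.histogram(q[:,2],np.arange(.015,.1,.005)))
"
```

```text
<Robot object at 0x7f6c60b63e00> [('MotionError', <class 'workcell.MotionError'>), ('tcp_to_grasp', 0.0187)]
[0.0440096  0.0465958  0.04795002 0.05270479 0.06305304]
(array([ 0,  0,  0,  0,  0,  1, 28,  7, 14, 20, 22, 22, 17, 26, 21, 21]), array([0.015, 0.02 , 0.025, 0.03 , 0.035, 0.04 , 0.045, 0.05 , 0.055,
       0.06 , 0.065, 0.07 , 0.075, 0.08 , 0.085, 0.09 , 0.095]))
```

Request:
{"api": "arm_command", "payload": {"motion": [{"x": 0, "y": 0, "z": -40, "rx": 0, "ry": 0, "rz": 0, "hand": 0.3}, {"x": 0, "y": 0, "z": -40, "rx": 0, "ry": 0, "rz": 0, "hand": 0.3}, {"x": 0, "y": 23, "z": -40, "rx": 0, "ry": 0, "rz": 0, "hand": 0.3}, {"x": 0, "y": 23, "z": -40, "rx": 0, "ry": 0, "rz": 0, "hand": 0.3}, {"x": 0, "y": 23, "z": -10, "rx": 0, "ry": 0, "rz": 0, "hand": 0.3}, {"x": 0, "y": 23, "z": 8, "rx": 0, "ry": 0, "rz": 0, "hand": 0.3}, {"x": 0, "y": 23, "z": 18, "rx": 0, "ry": 0, "rz": 0, "hand": 0.3}, {"x": 0, "y": 23, "z": 18, "rx": 0, "ry": 0, "rz": 0, "hand": 0.3}]}}

```text
clock: 6.62
tcp_pos: [0.5643, -0.1573, 0.0089]
orientation: [-0.001, 0.689, 0.724, -0.0]
wrist_force: [-0.4, 0.3, -0.8]
finger_gap: 0.0298
```

Request:
{"api": "arm_command", "payload": {"motion": [{"x": 0, "y": 0, "z": 0, "rx": 0, "ry": 0, "rz": 0, "hand": 1}, {"x": 0, "y": 0, "z": 0, "rx": 0, "ry": 0, "rz": 0, "hand": 1}, {"x": 0, "y": 0, "z": 0, "rx": 0, "ry": 0, "rz": 0, "hand": 1}, {"x": 0, "y": 0, "z": 0, "rx": 0, "ry": 0, "rz": 0, "hand": 1}]}}

```text
clock: 7.12
tcp_pos: [0.5658, -0.1579, 0.0106]
orientation: [0.001, 0.689, 0.724, 0.0]
wrist_force: [-0.1, -0.6, 4.2]
finger_gap: 0.0091
```

Request:
{"api": "arm_command", "payload": {"motion": [{"x": 0, "y": -15, "z": 0, "rx": 0, "ry": 0, "rz": 0, "hand": 1}, {"x": 0, "y": -30, "z": 0, "rx": 0, "ry": 0, "rz": 0, "hand": 1}, {"x": 0, "y": -45, "z": 0, "rx": 0, "ry": 0, "rz": 0, "hand": 1}, {"x": 0, "y": -60, "z": 0, "rx": 0, "ry": 0, "rz": 0, "hand": 1}, {"x": 0, "y": -75, "z": 0, "rx": 0, "ry": 0, "rz": 0, "hand": 1}, {"x": 0, "y": -90, "z": 0, "rx": 0, "ry": 0, "rz": 0, "hand": 1}, {"x": 0, "y": -100, "z": 0, "rx": 0, "ry": 0, "rz": 0, "hand": 1}, {"x": 0, "y": -100, "z": 0, "rx": 0, "ry": 0, "rz": 0, "hand": 1}]}}

```text
clock: 8.12
tcp_pos: [0.4646, -0.1635, 0.0105]
orientation: [0.001, 0.69, 0.724, -0.001]
wrist_force: [-1.2, -2.5, 7.0]
finger_gap: 0.0094
```

Request:
{"api": "arm_command", "payload": {"motion": [{"x": 0, "y": -4, "z": 0, "rx": 0, "ry": 0, "rz": 0, "hand": 1}, {"x": 0, "y": -8, "z": 0, "rx": 0, "ry": 0, "rz": 0, "hand": 1}, {"x": 0, "y": -11, "z": 0, "rx": 0, "ry": 0, "rz": 0, "hand": 1}, {"x": 0, "y": -11, "z": 0, "rx": 0, "ry": 0, "rz": 0, "hand": 1}]}}

```text
clock: 8.62
tcp_pos: [0.4544, -0.164, 0.0105]
orientation: [0.001, 0.69, 0.724, -0.0]
wrist_force: [0.1, -1.5, 7.0]
finger_gap: 0.0095
```

Request:
{"api": "arm_command", "payload": {"motion": [{"x": 0, "y": -3, "z": 0, "rx": 0, "ry": 0, "rz": 0, "hand": 1}, {"x": 0, "y": -6, "z": 0, "rx": 0, "ry": 0, "rz": 0, "hand": 1}, {"x": 0, "y": -6, "z": 0, "rx": 0, "ry": 0, "rz": 0, "hand": 1}]}}

```text
clock: 9.0
tcp_pos: [0.4487, -0.1644, 0.0105]
orientation: [0.001, 0.69, 0.724, -0.0]
wrist_force: [0.3, -1.9, 6.6]
finger_gap: 0.009
```

Request:
{"api": "arm_command", "payload": {"motion": [{"x": 0, "y": -3, "z": 0, "rx": 0, "ry": 0, "rz": 0, "hand": 1}, {"x": 0, "y": -6, "z": 0, "rx": 0, "ry": 0, "rz": 0, "hand": 1}, {"x": 0, "y": -6, "z": 0, "rx": 0, "ry": 0, "rz": 0, "hand": 1}]}}

```text
clock: 9.38
tcp_pos: [0.4488, -0.1644, 0.0107]
orientation: [0.004, 0.689, 0.725, 0.005]
wrist_force: [18.9, 2.5, -9.3]
finger_gap: 0.0091
```

```bash
python3 -c "
from h import *
for n in ('side','top'):
  p=cam(n);a=p['image'].copy();u,v=w2px(p,(.56,-.157,.05)).astype(int)
  big=cv2.resize(a[v-70:v+70,u-90:u+90],None,fx=4,fy=4)
  cv2.imwrite('pics/%s_d5.png'%n,big[:,:,::-1])
"
```

View pics/side_d5.png

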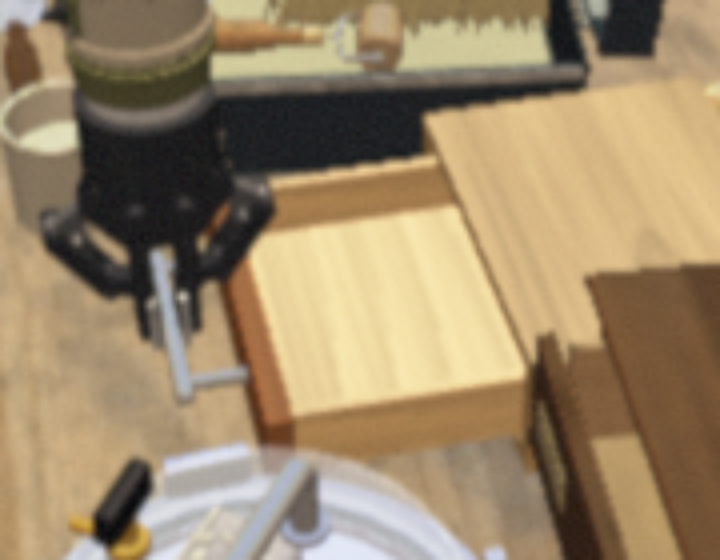

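Request:
{"api": "arm_command", "payload": {"motion": [{"x": 0, "y": 3, "z": 0, "rx": 0, "ry": 0, "rz": 0, "hand": 0.3}, {"x": 0, "y": 3, "z": 0, "rx": 0, "ry": 0, "rz": 0, "hand": 0.3}, {"x": 0, "y": 3, "z": 0, "rx": 0, "ry": 0, "rz": 0, "hand": 0.3}, {"x": 0, "y": 3, "z": -40, "rx": 0, "ry": 0, "rz": 0, "hand": 0.3}, {"x": 0, "y": 3, "z": -100, "rx": 0, "ry": 0, "rz": 0, "hand": 0.3}, {"x": 0, "y": 3, "z": -160, "rx": 0, "ry": 0, "rz": 0, "hand": 0.3}, {"x": 0, "y": 3, "z": -180, "rx": 0, "ry": 0, "rz": 0, "hand": 0.3}]}}

```text
clock: 10.35
tcp_pos: [0.4466, -0.1645, 0.1937]
orientation: [0.003, 0.69, 0.724, 0.001]
wrist_force: [-0.2, 0.8, -0.4]
finger_gap: 0.0298
```

```bash
python3 -c "
from h import *
plan((.4145,-.3685,.19,-33))"
```

```text
t 10.35 tcp [ 0.4466 -0.1645  0.1937] a 2.82 tilt [ 0.005 -0.003] gap 0.0298 F [-0.2  0.8 -0.4] q [-0.52  0.12 -0.23  1.21 -0.    1.  ]
xyz [-202.2  -42.1    4.1] rot [ 0.3  0.1 35.8] rows 3.347597583802386
```

Request:
{"api": "arm_command", "payload": {"motion": [{"x": -50, "y": -10, "z": 0, "rx": 0, "ry": 0, "rz": 9, "hand": 0.3}, {"x": -100, "y": -20, "z": 0, "rx": 0, "ry": 0, "rz": 18, "hand": 0.3}, {"x": -150, "y": -31, "z": 2, "rx": 0, "ry": 0, "rz": 27, "hand": 0.3}, {"x": -202, "y": -42, "z": 4, "rx": 0.3, "ry": 0.1, "rz": 35.8, "hand": 0.3}, {"x": -202, "y": -42, "z": 20, "rx": 0.3, "ry": 0.1, "rz": 35.8, "hand": 0.3}, {"x": -202, "y": -42, "z": 34, "rx": 0.3, "ry": 0.1, "rz": 35.8, "hand": 0.3}, {"x": -202, "y": -42, "z": 34, "rx": 0.3, "ry": 0.1, "rz": 35.8, "hand": 0.3}]}}

```text
clock: 11.22
tcp_pos: [0.4126, -0.365, 0.154]
orientation: [-0.005, 0.878, 0.478, -0.002]
wrist_force: [-1.3, 0.8, 0.2]
finger_gap: 0.0301
```

```bash
cat >> h.py <<'E'
def crop(n,X,save,marks=(),w=90,h=70,f=4,p=None):
    p=p or cam(n);a=p['image'].copy();u,v=w2px(p,X).astype(int);u=min(max(u,w),639-w);v=min(max(v,h),479-h)
    big=cv2.resize(a[v-h:v+h,u-w:u+w],None,fx=f,fy=f,interpolation=cv2.INTER_CUBIC)
    cs=[(255,0,0),(0,255,0),(0,0,255),(255,255,0),(255,0,255),(0,255,255)]
    for i,m in enumerate(marks):
        q=(w2px(p,m)-[u-w,v-h]+.5)*f;cv2.circle(big,tuple(int(k) for k in q),3,cs[i%6],-1)
    cv2.imwrite('pics/%s.png'%save,big[:,:,::-1]);return p
E
python3 -c "
from h import *
plan((.4145,-.3685,.097,-33))
t=get_state()['tcp_pos']
p=crop('side',(.4145,-.3685,.13),'st1',[t,t+[0,0,.019]])
C=cloud(p);m=(abs(C[...,0]-t[0])<.04)&(abs(C[...,1]-t[1])<.04)&(C[...,2]>.1)&(C[...,2]<.3)
q=C[m];print(np.histogram(q[:,2],np.arange(.12,.22,.005)))
"
```

```text
t 11.22 tcp [ 0.4126 -0.365   0.154 ] a -32.86 tilt [-0.007  0.006] gap 0.0301 F [-1.3  0.8  0.2] q [-0.87  0.3  -0.11  1.17 -0.    1.28]
xyz [-2.   4.1 56.9] rot [-0.5 -0.1  0.1] rows 0.9139152505473269
(array([29, 35, 55, 79,  0,  0,  0,  0,  0,  0,  0, 11, 30, 49, 50, 51, 51,
       54, 42]), array([0.12 , 0.125, 0.13 , 0.135, 0.14 , 0.145, 0.15 , 0.155, 0.16 ,
       0.165, 0.17 , 0.175, 0.18 , 0.185, 0.19 , 0.195, 0.2  , 0.205,
       0.21 , 0.215]))
```

View pics/st1.png

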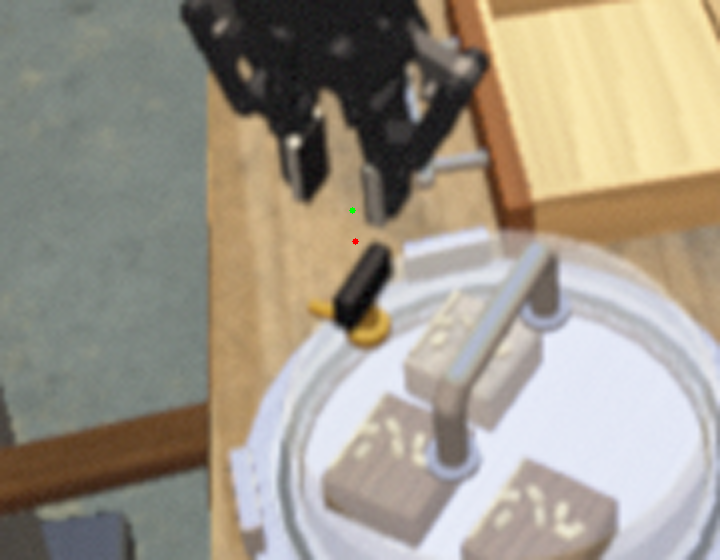

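Request:
{"api": "arm_command", "payload": {"motion": [{"x": -2, "y": 4, "z": 20, "rx": -0.5, "ry": -0.1, "rz": 0, "hand": 0.3}, {"x": -2, "y": 4, "z": 40, "rx": -0.5, "ry": -0.1, "rz": 0, "hand": 0.3}, {"x": -2, "y": 4, "z": 57, "rx": -0.5, "ry": -0.1, "rz": 0, "hand": 0.3}, {"x": -2, "y": 4, "z": 57, "rx": -0.5, "ry": -0.1, "rz": 0, "hand": 0.3}]}}

```text
clock: 11.78
tcp_pos: [0.4153, -0.3694, 0.0982]
orientation: [0.001, 0.878, 0.478, -0.0]
wrist_force: [-0.1, 0.2, 0.2]
finger_gap: 0.0301
```

```bash
python3 -c "
from h import *
plan((.4145,-.3685,.097,-33))
p=crop('side',(.4145,-.3685,.13),'st2')
p=crop('top',(.4145,-.3685,.13),'tt2')
"
```

```text
t 11.78 tcp [ 0.4153 -0.3694  0.0982] a -32.87 tilt [ 0.001 -0.002] gap 0.0301 F [-0.1  0.2  0.2] q [-0.87  0.33 -0.21  1.03 -0.    1.27]
xyz [ 0.3 -1.2  1.2] rot [0.1 0.1 0.1] rows 0.02774790225226921
```

View pics/st2.png

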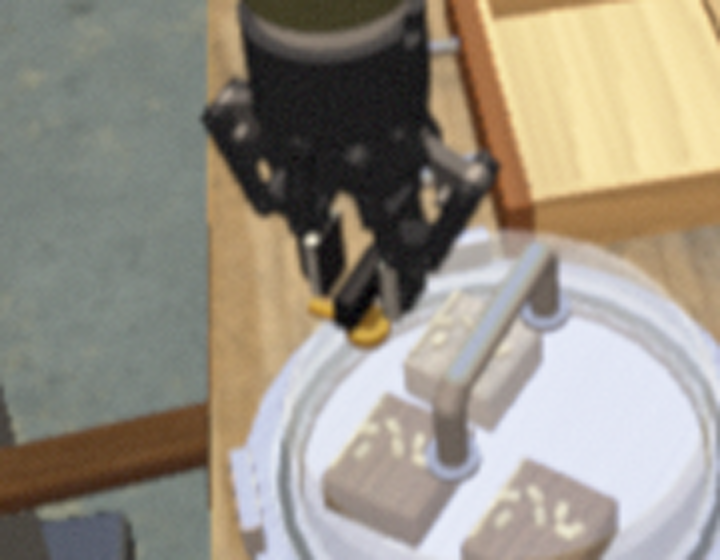

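Request:
{"api": "arm_command", "payload": {"motion": [{"x": 0, "y": -1, "z": 0, "rx": 0, "ry": 0, "rz": 0, "hand": 1}, {"x": 0, "y": -1, "z": 0, "rx": 0, "ry": 0, "rz": 0, "hand": 1}, {"x": 0, "y": -1, "z": 0, "rx": 0, "ry": 0, "rz": 0, "hand": 1}, {"x": 0, "y": -1, "z": 0, "rx": 0, "ry": 0, "rz": 0, "hand": 1}], "force": 50}}

```text
clock: 12.38
tcp_pos: [0.415, -0.3707, 0.1001]
orientation: [0.003, 0.879, 0.477, 0.0]
wrist_force: [-1.2, 1.9, 6.5]
finger_gap: 0.0107
```

Request:
{"api": "arm_command", "payload": {"motion": [{"x": 0, "y": 0, "z": 0, "rx": 0, "ry": 0, "rz": -9, "hand": 1}, {"x": 0, "y": 0, "z": 0, "rx": 0, "ry": 0, "rz": -18, "hand": 1}, {"x": 0, "y": 0, "z": 0, "rx": 0, "ry": 0, "rz": -27, "hand": 1}, {"x": 0, "y": 0, "z": 0, "rx": 0, "ry": 0, "rz": -36, "hand": 1}, {"x": 0, "y": 0, "z": 0, "rx": 0, "ry": 0, "rz": -45, "hand": 1}, {"x": 0, "y": 0, "z": 0, "rx": 0, "ry": 0, "rz": -54, "hand": 1}, {"x": 0, "y": 0, "z": 0, "rx": 0, "ry": 0, "rz": -63, "hand": 1}, {"x": 0, "y": 0, "z": 0, "rx": 0, "ry": 0, "rz": -72, "hand": 1}, {"x": 0, "y": 0, "z": 0, "rx": 0, "ry": 0, "rz": -81, "hand": 1}, {"x": 0, "y": 0, "z": 0, "rx": 0, "ry": 0, "rz": -90, "hand": 1}]}}

```text
clock: 13.62
tcp_pos: [0.4164, -0.3708, 0.1001]
orientation: [0.003, 0.281, 0.96, -0.001]
wrist_force: [1.1, 0.3, 3.5]
finger_gap: 0.0106
```

```bash
python3 -c "
from h import *
plan((.4145,-.3685,.097,57));print(get_state()['ft_torque'])
p=crop('side',(.4145,-.3685,.13),'st3')
"
```

```text
t 13.62 tcp [ 0.4164 -0.3708  0.1001] a 57.35 tilt [ 0.006 -0.004] gap 0.0106 F [1.1 0.3 3.5] q [-0.87  0.33 -0.2   1.03  0.   -0.3 ]
xyz [2.9 0.9 3.1] rot [-0.   0.4  0.4] rows 0.06955823039797106
[ 0.00105084 -0.16337467 -0.4474203 ]
```

View pics/st3.png

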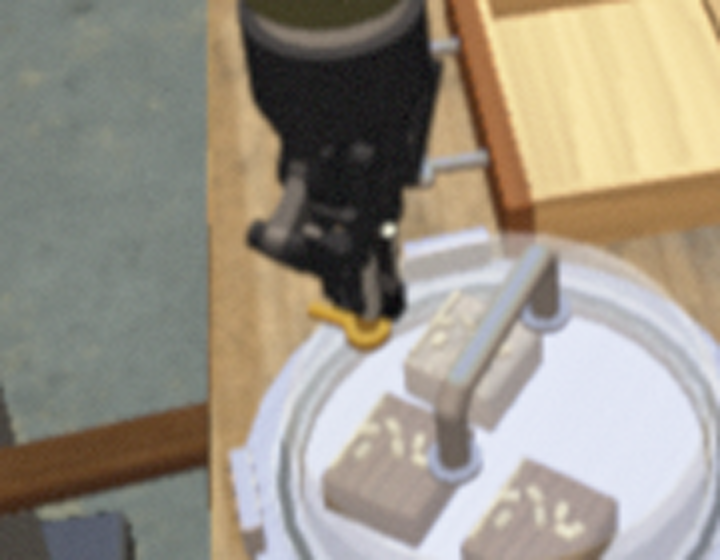

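Request:
{"api": "arm_command", "payload": {"motion": [{"x": 0, "y": 0, "z": 0, "rx": 0, "ry": 0, "rz": 0, "hand": 0.3}, {"x": 0, "y": 0, "z": 0, "rx": 0, "ry": 0, "rz": 0, "hand": 0.3}, {"x": 0, "y": 0, "z": 0, "rx": 0, "ry": 0, "rz": 0, "hand": 0.3}, {"x": 0, "y": 0, "z": -30, "rx": 0, "ry": 0, "rz": 0, "hand": 0.3}, {"x": 0, "y": 0, "z": -80, "rx": 0, "ry": 0, "rz": 0, "hand": 0.3}, {"x": -40, "y": 0, "z": -120, "rx": 0, "ry": 0, "rz": 0, "hand": 0.3}, {"x": -60, "y": 0, "z": -120, "rx": 0, "ry": 0, "rz": 0, "hand": 0.3}]}}

```text
clock: 14.55
tcp_pos: [0.4672, -0.4052, 0.2231]
orientation: [0.005, 0.284, 0.959, -0.003]
wrist_force: [0.2, -0.7, -0.2]
finger_gap: 0.0299
```

```bash
python3 -c "
from h import *
p=crop('side',(.45,-.41,.10),'st4')
C=cloud(p);X,Y,Z=C[...,0],C[...,1],C[...,2]
q=C[(np.hypot(X-.4145,Y+.3685)<.03)&(Z>.12)&(Z<.145)]
r=cv2.minAreaRect((q[:,:2]*1000).astype(np.float32));print('tap',r)
q=C[(np.hypot(X-.47,Y+.4065)<.06)&(Z>.134)&(Z<.155)&(np.hypot(X-.4145,Y+.3685)>.035)]
r=cv2.minAreaRect((q[:,:2]*1000).astype(np.float32));print('h',r,q[:,2].max())
plan((.47,-.4065,.2,55.5-90),(.47,-.4065,.2,55.5+90))
"
```

```text
tap ((413.0507507324219, -370.97393798828125), (14.252957344055176, 39.58466720581055), 56.66972732543945)
h ((468.889404296875, -408.68804931640625), (101.58109283447266, 14.841072082519531), 57.0157585144043) 0.147664852752248
t 14.6 tcp [ 0.468  -0.4056  0.2205] a 57.0 tilt [ 0.006 -0.007] gap 0.0304 F [ 1.6 -1.2 -0.1] q [-0.84  0.39  0.19  1.36 -0.   -0.27]
xyz [-2.   0.4 20.5] rot [ 0.3  0.5 91.5] rows 8.551159737974181
xyz [-2.   0.4 20.5] rot [ -0.5   0.3 -88.5] rows 8.271504635149574
```

View pics/st4.png

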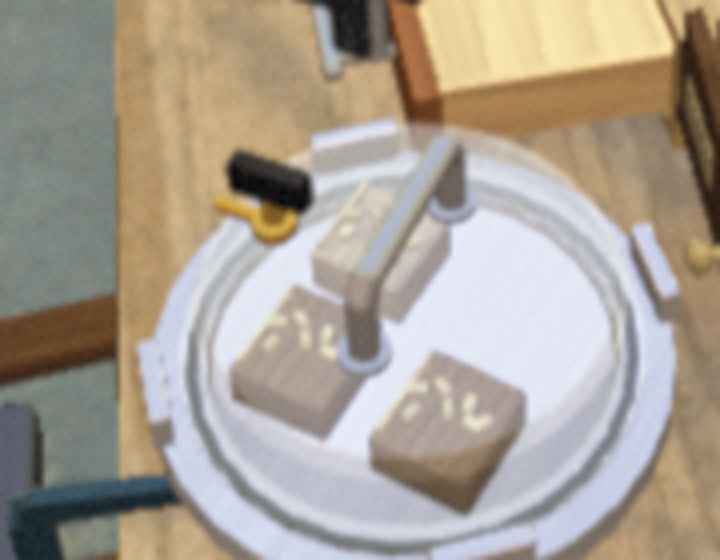

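Request:
{"api": "arm_command", "payload": {"motion": [{"x": -1, "y": 0, "z": 0, "rx": 0, "ry": 0, "rz": 10, "hand": 0}, {"x": -2, "y": 0, "z": 0, "rx": 0, "ry": 0, "rz": 20, "hand": 0}, {"x": -2, "y": 0, "z": 0, "rx": 0, "ry": 0, "rz": 30, "hand": 0}, {"x": -2, "y": 0, "z": 0, "rx": 0, "ry": 0, "rz": 40, "hand": 0}, {"x": -2, "y": 0, "z": 0, "rx": 0, "ry": 0, "rz": 50, "hand": 0}, {"x": -2, "y": 0, "z": 0, "rx": 0, "ry": 0, "rz": 60, "hand": 0}, {"x": -2, "y": 0, "z": 0, "rx": 0, "ry": 0, "rz": 70, "hand": 0}, {"x": -2, "y": 0, "z": 0, "rx": 0, "ry": 0, "rz": 80, "hand": 0}, {"x": -2, "y": 0, "z": 20, "rx": 0.3, "ry": 0.5, "rz": 90, "hand": 0}, {"x": -2, "y": 0, "z": 20, "rx": 0.3, "ry": 0.5, "rz": 91, "hand": 0}]}}

```text
clock: 15.85
tcp_pos: [0.4653, -0.4029, 0.1968]
orientation: [-0.005, 0.883, 0.47, -0.002]
wrist_force: [-0.2, 0.6, 0.1]
finger_gap: 0.0425
```

```bash
python3 -c "
from h import *
plan((.470,-.407,.105,-34))
p=crop('side',(.45,-.41,.12),'st5')
"
```

```text
t 15.85 tcp [ 0.4653 -0.4029  0.1968] a -33.95 tilt [-0.007  0.007] gap 0.0425 F [-0.2  0.6  0.1] q [-0.84  0.41  0.15  1.33 -0.    1.32]
xyz [-0.9  7.1 91.8] rot [-0.6 -0.1  0. ] rows 1.4725355223387993
```

View pics/st5.png

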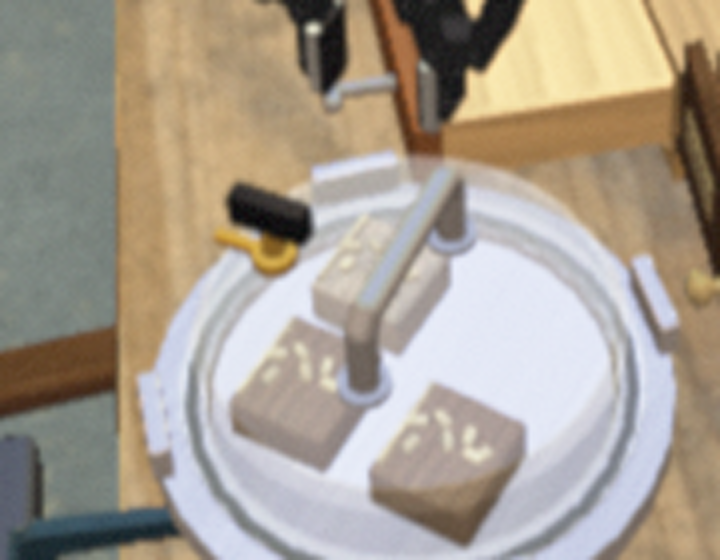

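Request:
{"api": "arm_command", "payload": {"motion": [{"x": -1, "y": 7, "z": 30, "rx": -0.6, "ry": -0.1, "rz": 0, "hand": 0}, {"x": -1, "y": 7, "z": 60, "rx": -0.6, "ry": -0.1, "rz": 0, "hand": 0}, {"x": -1, "y": 7, "z": 80, "rx": -0.6, "ry": -0.1, "rz": 0, "hand": 0}, {"x": -1, "y": 7, "z": 91, "rx": -0.6, "ry": -0.1, "rz": 0, "hand": 0}, {"x": -1, "y": 7, "z": 91, "rx": -0.6, "ry": -0.1, "rz": 0, "hand": 0}]}}

```text
clock: 16.52
tcp_pos: [0.4711, -0.4081, 0.1077]
orientation: [0.002, 0.883, 0.47, 0.001]
wrist_force: [-0.0, -0.8, 0.6]
finger_gap: 0.0425
```

```bash
python3 -c "
from h import *
plan((.470,-.407,.105,-34))
p=crop('side',(.45,-.41,.12),'st6')
"
```

```text
t 16.52 tcp [ 0.4711 -0.4081  0.1077] a -33.92 tilt [ 0.003 -0.003] gap 0.0425 F [-0.  -0.8  0.6] q [-0.84  0.45 -0.01  1.11  0.    1.32]
xyz [ 0.3 -1.6  2.7] rot [0.2 0.1 0.1] rows 0.050154245497405575
```

View pics/st6.png

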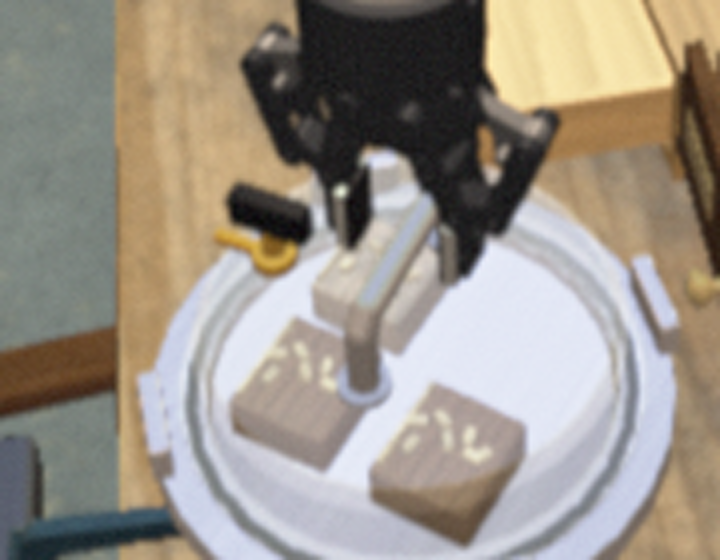

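Request:
{"api": "arm_command", "payload": {"motion": [{"x": 0, "y": -1.5, "z": 9, "rx": 0, "ry": 0, "rz": 0, "hand": 0}, {"x": 0, "y": -1.5, "z": 9, "rx": 0, "ry": 0, "rz": 0, "hand": 0.4}, {"x": 0, "y": -1.5, "z": 9, "rx": 0, "ry": 0, "rz": 0, "hand": 1}, {"x": 0, "y": -1.5, "z": 9, "rx": 0, "ry": 0, "rz": 0, "hand": 1}, {"x": 0, "y": -1.5, "z": 9, "rx": 0, "ry": 0, "rz": 0, "hand": 1}, {"x": 0, "y": -1.5, "z": 9, "rx": 0, "ry": 0, "rz": 0, "hand": 1}], "force": 80}}

```text
clock: 17.32
tcp_pos: [0.4703, -0.4077, 0.0993]
orientation: [0.003, 0.883, 0.47, 0.001]
wrist_force: [-0.9, 0.2, 2.9]
finger_gap: 0.0113
```

Request:
{"api": "arm_command", "payload": {"motion": [{"x": 0, "y": 0, "z": -5, "rx": 0, "ry": 0, "rz": 0, "hand": 1}, {"x": 0, "y": 0, "z": -10, "rx": 0, "ry": 0, "rz": 0, "hand": 1}, {"x": 0, "y": 0, "z": -15, "rx": 0, "ry": 0, "rz": 0, "hand": 1}, {"x": 0, "y": 0, "z": -20, "rx": 0, "ry": 0, "rz": 0, "hand": 1}]}}

```text
clock: 17.82
tcp_pos: [0.47, -0.4074, 0.119]
orientation: [0.002, 0.883, 0.47, 0.001]
wrist_force: [-0.1, 0.8, -4.1]
finger_gap: 0.0117
```

```bash
python3 -c "
from h import *
plan((.470,-.407,.105,-34))
p=crop('side',(.45,-.41,.12),'st7')
"
```

```text
t 17.82 tcp [ 0.47   -0.4074  0.119 ] a -33.97 tilt [ 0.003 -0.003] gap 0.0117 F [-0.1  0.8 -4.1] q [-0.84  0.44  0.01  1.13  0.    1.32]
xyz [ 0.4 -0.3 14. ] rot [0.3 0.1 0. ] rows 0.22471830326084946
```

View pics/st7.png

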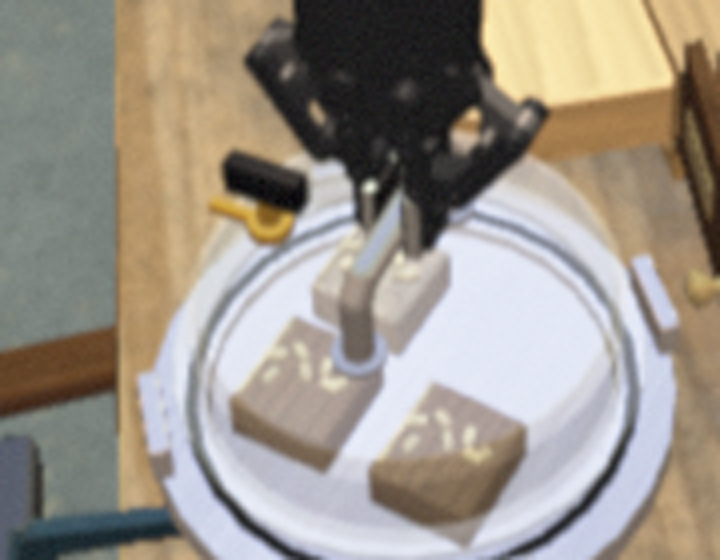

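```bash
python3 -c "
from h import *
plan((.47,-.407,.22,-34),(.50,-.160,.22,-34),(.725,-.158,.22,-34),(.725,-.158,.1343,-34))
for n in('top','side'):
    C=np.load(n+'0.npy').reshape(-1,3);X,Y,Z=C.T
    q=C[(Z>.17)&(Z<.195)&(X>.5)&(X<.85)&(Y<-.28)&(Y>-.5)];print(n,'chest',np.percentile(q,[1,99],axis=0).round(3))
    q=C[(Z>.1)&(Z<.35)&(X>.5)&(X<.85)&(Y<.1)&(Y>-.28)];print(n,'above cab',len(q),np.percentile(q,[1,99],axis=0).round(3) if len(q) else 0)
"
```

```text
t 17.88 tcp [ 0.4703 -0.4078  0.1199] a -33.97 tilt [ 0.004 -0.004] gap 0.0108 F [ 0.8 -0.6 -3.8] q [-0.84  0.44  0.01  1.14  0.    1.32]
xyz [ 3.000e-01 -1.000e-01 -1.001e+02] rot [0.3 0.1 0. ] rows 1.6013457444291916
xyz [ 221.9 -113.2 -101.1] rot [0.3 0.1 0. ] rows 4.301886729490056
xyz [ 349.3   72.2 -100.1] rot [0.3 0.1 0. ] rows 5.928018203467378
xyz [349.4  71.7 -14.4] rot [0.3 0.1 0. ] rows 5.712285980928299
top chest [[ 0.611 -0.498  0.171]
 [ 0.844 -0.322  0.194]]
top above cab 2167 [[ 0.748 -0.272  0.104]
 [ 0.85   0.098  0.33 ]]
side chest [[ 0.609 -0.499  0.171]
 [ 0.849 -0.325  0.194]]
side above cab 2262 [[ 0.741 -0.276  0.104]
 [ 0.849  0.097  0.347]]
```

```bash
python3 -c "
from h import *
for n in('top','side'):
    C=np.load(n+'0.npy').reshape(-1,3);X,Y,Z=C.T
    for y0 in np.arange(-.28,.06,.04):
        s=''
        for z0 in (.09,.12,.16,.2,.25):
            q=C[(Z>z0)&(Z<z0+.04)&(X>.5)&(X<1.1)&(Y<y0+.04)&(Y>y0)]
            s+='%s '%(np.round(np.percentile(q[:,0],[1,10,50]),3) if len(q)>3 else '-')
        print(n,round(y0,2),s)
"
```

```text
top -0.28 [0.878 0.878 0.88 ] [0.877 0.878 0.88 ] [0.846 0.85  0.884] [0.844 0.85  0.884] [0.853 0.856 0.885] 
top -0.24 [0.878 0.878 0.88 ] [0.878 0.878 0.879] [0.845 0.851 0.885] [0.846 0.849 0.885] [0.861 0.883 0.885] 
top -0.2 - - [0.839 0.841 0.845] [0.842 0.845 0.847] [0.848 0.85  0.86 ] 
top -0.16 [0.878 0.878 0.88 ] [0.877 0.878 0.879] [0.842 0.845 0.85 ] [0.844 0.846 0.849] [0.848 0.85  0.856] 
top -0.12 [0.878 0.879 0.88 ] [0.877 0.878 0.879] [0.874 0.877 0.884] [0.873 0.875 0.885] [0.873 0.875 0.885] 
top -0.08 [0.878 0.878 0.879] [0.877 0.878 0.879] [0.878 0.88  0.885] [0.874 0.881 0.885] [0.873 0.875 0.884] 
top -0.04 [0.738 0.742 0.771] [0.74  0.746 0.865] [0.746 0.765 0.88 ] [0.748 0.761 0.884] [0.754 0.772 0.884] 
top 0.0 [0.739 0.745 0.767] [0.768 0.77  0.772] [0.77  0.773 0.777] [0.774 0.777 0.783] [0.779 0.783 0.872] 
top 0.04 [0.742 0.748 0.772] [0.773 0.774 0.776] [0.776 0.778 0.781] [0.781 0.783 0.788] [0.786 0.789 0.793] 
side -0.28 [0.875 0.876 0.877] [0.875 0.876 0.877] [0.843 0.846 0.881] [0.841 0.844 0.854] - 
side -0.24 [0.876 0.876 0.878] [0.876 0.876 0.877] [0.842 0.847 0.873] [0.844 0.847 0.859] - 
side -0.2 [0.875 0.876 0.877] [0.875 0.876 0.877] [0.837 0.839 0.844] [0.841 0.843 0.845] - 
side -0.16 [0.875 0.876 0.877] [0.875 0.876 0.877] [0.84  0.841 0.844] [0.842 0.844 0.846] - 
side -0.12 [0.876 0.876 0.878] [0.876 0.876 0.877] - [0.871 0.871 0.873] - 
side -0.08 [0.876 0.877 0.878] [0.875 0.876 0.877] [0.876 0.878 0.882] [0.874 0.874 0.882] - 
side -0.04 [0.736 0.743 0.77 ] [0.739 0.746 0.775] [0.744 0.75  0.864] [0.748 0.752 0.77 ] [0.753 0.756 0.771] 
side 0.0 [0.739 0.747 0.859] [0.859 0.86  0.862] [0.861 0.863 0.866] [0.864 0.865 0.865] [0.881 0.881 0.883] 
side 0.04 [0.743 0.744 0.749] [0.775 0.776 0.882] [0.778 0.781 0.883] [0.783 0.843 0.882] [0.788 0.792 0.883]
```

```bash
python3 -c "
from h import *
for n in('top','side'):
    C=np.load(n+'0.npy').reshape(-1,3);X,Y,Z=C.T
    q=C[(Z>.09)&(Z<.3)&(X>.66)&(X<.80)&(Y<.08)&(Y>-.15)];print(n,np.percentile(q[:,1],[0,1,5]).round(3))
plan((.47,-.407,.2,-34),(.48,-.30,.2,-34),(.50,-.160,.2,-34),(.60,-.16,.195,-34),(.715,-.16,.19,-34),(.715,-.16,.1343,-34))
"
```

```text
top [-0.02  -0.018 -0.016]
side [-0.023 -0.021 -0.02 ]
t 17.88 tcp [ 0.4703 -0.4078  0.1199] a -33.97 tilt [ 0.004 -0.004] gap 0.0108 F [ 0.8 -0.6 -3.8] q [-0.84  0.44  0.01  1.14  0.    1.32]
xyz [  0.4  -0.2 -80.1] rot [0.3 0.1 0. ] rows 1.2813596260537792
xyz [ 94.7 -51.7 -80.5] rot [0.3 0.1 0. ] rows 2.1538991943706947
xyz [ 222.  -113.4  -81.1] rot [0.3 0.1 0. ] rows 4.193304631366751
xyz [277.8 -30.5 -75.6] rot [0.3 0.1 0. ] rows 4.633075250503665
xyz [342.1  64.9 -70.2] rot [0.3 0.1 0. ] rows 5.68343181254491
xyz [342.2  64.6 -14.5] rot [0.3 0.1 0. ] rows 5.576472633125539
```

Request:
{"api": "arm_command", "payload": {"motion": [{"x": 0, "y": 0, "z": -40, "rx": 0, "ry": 0, "rz": 0, "hand": 1}, {"x": 0, "y": 0, "z": -80, "rx": 0.2, "ry": 0, "rz": 0, "hand": 1}, {"x": 30, "y": -16, "z": -80, "rx": 0.3, "ry": 0, "rz": 0, "hand": 1}, {"x": 62, "y": -34, "z": -80, "rx": 0.3, "ry": 0, "rz": 0, "hand": 1}, {"x": 95, "y": -52, "z": -80, "rx": 0.3, "ry": 0, "rz": 0, "hand": 1}, {"x": 127, "y": -67, "z": -81, "rx": 0.3, "ry": 0, "rz": 0, "hand": 1}, {"x": 160, "y": -83, "z": -81, "rx": 0.3, "ry": 0, "rz": 0, "hand": 1}, {"x": 192, "y": -99, "z": -81, "rx": 0.3, "ry": 0, "rz": 0, "hand": 1}, {"x": 222, "y": -113, "z": -81, "rx": 0.3, "ry": 0, "rz": 0, "hand": 1}, {"x": 222, "y": -113, "z": -81, "rx": 0.3, "ry": 0, "rz": 0, "hand": 1}]}}

```text
clock: 19.12
tcp_pos: [0.5001, -0.1577, 0.1994]
orientation: [-0.0, 0.882, 0.471, -0.0]
wrist_force: [0.3, -0.3, -5.2]
finger_gap: 0.0112
```

```bash
python3 -c "
from h import *
plan((.60,-.16,.195,-34),(.715,-.16,.19,-34),(.715,-.16,.1363,-34))
p=cam('side','s8')"
```

```text
t 19.12 tcp [ 0.5001 -0.1577  0.1994] a -33.77 tilt [-0.001 -0.   ] gap 0.0112 F [ 0.3 -0.3 -5.2] q [-0.46  0.22 -0.1   1.25 -0.    1.7 ]
xyz [53.6 84.3  4.4] rot [-0.   0.   0.2] rows 1.6003120251456888
xyz [117.6 179.9   9.3] rot [-0.   0.   0.2] rows 3.4418257641207637
xyz [117.6 179.9  63. ] rot [-0.   0.   0.2] rows 3.583815026814995
```

View pics/s8.png

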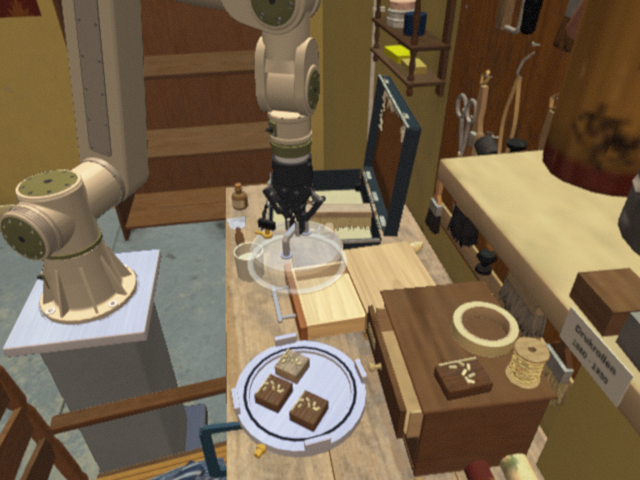

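Request:
{"api": "arm_command", "payload": {"motion": [{"x": 18, "y": 28, "z": 2, "rx": 0, "ry": 0, "rz": 0, "hand": 1}, {"x": 36, "y": 56, "z": 4, "rx": 0, "ry": 0, "rz": 0, "hand": 1}, {"x": 54, "y": 84, "z": 5, "rx": 0, "ry": 0, "rz": 0, "hand": 1}, {"x": 75, "y": 115, "z": 7, "rx": 0, "ry": 0, "rz": 0, "hand": 1}, {"x": 96, "y": 147, "z": 8, "rx": 0, "ry": 0, "rz": 0, "hand": 1}, {"x": 117, "y": 180, "z": 9, "rx": 0, "ry": 0, "rz": 0, "hand": 1}, {"x": 117, "y": 180, "z": 9, "rx": 0, "ry": 0, "rz": 0, "hand": 1}, {"x": 117, "y": 180, "z": 30, "rx": 0, "ry": 0, "rz": 0, "hand": 1}, {"x": 117, "y": 180, "z": 50, "rx": 0, "ry": 0, "rz": 0, "hand": 1}, {"x": 117, "y": 180, "z": 50, "rx": 0, "ry": 0, "rz": 0, "hand": 1}]}}

```text
clock: 20.42
tcp_pos: [0.7126, -0.164, 0.1466]
orientation: [-0.002, 0.883, 0.469, -0.002]
wrist_force: [-0.1, -0.4, -4.3]
finger_gap: 0.0113
```

```bash
python3 -c "
from h import *
plan((.715,-.16,.1343,-34))
p=cam('top','t9');p=cam('side','s9')"
```

```text
t 20.43 tcp [ 0.7126 -0.164   0.1466] a -34.04 tilt [-0.006  0.001] gap 0.0113 F [-0.1 -0.4 -4.3] q [-0.34  0.66  0.44  1.36 -0.    1.83]
xyz [ 4.7 -0.2 12.2] rot [-0.3  0.2 -0. ] rows 0.2097464585395314
```

View pics/s9.png

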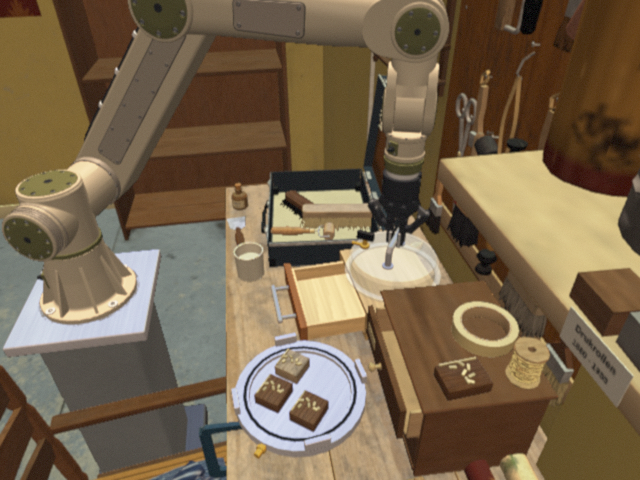

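Request:
{"api": "arm_command", "payload": {"motion": [{"x": 5, "y": 0, "z": 3, "rx": -0.3, "ry": 0.2, "rz": 0, "hand": 1}, {"x": 5, "y": 0, "z": 6, "rx": -0.3, "ry": 0.2, "rz": 0, "hand": 1}, {"x": 5, "y": 0, "z": 9, "rx": -0.3, "ry": 0.2, "rz": 0, "hand": 1}, {"x": 5, "y": 0, "z": 12, "rx": -0.3, "ry": 0.2, "rz": 0, "hand": 1}, {"x": 5, "y": 0, "z": 12, "rx": -0.3, "ry": 0.2, "rz": 0, "hand": 1}]}}

```text
clock: 21.15
tcp_pos: [0.7172, -0.1593, 0.1363]
orientation: [0.001, 0.883, 0.47, 0.002]
wrist_force: [-0.0, -0.3, -4.8]
finger_gap: 0.0111
```

Request:
{"api": "arm_command", "payload": {"motion": [{"x": 0, "y": -1, "z": 1, "rx": 0, "ry": 0, "rz": 0, "hand": 1}, {"x": 0, "y": -1, "z": 2, "rx": 0, "ry": 0, "rz": 0, "hand": 1}, {"x": 0, "y": -1, "z": 3, "rx": 0, "ry": 0, "rz": 0, "hand": 1}, {"x": 0, "y": -1, "z": 3, "rx": 0, "ry": 0, "rz": 0, "hand": 1}]}}

```text
clock: 21.65
tcp_pos: [0.7168, -0.1588, 0.1343]
orientation: [0.002, 0.883, 0.47, 0.002]
wrist_force: [-0.3, -0.7, -2.5]
finger_gap: 0.0114
```

```bash
python3 -c "
from h import *
plan((.715,-.16,.1343,-34))
"
```

```text
t 21.65 tcp [ 0.7168 -0.1588  0.1343] a -33.97 tilt [ 0.006 -0.001] gap 0.0114 F [-0.3 -0.7 -2.5] q [-0.33  0.66  0.41  1.32  0.    1.84]
xyz [-2.  -0.8  0. ] rot [ 0.3 -0.1  0. ] rows 0.03393035887946565
```

Request:
{"api": "arm_command", "payload": {"motion": [{"x": 0, "y": 0, "z": 1, "rx": 0, "ry": 0, "rz": 0, "hand": 1}, {"x": 0, "y": 0, "z": 1, "rx": 0, "ry": 0, "rz": 0, "hand": 0.5}, {"x": 0, "y": 0, "z": 1, "rx": 0, "ry": 0, "rz": 0, "hand": 0.3}, {"x": 0, "y": 0, "z": 1, "rx": 0, "ry": 0, "rz": 0, "hand": 0}, {"x": 0, "y": 0, "z": 1, "rx": 0, "ry": 0, "rz": 0, "hand": 0}, {"x": 0, "y": 0, "z": -15, "rx": 0, "ry": 0, "rz": 0, "hand": 0}, {"x": 0, "y": 0, "z": -45, "rx": 0, "ry": 0, "rz": 0, "hand": 0}, {"x": 0, "y": 0, "z": -80, "rx": 0, "ry": 0, "rz": 0, "hand": 0}]}}

```text
clock: 22.65
tcp_pos: [0.716, -0.1587, 0.2154]
orientation: [0.002, 0.883, 0.47, 0.002]
wrist_force: [0.6, 0.1, -0.0]
finger_gap: 0.0427
```

```bash
python3 -c "
from h import *
plan((.45,-.2,.22,-34))
p=cam('top','t10');p=crop('side',(.68,-.16,.1),'s10')"
```

```text
t 22.65 tcp [ 0.716  -0.1587  0.2154] a -33.97 tilt [ 0.005 -0.001] gap 0.0427 F [ 0.6  0.1 -0. ] q [-0.33  0.65  0.6   1.51  0.    1.84]
xyz [-182.9 -197.5   -6. ] rot [ 0.3 -0.1  0. ] rows 4.308097723012436
```

View pics/s10.png

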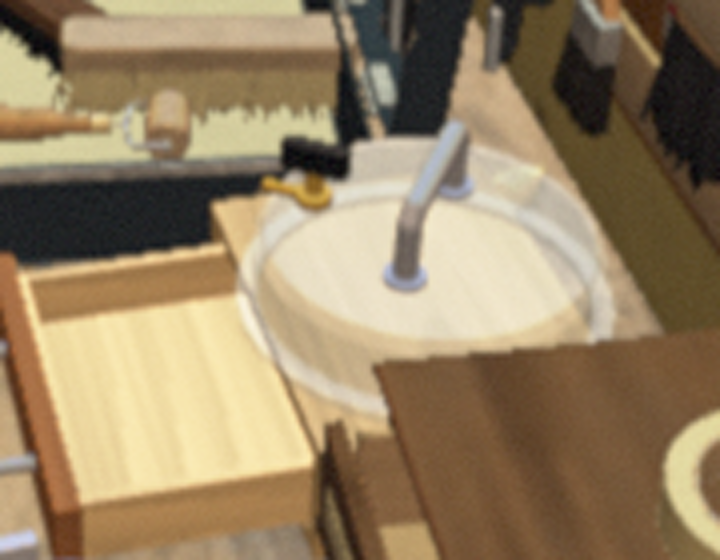

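Request:
{"api": "arm_command", "payload": {"motion": [{"x": -36, "y": -38, "z": -5, "rx": 0, "ry": 0, "rz": 0, "hand": -0.4}, {"x": -72, "y": -76, "z": -10, "rx": 0, "ry": 0, "rz": 0, "hand": -0.4}, {"x": -108, "y": -114, "z": -15, "rx": 0, "ry": 0, "rz": 0, "hand": -0.4}, {"x": -144, "y": -152, "z": -20, "rx": 0, "ry": 0, "rz": 0, "hand": -0.4}, {"x": -144, "y": -200, "z": -20, "rx": 0.3, "ry": 0, "rz": 0, "hand": -0.4}, {"x": -120, "y": -230, "z": -20, "rx": 0.3, "ry": 0, "rz": 0, "hand": -0.4}]}}

```text
clock: 23.5
tcp_pos: [0.4562, -0.1298, 0.2332]
orientation: [-0.0, 0.884, 0.468, 0.001]
wrist_force: [1.3, 0.5, 0.8]
finger_gap: 0.0599
```

```bash
cat > blk.py <<'E'
from h import *
import sys
tag=sys.argv[1]
plan()
for n in('top','side'):
    p=crop(n,(.47,-.407,.05),n[0]+'b'+tag);C=cloud(p);X,Y,Z=C[...,0],C[...,1],C[...,2]
    np.save(n+'_b%s.npy'%tag,C)
    for k in range(4):
        r=finder.find_in(p,'block%d_mid'%k)
        print(n,k,[(np.round(f['at']).tolist(),round(f['score'],2),np.round(px2w(p,*f['at'],z=.067),3).tolist()) for f in r][:4])
    m=((np.hypot(X-.4705,Y+.4065)<.1)&(Z>.054)&(Z<.085)).astype(np.uint8)
    nl,L,st,ce=cv2.connectedComponentsWithStats(m)
    for i in range(1,nl):
        if st[i,4]<40: continue
        q=C[L==i];r=cv2.minAreaRect((q[:,:2]*1000).astype(np.float32));print(n,i,st[i,4],np.round(ce[i]),'z',np.percentile(q[:,2],[5,50,95]).round(4),np.round(r[0],1),np.round(r[1],1),round(r[2],1))
E
python3 blk.py 1
```

```text
t 23.5 tcp [ 0.4562 -0.1298  0.2332] a -34.17 tilt [0.002 0.002] gap 0.0599 F [1.3 0.5 0.8] q [-0.45  0.11 -0.15  1.31  0.    1.72]
top 0 [([469.0, 255.0], 0.65, [0.478, -0.454, 0.067])]
top 1 [([355.0, 187.0], 0.61, [0.681, -0.131, 0.067])]
top 2 [([450.0, 272.0], 0.58, [0.431, -0.397, 0.067])]
top 3 [([434.0, 258.0], 0.88, [0.47, -0.354, 0.067]), ([233.0, 293.0], 0.36, [0.374, 0.22, 0.067])]
top 1 343 [469. 254.] z [0.057  0.0618 0.0676] [ 481.5 -455. ] [55.4 50. ] 52.6
top 2 313 [434. 260.] z [0.0581 0.0633 0.0692] [ 464.1 -354. ] [49.9 50.9] 51.8
top 3 350 [454. 274.] z [0.0567 0.0618 0.067 ] [ 423.8 -409.2] [56. 51.] 52.7
side 0 [([306.0, 412.0], 0.74, [0.473, -0.471, 0.067])]
side 1 [([322.0, 301.0], 0.62, [0.546, -0.201, 0.067]), ([306.0, 413.0], 0.5, [0.474, -0.473, 0.067]), ([364.0, 242.0], 0.44, [0.69, 0.0, 0.067])]
side 2 [([271.0, 392.0], 0.75, [0.417, -0.42, 0.067])]
side 3 [([293.0, 361.0], 0.64, [0.464, -0.357, 0.067])]
side 1 631 [292. 364.] z [0.0565 0.0628 0.0682] [ 462.8 -355. ] [52.8 49.2] 50.6
side 2 777 [273. 391.] z [0.0567 0.0614 0.0664] [ 422.8 -409.6] [57.5 50.4] 52.1
side 3 853 [309. 408.] z [0.0572 0.0612 0.0662] [ 479.8 -456.1] [56.2 49.8] 51.1
```

View pics/tb1.png

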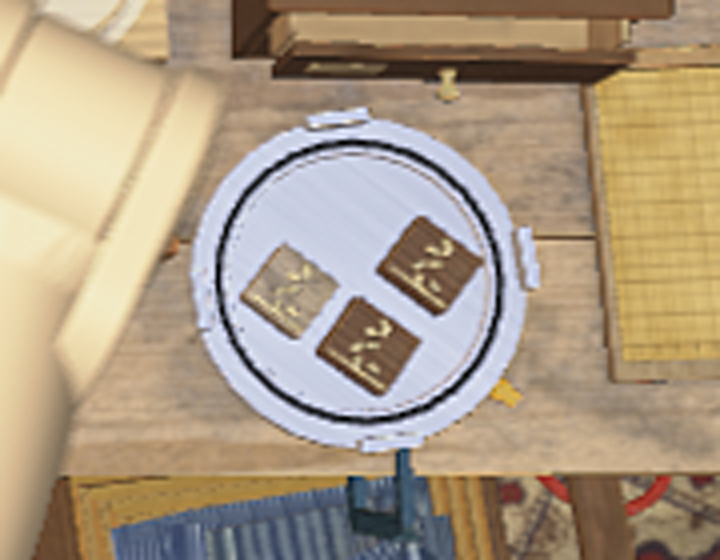

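View pics/sb1.png

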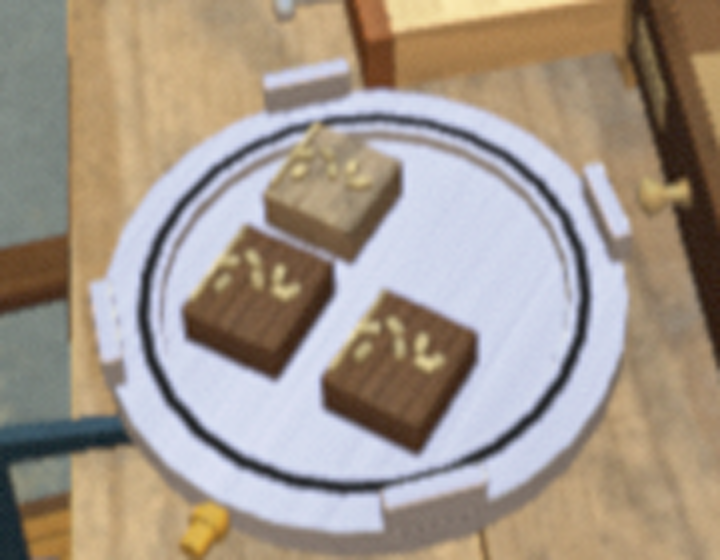

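```bash
python3 - <<'E'
from h import *
for n in('side','top'):
    C=np.load(n+'_b1.npy');c=C.reshape(-1,3)
    yaw=np.radians(2.6);o=np.array([.561,-.157]);d=c[:,:2]-o
    u=d@[np.cos(yaw),np.sin(yaw)];v=d@[-np.sin(yaw),np.cos(yaw)];z=c[:,2]
    print(n)
    m=(abs(v)<.03)&(z>.0)&(z<.12)
    for lo in np.arange(-.125,.08,.005):
        k=z[m&(u>=lo)&(u<lo+.005)]
        if len(k)>2: print('u%.3f %s'%(lo,np.percentile(k,[10,50,90]).round(3)),end=' ')
    print()
    m=(u>-.03)&(u<.03)&(z>-.01)&(z<.12)
    for lo in np.arange(-.125,.125,.005):
        k=z[m&(v>=lo)&(v<lo+.005)]
        if len(k)>2: print('v%.3f %s'%(lo,np.percentile(k,[10,50,90]).round(3)),end=' ')
    print()
E
```

```text
side
u-0.125 [0.    0.001 0.002] u-0.120 [0.001 0.047 0.05 ] u-0.115 [0.047 0.05  0.051] u-0.110 [0.005 0.046 0.047] u-0.105 [0.    0.001 0.002] u-0.100 [0.    0.001 0.002] u-0.095 [0.    0.001 0.002] u-0.090 [0.    0.001 0.002] u-0.085 [0.    0.001 0.002] u-0.080 [0.003 0.055 0.068] u-0.075 [0.066 0.068 0.07 ] u-0.070 [0.066 0.068 0.07 ] u-0.065 [0.057 0.059 0.067] u-0.060 [0.057 0.058 0.059] u-0.055 [0.021 0.023 0.024] u-0.050 [0.021 0.022 0.024] u-0.045 [0.02  0.023 0.024] u-0.040 [0.02  0.022 0.024] u-0.035 [0.02  0.022 0.024] u-0.030 [0.021 0.023 0.024] u-0.025 [0.02  0.022 0.024] u-0.020 [0.02  0.022 0.024] u-0.015 [0.02  0.022 0.023] u-0.010 [0.02  0.022 0.024] u-0.005 [0.021 0.022 0.024] u0.000 [0.021 0.023 0.024] u0.005 [0.021 0.023 0.025] u0.010 [0.02  0.022 0.023] u0.015 [0.02  0.022 0.024] u0.020 [0.021 0.022 0.025] u0.025 [0.021 0.022 0.023] u0.030 [0.02  0.022 0.024] u0.035 [0.021 0.022 0.023] u0.040 [0.02  0.022 0.023] u0.045 [0.021 0.023 0.087] u0.050 [0.021 0.024 0.088] u0.055 [0.022 0.089 0.114] u0.060 [0.02  0.023 0.085] u0.065 [0.02  0.022 0.023] u0.070 [0.02  0.0
[... 722 characters left out ...]
] v0.020 [0.021 0.022 0.024] v0.025 [0.021 0.022 0.023] v0.030 [0.02  0.022 0.024] v0.035 [0.021 0.022 0.024] v0.040 [0.021 0.023 0.024] v0.045 [0.02  0.022 0.024] v0.050 [0.021 0.023 0.024] v0.055 [0.02  0.022 0.024] v0.060 [0.02  0.022 0.024] v0.065 [0.02  0.022 0.024] v0.070 [0.021 0.022 0.024] v0.075 [0.021 0.023 0.024] v0.080 [0.021 0.023 0.025] v0.085 [0.023 0.04  0.056] v0.090 [0.025 0.043 0.059] v0.095 [0.055 0.056 0.056] 
top

v0.080 [0.022 0.023 0.027] v0.085 [0.019 0.024 0.061] v0.090 [0.    0.058 0.061] v0.095 [-0.005  0.     0.004] v0.100 [-0.002  0.001  0.004] v0.105 [-0.002  0.001  0.003] v0.110 [-0.004  0.     0.003] v0.115 [-0.003  0.     0.004] v0.120 [-0.004  0.     0.004]
```

```bash
python3 -c "
from h import *
plan((.4808,-.4555,.10,-38),(.4808,-.4555,.019,-38))"
```

```text
t 24.0 tcp [ 0.4587 -0.1303  0.2322] a -34.0 tilt [0.001 0.002] gap 0.0596 F [-0.1  0.7 -0.2] q [-0.45  0.12 -0.15  1.31  0.    1.72]
xyz [-257.5  200.3  131.5] rot [-0.  -0.1  4. ] rows 5.6277113485880745
xyz [-257.7  200.3  212.5] rot [-0.  -0.1  4. ] rows 6.231617292890127
```

Request:
{"api": "arm_command", "payload": {"motion": [{"x": -45, "y": 35, "z": 10, "rx": 0, "ry": 0, "rz": 1, "hand": -0.41}, {"x": -90, "y": 70, "z": 20, "rx": 0, "ry": 0, "rz": 2, "hand": -0.41}, {"x": -135, "y": 105, "z": 30, "rx": 0, "ry": 0, "rz": 3, "hand": -0.41}, {"x": -180, "y": 140, "z": 45, "rx": 0, "ry": 0, "rz": 4, "hand": -0.41}, {"x": -225, "y": 175, "z": 70, "rx": 0, "ry": 0, "rz": 4, "hand": -0.41}, {"x": -257, "y": 200, "z": 110, "rx": 0, "ry": 0, "rz": 4, "hand": -0.41}, {"x": -257, "y": 200, "z": 130, "rx": 0, "ry": 0, "rz": 4, "hand": -0.41}, {"x": -257, "y": 200, "z": 130, "rx": 0, "ry": 0, "rz": 4, "hand": -0.41}]}}

```text
clock: 25.0
tcp_pos: [0.4792, -0.4539, 0.0986]
orientation: [-0.004, 0.899, 0.438, 0.0]
wrist_force: [0.2, 0.3, 0.5]
finger_gap: 0.0604
```

```bash
python3 -c "
from h import *
plan((.4808,-.4555,.05,-38),(.4808,-.4555,.02,-38))
t=get_state()['tcp_pos']
p=crop('side',(.48,-.4555,.1),'sp1')
p=crop('top',(.48,-.4555,.1),'tp1')
C=cloud(p)
p=cam('side');C=cloud(p);m=(abs(C[...,0]-t[0])<.05)&(abs(C[...,1]-t[1])<.05)&(C[...,2]>.09)&(C[...,2]<.3)
q=C[m];print(t[2],np.histogram(q[:,2],np.arange(.09,.16,.005)))"
```

```text
t 25.0 tcp [ 0.4792 -0.4539  0.0986] a -38.04 tilt [-0.003  0.007] gap 0.0604 F [0.2 0.3 0.5] q [-0.88  0.53  0.1   1.15  0.    1.35]
xyz [-0.5  2.6 48.6] rot [-0.4 -0.2 -0. ] rows 0.7779549671852405
xyz [-0.6  2.8 78.6] rot [-0.4 -0.2 -0. ] rows 1.257619779372973
0.09856729026705319 (array([ 0,  0,  0,  0,  0,  0,  0,  1, 18, 38, 51, 46, 49, 55]), array([0.09 , 0.095, 0.1  , 0.105, 0.11 , 0.115, 0.12 , 0.125, 0.13 ,
       0.135, 0.14 , 0.145, 0.15 , 0.155, 0.16 ]))
```

View pics/sp1.png

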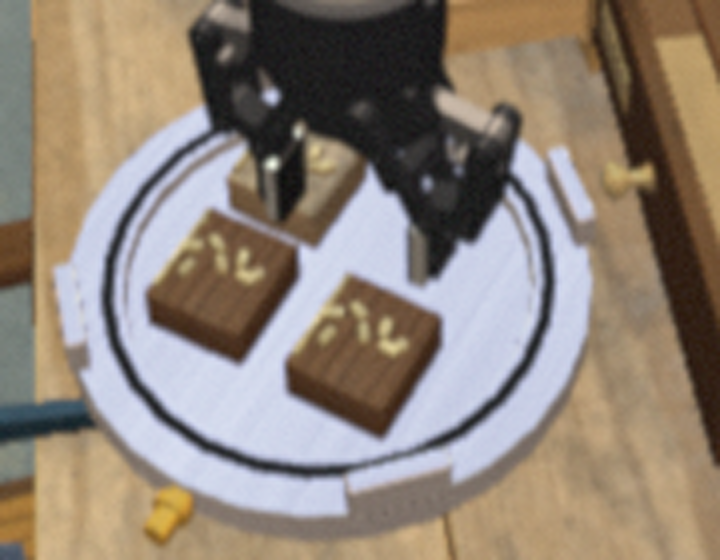

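View pics/tp1.png

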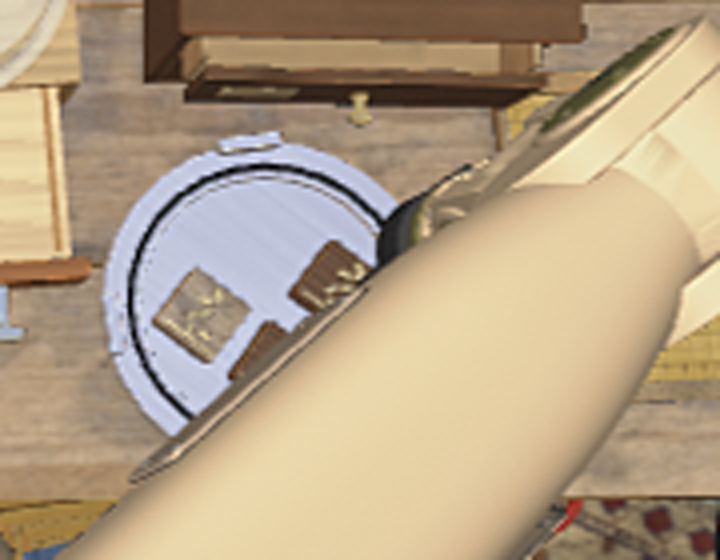

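Request:
{"api": "arm_command", "payload": {"motion": [{"x": -0.5, "y": 2.7, "z": 25, "rx": -0.4, "ry": -0.2, "rz": 0, "hand": -0.41}, {"x": -0.5, "y": 2.7, "z": 40, "rx": -0.4, "ry": -0.2, "rz": 0, "hand": -0.41}, {"x": -0.5, "y": 2.7, "z": 55, "rx": -0.4, "ry": -0.2, "rz": 0, "hand": -0.41}, {"x": -0.5, "y": 2.7, "z": 70, "rx": -0.4, "ry": -0.2, "rz": 0, "hand": -0.41}, {"x": -0.5, "y": 2.7, "z": 79, "rx": -0.4, "ry": -0.2, "rz": 0, "hand": -0.41}, {"x": -0.5, "y": 2.7, "z": 79, "rx": -0.4, "ry": -0.2, "rz": 0, "hand": -0.41}]}}

```text
clock: 25.9
tcp_pos: [0.4822, -0.4558, 0.0218]
orientation: [0.002, 0.899, 0.439, 0.001]
wrist_force: [1.2, -0.1, 0.2]
finger_gap: 0.0603
```

```bash
python3 -c "
from h import *
plan((.4808,-.4555,.018,-38))
p=crop('side',(.48,-.4555,.06),'sp2')"
```

```text
t 25.9 tcp [ 0.4822 -0.4558  0.0218] a -37.97 tilt [ 0.003 -0.004] gap 0.0603 F [ 1.2 -0.1  0.2] q [-0.88  0.58 -0.01  0.98  0.    1.36]
xyz [-0.6 -1.3  3.8] rot [0.3 0.  0. ] rows 0.06465011172842394
```

View pics/sp2.png

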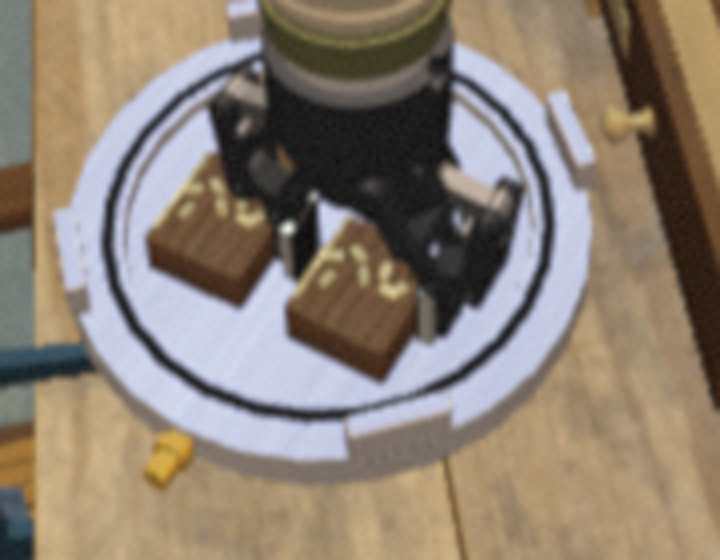

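Request:
{"api": "arm_command", "payload": {"motion": [{"x": -0.5, "y": -1, "z": 4, "rx": 0, "ry": 0, "rz": 0, "hand": -0.41}, {"x": -0.5, "y": -1, "z": 4, "rx": 0, "ry": 0, "rz": 0, "hand": 0}, {"x": -0.5, "y": -1, "z": 4, "rx": 0, "ry": 0, "rz": 0, "hand": 0.2}, {"x": -0.5, "y": -1, "z": 4, "rx": 0, "ry": 0, "rz": 0, "hand": 0.2}, {"x": -0.5, "y": -1, "z": 4, "rx": 0, "ry": 0, "rz": 0, "hand": 0.2}], "force": 40}}

```text
clock: 26.58
tcp_pos: [0.4816, -0.4562, 0.019]
orientation: [0.003, 0.899, 0.439, 0.001]
wrist_force: [-0.3, -0.3, 1.2]
finger_gap: 0.0492
```

Request:
{"api": "arm_command", "payload": {"motion": [{"x": 0, "y": 0, "z": -15, "rx": 0, "ry": 0, "rz": 0, "hand": 0.2}, {"x": 0, "y": 0, "z": -40, "rx": 0, "ry": 0, "rz": 0, "hand": 0.2}, {"x": 0, "y": 0, "z": -80, "rx": 0, "ry": 0, "rz": 0, "hand": 0.2}, {"x": 0, "y": 0, "z": -120, "rx": 0, "ry": 0, "rz": 0, "hand": 0.2}, {"x": 0, "y": 0, "z": -120, "rx": 0, "ry": 0, "rz": 0, "hand": 0.2}]}}

```text
clock: 27.2
tcp_pos: [0.4829, -0.4575, 0.1441]
orientation: [0.007, 0.899, 0.439, 0.002]
wrist_force: [0.4, -0.6, -1.6]
finger_gap: 0.049
```

```bash
python3 -c "
from h import *
plan((.5639,-.2204,.13,2.6),(.5639,-.2204,.005,2.6))
p=crop('side',(.48,-.4555,.16),'sp3')"
```

```text
t 27.2 tcp [ 0.4829 -0.4575  0.1441] a -37.96 tilt [ 0.01  -0.011] gap 0.049 F [ 0.4 -0.6 -1.6] q [-0.88  0.5   0.17  1.22  0.    1.35]
xyz [236.8 -82.2  12.2] rot [  0.7   0.5 -40.6] rows 4.015922850543845
xyz [237.2 -84.1 137.2] rot [  0.7   0.5 -40.6] rows 4.585651077627642
```

View pics/sp3.png

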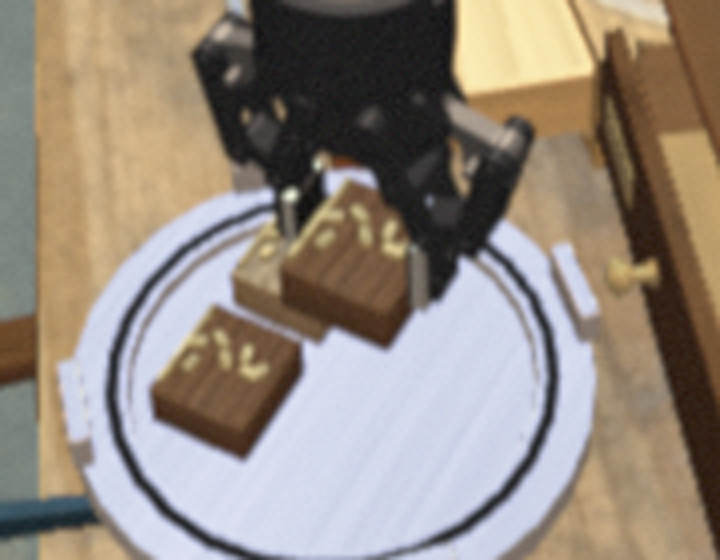

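Request:
{"api": "arm_command", "payload": {"motion": [{"x": 40, "y": -14, "z": 0, "rx": 0, "ry": 0, "rz": -7, "hand": 0.2}, {"x": 80, "y": -28, "z": 0, "rx": 0, "ry": 0, "rz": -14, "hand": 0.2}, {"x": 120, "y": -42, "z": 0, "rx": 0, "ry": 0, "rz": -21, "hand": 0.2}, {"x": 160, "y": -56, "z": 0, "rx": 0, "ry": 0, "rz": -28, "hand": 0.2}, {"x": 200, "y": -70, "z": 10, "rx": 0.5, "ry": 0.3, "rz": -35, "hand": 0.2}, {"x": 237, "y": -82, "z": 12, "rx": 0.7, "ry": 0.5, "rz": -40.6, "hand": 0.2}, {"x": 237, "y": -82, "z": 40, "rx": 0.7, "ry": 0.5, "rz": -40.6, "hand": 0.2}, {"x": 237, "y": -82, "z": 60, "rx": 0.7, "ry": 0.5, "rz": -40.6, "hand": 0.2}, {"x": 237, "y": -82, "z": 60, "rx": 0.7, "ry": 0.5, "rz": -40.6, "hand": 0.2}]}}

```text
clock: 28.38
tcp_pos: [0.5601, -0.2169, 0.075]
orientation: [-0.007, 0.691, 0.723, 0.0]
wrist_force: [-0.9, -0.2, -1.3]
finger_gap: 0.0492
```

```bash
python3 -c "
from h import *
plan((.5639,-.2204,.0045,2.6))
p=crop('side',(.55,-.22,.1),'sp4')"
```

```text
t 28.38 tcp [ 0.5601 -0.2169  0.075 ] a 2.65 tilt [-0.01  0.01] gap 0.0492 F [-0.9 -0.2 -1.3] q [-0.51  0.44 -0.1   1.04  0.    1.02]
xyz [-4.4  4.3 70.4] rot [-0.6 -0.6  0. ] rows 1.1302881433703822
```

View pics/sp4.png

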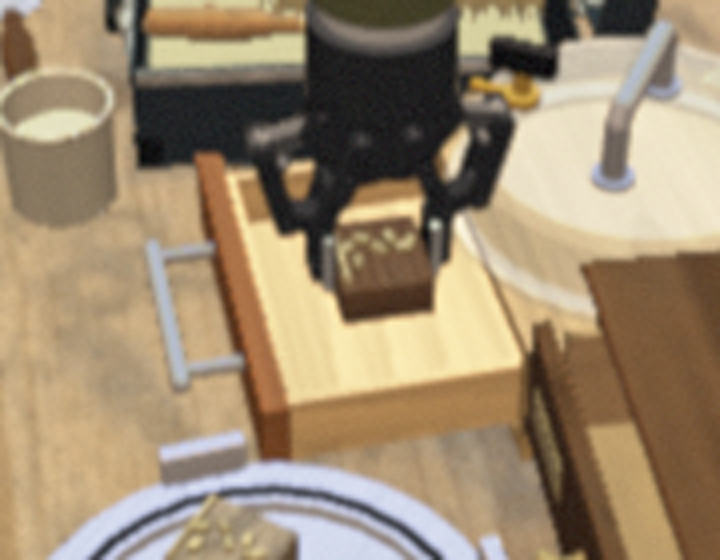

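```bash
python3 -c "
from h import *
p=cam('side');C=cloud(p);t=get_state()['tcp_pos']
m=(abs(C[...,1]-t[1])<.05)&(abs(C[...,0]-t[0])<.1)&(C[...,2]>.09)&(C[...,2]<.25)
q=C[m]-t
for z in np.arange(.02,.16,.01):
    k=q[(q[:,2]>z)&(q[:,2]<z+.01)]
    if len(k): print(round(z,3),len(k),np.percentile(k[:,0],[2,98]).round(3),np.percentile(k[:,1],[2,98]).round(3))
"
```

```text
0.02 194 [-0.027  0.098] [-0.029  0.039]
0.03 285 [-0.037  0.097] [-0.029  0.027]
0.04 491 [-0.035  0.097] [-0.027  0.025]
0.05 282 [-0.037  0.099] [-0.013  0.047]
0.06 55 [-0.042  0.042] [-0.015  0.008]
0.07 158 [-0.055  0.053] [-0.015  0.01 ]
0.08 131 [-0.058  0.057] [-0.016  0.011]
0.09 170 [-0.059  0.058] [-0.019  0.012]
0.1 153 [-0.062  0.06 ] [-0.019 -0.002]
0.11 215 [-0.064  0.064] [-0.021 -0.   ]
0.12 371 [-0.068  0.063] [-0.021  0.01 ]
0.13 119 [-0.055  0.041] [-0.017  0.003]
0.14 32 [-0.039  0.036] [-0.029 -0.001]
0.15 131 [-0.038  0.031] [-0.039 -0.005]
0.16 168 [-0.037  0.031] [-0.039 -0.008]
```

```bash
python3 -c "
from h import *
plan((.5539,-.2214,.04,2.6),(.5539,-.2214,.0055,2.6))"
```

```text
t 28.48 tcp [ 0.562  -0.2183  0.0775] a 2.62 tilt [-0.006  0.008] gap 0.0494 F [ 0.9 -0.6 -0.6] q [-0.51  0.44 -0.1   1.04  0.    1.02]
xyz [-3.1 -8.  37.6] rot [-0.3 -0.5  0. ] rows 0.6163002122054319
xyz [-3.3 -7.8 72.1] rot [-0.3 -0.5  0. ] rows 1.1608343363986433
```

Request:
{"api": "arm_command", "payload": {"motion": [{"x": -3, "y": -8, "z": 15, "rx": -0.3, "ry": -0.5, "rz": 0, "hand": 0.2}, {"x": -3, "y": -8, "z": 30, "rx": -0.3, "ry": -0.5, "rz": 0, "hand": 0.2}, {"x": -3, "y": -8, "z": 45, "rx": -0.3, "ry": -0.5, "rz": 0, "hand": 0.2}, {"x": -3, "y": -8, "z": 58, "rx": -0.3, "ry": -0.5, "rz": 0, "hand": 0.2}, {"x": -3, "y": -8, "z": 58, "rx": -0.3, "ry": -0.5, "rz": 0, "hand": 0.2}, {"x": -3, "y": -8, "z": 58, "rx": -0.3, "ry": -0.5, "rz": 0, "hand": 0.2}]}}

```text
clock: 29.22
tcp_pos: [0.5547, -0.2215, 0.0201]
orientation: [0.001, 0.691, 0.723, -0.0]
wrist_force: [0.7, -0.4, -0.5]
finger_gap: 0.0489
```

```bash
python3 -c "
from h import *
plan((.5539,-.2214,.0055,2.6))
p=crop('side',(.55,-.2,.06),'sp5')"
```

```text
t 29.23 tcp [ 0.5547 -0.2215  0.0201] a 2.64 tilt [ 0.001 -0.002] gap 0.0489 F [ 0.7 -0.4 -0.5] q [-0.51  0.47 -0.2   0.9  -0.    1.01]
xyz [ 0.2 -0.8 14.6] rot [0.1 0.1 0. ] rows 0.23441736956425
```

View pics/sp5.png

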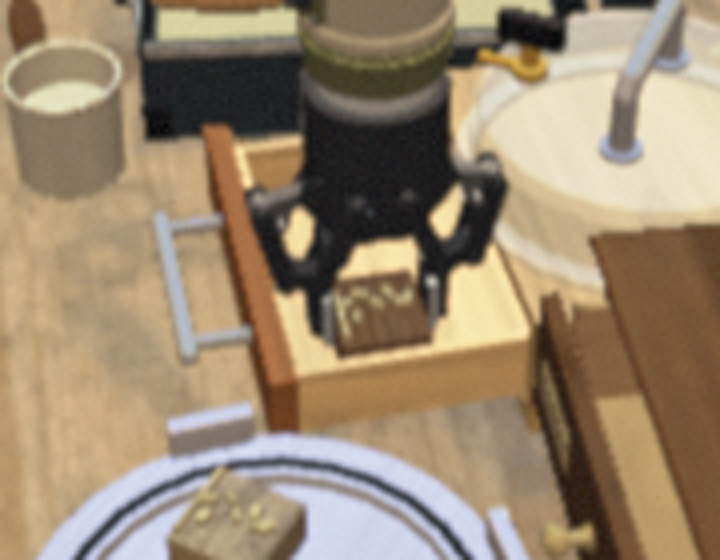

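Request:
{"api": "arm_command", "payload": {"motion": [{"x": 0, "y": -1, "z": 5, "rx": 0, "ry": 0, "rz": 0, "hand": 0.2}, {"x": 0, "y": -1, "z": 10, "rx": 0, "ry": 0, "rz": 0, "hand": 0.2}, {"x": 0, "y": -1, "z": 14, "rx": 0, "ry": 0, "rz": 0, "hand": 0.2}, {"x": 0, "y": -1, "z": 14, "rx": 0, "ry": 0, "rz": 0, "hand": 0.2}]}}

```text
clock: 29.78
tcp_pos: [0.553, -0.2213, 0.0055]
orientation: [0.001, 0.691, 0.723, -0.0]
wrist_force: [0.7, 0.1, -1.5]
finger_gap: 0.0489
```

Request:
{"api": "arm_command", "payload": {"motion": [{"x": 0, "y": 0, "z": 1.5, "rx": 0, "ry": 0, "rz": 0, "hand": 0.2}, {"x": 0, "y": 0, "z": 1.5, "rx": 0, "ry": 0, "rz": 0, "hand": -0.1}, {"x": 0, "y": 0, "z": 1.5, "rx": 0, "ry": 0, "rz": 0, "hand": -0.3}, {"x": 0, "y": 0, "z": 1.5, "rx": 0, "ry": 0, "rz": 0, "hand": -0.3}, {"x": 0, "y": 0, "z": -20, "rx": 0, "ry": 0, "rz": 0, "hand": -0.3}, {"x": 0, "y": 0, "z": -60, "rx": 0, "ry": 0, "rz": 0, "hand": -0.3}, {"x": 0, "y": 0, "z": -110, "rx": 0, "ry": 0, "rz": 0, "hand": -0.3}, {"x": 0, "y": 0, "z": -150, "rx": 0, "ry": 0, "rz": 0, "hand": -0.3}]}}

```text
clock: 30.78
tcp_pos: [0.5536, -0.2215, 0.1583]
orientation: [0.002, 0.691, 0.723, 0.0]
wrist_force: [0.2, -0.8, -0.4]
finger_gap: 0.0556
```

```bash
python3 -c "
from h import *
p=crop('side',(.55,-.25,.06),'sp6')"; python3 blk.py 2
```

```text
t 30.82 tcp [ 0.556  -0.2227  0.1641] a 2.64 tilt [ 0.01  -0.006] gap 0.0555 F [ 2.2 -0.7  3.5] q [-0.51  0.36  0.01  1.2  -0.    1.01]
top 0 []
top 1 []
top 2 [([449.0, 276.0], 0.8, [0.42, -0.395, 0.067])]
top 3 [([432.0, 257.0], 0.72, [0.473, -0.348, 0.067])]
top 1 313 [434. 260.] z [0.059  0.0632 0.0695] [ 463.8 -353.9] [50.2 50. ] 51.4
top 2 354 [453. 274.] z [0.0564 0.0615 0.067 ] [ 424. -409.] [56.1 49.9] 53.1
side 0 [([322.0, 315.0], 0.77, [0.539, -0.245, 0.067])]
side 1 []
side 2 [([275.0, 392.0], 0.79, [0.424, -0.421, 0.067])]
side 3 [([292.0, 363.0], 0.6, [0.463, -0.36, 0.067]), ([250.0, 258.0], 0.56, [0.397, -0.017, 0.067]), ([387.0, 268.0], 0.24, [0.717, -0.113, 0.067])]
side 1 627 [292. 364.] z [0.0568 0.0628 0.068 ] [ 462.4 -355.8] [52.4 49.7] 48.4
side 2 780 [273. 391.] z [0.0568 0.0613 0.0667] [ 421.5 -409.5] [56.6 51.7] 53.7
```

View pics/sp6.png

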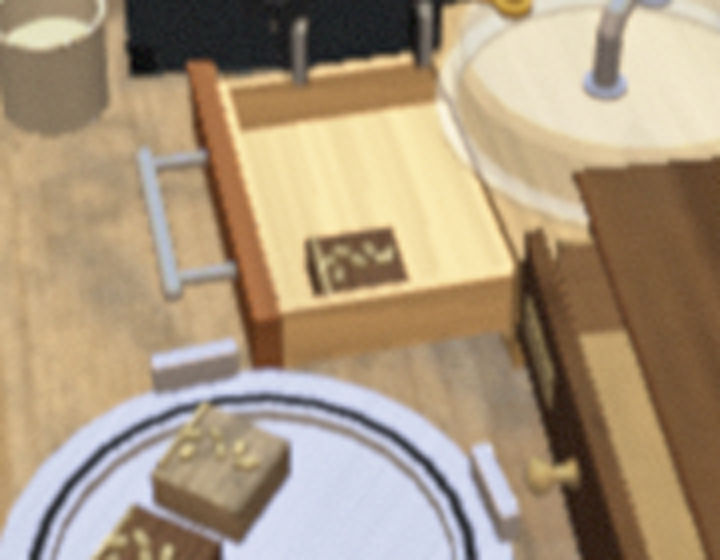

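```bash
python3 -c "
from h import *
plan((.4632,-.3547,.16,-38.5),(.4632,-.3547,.0185,-38.5))"
```

```text
t 31.32 tcp [ 0.5526 -0.221   0.1548] a 2.63 tilt [-0.001 -0.001] gap 0.0553 F [ 0.4 -0.   0.6] q [-0.51  0.37 -0.    1.2  -0.    1.01]
xyz [-129.5  -95.5   -5. ] rot [-0.   0.  41.1] rows 3.843937783427201
xyz [-129.4  -95.4  136.5] rot [-0.   0.  41.1] rows 3.843937783427201
```

Request:
{"api": "arm_command", "payload": {"motion": [{"x": -32, "y": -24, "z": 0, "rx": 0, "ry": 0, "rz": 10, "hand": -0.4}, {"x": -64, "y": -48, "z": 0, "rx": 0, "ry": 0, "rz": 20, "hand": -0.4}, {"x": -96, "y": -72, "z": 0, "rx": 0, "ry": 0, "rz": 30, "hand": -0.4}, {"x": -129, "y": -95, "z": 20, "rx": 0, "ry": 0, "rz": 40, "hand": -0.4}, {"x": -129, "y": -95, "z": 60, "rx": 0, "ry": 0, "rz": 41, "hand": -0.4}, {"x": -129, "y": -95, "z": 90, "rx": 0, "ry": 0, "rz": 41, "hand": -0.4}, {"x": -129, "y": -95, "z": 100, "rx": 0, "ry": 0, "rz": 41, "hand": -0.4}, {"x": -129, "y": -95, "z": 100, "rx": 0, "ry": 0, "rz": 41, "hand": -0.4}]}}

```text
clock: 32.33
tcp_pos: [0.4641, -0.3543, 0.0557]
orientation: [0.0, 0.9, 0.436, -0.0]
wrist_force: [-0.3, 0.5, 0.9]
finger_gap: 0.0599
```

```bash
python3 -c "
from h import *
plan((.4632,-.3547,.0185,-38.5))
p=crop('side',(.46,-.36,.08),'sq1')"
```

```text
t 32.33 tcp [ 0.4641 -0.3543  0.0557] a -38.36 tilt [ 0.    -0.001] gap 0.0599 F [-0.3  0.5  0.9] q [-0.79  0.42 -0.19  0.96 -0.    1.45]
xyz [-0.9 -0.5 37.2] rot [0.  0.  0.1] rows 0.5948253067095196
```

View pics/sq1.png

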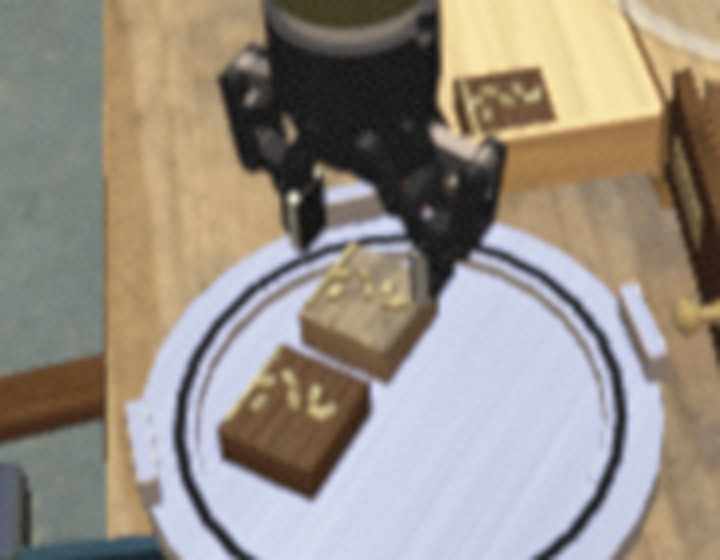

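Request:
{"api": "arm_command", "payload": {"motion": [{"x": -1, "y": -0.5, "z": 15, "rx": 0, "ry": 0, "rz": 0, "hand": -0.4}, {"x": -1, "y": -0.5, "z": 28, "rx": 0, "ry": 0, "rz": 0, "hand": -0.4}, {"x": -1, "y": -0.5, "z": 37, "rx": 0, "ry": 0, "rz": 0, "hand": -0.4}, {"x": -1, "y": -0.5, "z": 37, "rx": 0, "ry": 0, "rz": 0, "hand": -0.4}, {"x": -1, "y": -0.5, "z": 37, "rx": 0, "ry": 0, "rz": 0, "hand": 0}, {"x": -1, "y": -0.5, "z": 37, "rx": 0, "ry": 0, "rz": 0, "hand": 0.2}, {"x": -1, "y": -0.5, "z": 37, "rx": 0, "ry": 0, "rz": 0, "hand": 0.2}, {"x": -1, "y": -0.5, "z": 37, "rx": 0, "ry": 0, "rz": 0, "hand": 0.2}]}}

```text
clock: 33.38
tcp_pos: [0.4634, -0.3552, 0.0191]
orientation: [0.001, 0.9, 0.435, 0.0]
wrist_force: [-0.3, -0.1, -1.4]
finger_gap: 0.049
```

Request:
{"api": "arm_command", "payload": {"motion": [{"x": 0, "y": 0, "z": -15, "rx": 0, "ry": 0, "rz": 0, "hand": 0.2}, {"x": 0, "y": 0, "z": -40, "rx": 0, "ry": 0, "rz": 0, "hand": 0.2}, {"x": 0, "y": 0, "z": -80, "rx": 0, "ry": 0, "rz": 0, "hand": 0.2}, {"x": 0, "y": 0, "z": -120, "rx": 0, "ry": 0, "rz": 0, "hand": 0.2}, {"x": 0, "y": 0, "z": -120, "rx": 0, "ry": 0, "rz": 0, "hand": 0.2}]}}

```text
clock: 34.0
tcp_pos: [0.4654, -0.3571, 0.1441]
orientation: [0.005, 0.9, 0.436, 0.002]
wrist_force: [-0.2, 0.5, -1.4]
finger_gap: 0.0493
```

```bash
python3 -c "
from h import *
# B target u=-.008,v=+.008
plan((.5527,-.1494,.13,-87.4),(.5527,-.1494,.004,-87.4))
p=crop('side',(.48,-.36,.16),'sq2')"
```

```text
t 34.0 tcp [ 0.4654 -0.3571  0.1441] a -38.36 tilt [ 0.007 -0.008] gap 0.0493 F [-0.2  0.5 -1.4] q [-0.79  0.35 -0.06  1.15 -0.    1.45]
xyz [217.  -60.6  13.2] rot [ 0.6 -0.2 49. ] rows 4.583160166118924
xyz [217.2 -61.9 139.2] rot [ 0.6 -0.2 49. ] rows 4.583160166118924
```

View pics/sq2.png

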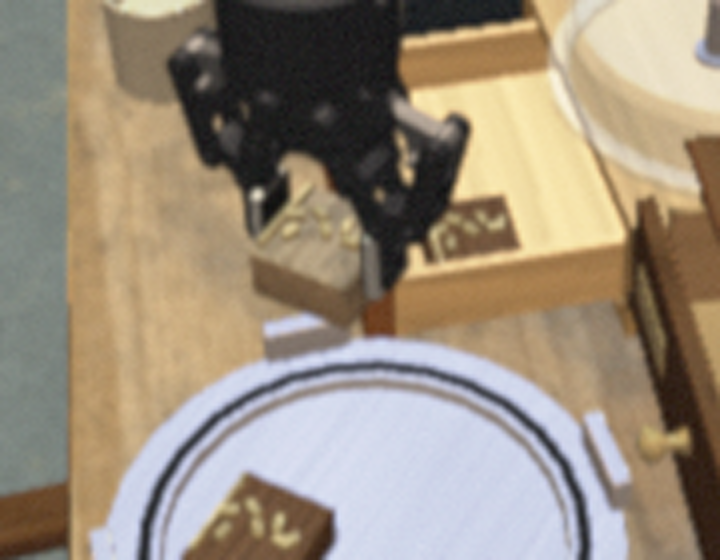

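Request:
{"api": "arm_command", "payload": {"motion": [{"x": 40, "y": -11, "z": 0, "rx": 0, "ry": 0, "rz": 9, "hand": 0.2}, {"x": 80, "y": -22, "z": 0, "rx": 0, "ry": 0, "rz": 18, "hand": 0.2}, {"x": 120, "y": -33, "z": 0, "rx": 0, "ry": 0, "rz": 27, "hand": 0.2}, {"x": 160, "y": -44, "z": 0, "rx": 0, "ry": 0, "rz": 36, "hand": 0.2}, {"x": 200, "y": -56, "z": 10, "rx": 0.3, "ry": 0, "rz": 45, "hand": 0.2}, {"x": 217, "y": -61, "z": 13, "rx": 0.3, "ry": 0, "rz": 49, "hand": 0.2}, {"x": 217, "y": -61, "z": 40, "rx": 0.3, "ry": 0, "rz": 49, "hand": 0.2}, {"x": 217, "y": -61, "z": 70, "rx": 0.3, "ry": 0, "rz": 49, "hand": 0.2}, {"x": 217, "y": -61, "z": 70, "rx": 0.3, "ry": 0, "rz": 49, "hand": 0.2}, {"x": 217, "y": -61, "z": 70, "rx": 0.3, "ry": 0, "rz": 49, "hand": 0.2}]}}

```text
clock: 35.3
tcp_pos: [0.5501, -0.1472, 0.0691]
orientation: [-0.002, 1.0, 0.023, -0.001]
wrist_force: [1.1, 0.1, -0.8]
finger_gap: 0.0492
```

```bash
python3 -c "
from h import *
plan((.5527,-.1494,.0055,-87.4))
p=crop('side',(.54,-.17,.08),'sq3')"
```

```text
t 35.3 tcp [ 0.5501 -0.1472  0.0691] a -87.38 tilt [-0.001  0.003] gap 0.0492 F [ 1.1  0.1 -0.8] q [-0.4   0.38 -0.21  0.98  0.    2.69]
xyz [ 2.6  2.5 63.6] rot [-0.2  0.1  0. ] rows 1.019754011062089
```

View pics/sq3.png

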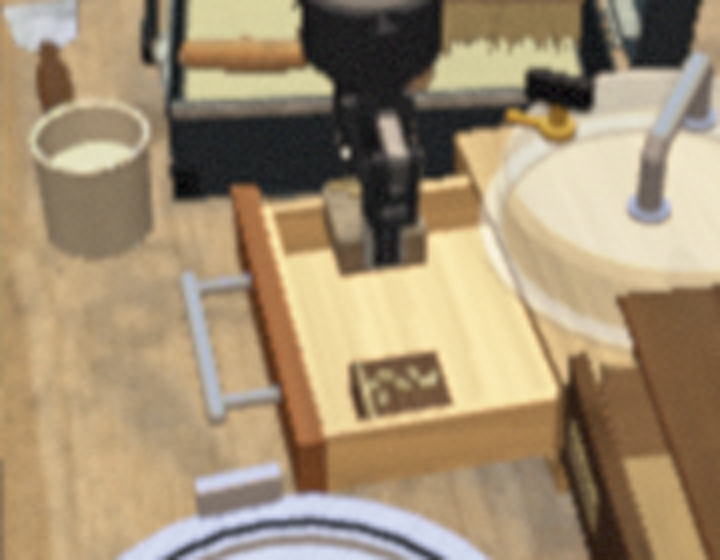

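```bash
cat > drw.py <<'E'
from h import *
import sys
def go(n='side'):
    p=cam(n);C=cloud(p);d=C[...,:2]-[.561,-.157];yaw=np.radians(2.6)
    u=d@[np.cos(yaw),np.sin(yaw)];v=d@[-np.sin(yaw),np.cos(yaw)];z=C[...,2]
    m=((u>-.053)&(u<.055)&(abs(v+.0035)<.086)&(z>.04)&(z<.06)).astype(np.uint8)
    nl,L,st,ce=cv2.connectedComponentsWithStats(m)
    for i in range(1,nl):
        if st[i,4]<60: continue
        q=np.stack([u[L==i],v[L==i]],-1);r=cv2.minAreaRect((q*1000).astype(np.float32))
        print(n,st[i,4],np.round(ce[i]),'uv',np.round(r[0],1),np.round(r[1],1),round(r[2],1),'z',np.percentile(z[L==i],[5,50,95]).round(4),'u',np.percentile(q[:,0],[1,99]).round(4),'v',np.percentile(q[:,1],[1,99]).round(4))
go('side');go('top')
E
python3 drw.py
```

```text
side 339 [326. 313.] uv [-12.3 -61.1] [49.9 50.7] 89.7 z [0.044  0.0468 0.0517] u [-0.0368  0.0121] v [-0.0827 -0.0369]
top 133 [390. 232.] uv [-10.  -74.4] [29.3 49.9] 89.3 z [0.0422 0.0471 0.0527] u [-0.0347  0.0146] v [-0.0891 -0.0598]
```

Request:
{"api": "arm_command", "payload": {"motion": [{"x": 2.5, "y": 2.5, "z": 15, "rx": -0.2, "ry": 0, "rz": 0, "hand": 0.2}, {"x": 2.5, "y": 2.5, "z": 30, "rx": -0.2, "ry": 0, "rz": 0, "hand": 0.2}, {"x": 2.5, "y": 2.5, "z": 45, "rx": -0.2, "ry": 0, "rz": 0, "hand": 0.2}, {"x": 2.5, "y": 2.5, "z": 55, "rx": -0.2, "ry": 0, "rz": 0, "hand": 0.2}, {"x": 2.5, "y": 2.5, "z": 55, "rx": -0.2, "ry": 0, "rz": 0, "hand": 0.2}]}}

```text
clock: 36.08
tcp_pos: [0.5517, -0.1489, 0.0125]
orientation: [-0.0, 1.0, 0.023, -0.002]
wrist_force: [-0.3, 0.2, -1.4]
finger_gap: 0.049
```

```bash
python3 -c "
from h import *
plan((.5527,-.1494,.0045,-87.4))"
```

```text
t 36.08 tcp [ 0.5517 -0.1489  0.0125] a -87.37 tilt [-0.003  0.   ] gap 0.049 F [-0.3  0.2 -1.4] q [-0.4   0.44 -0.27  0.86 -0.    2.69]
xyz [1.  0.6 8. ] rot [-0.   0.2  0. ] rows 0.12885141470625028
```

Request:
{"api": "arm_command", "payload": {"motion": [{"x": 1, "y": 0.5, "z": 4, "rx": 0, "ry": 0.2, "rz": 0, "hand": 0.2}, {"x": 1, "y": 0.5, "z": 8.5, "rx": 0, "ry": 0.2, "rz": 0, "hand": 0.2}, {"x": 1, "y": 0.5, "z": 8.5, "rx": 0, "ry": 0.2, "rz": 0, "hand": 0.2}, {"x": 1, "y": 0.5, "z": 8.5, "rx": 0, "ry": 0.2, "rz": 0, "hand": -0.1}, {"x": 1, "y": 0.5, "z": 8.5, "rx": 0, "ry": 0.2, "rz": 0, "hand": -0.3}, {"x": 1, "y": 0.5, "z": 8.5, "rx": 0, "ry": 0.2, "rz": 0, "hand": -0.3}, {"x": 1, "y": 0.5, "z": -12, "rx": 0, "ry": 0.2, "rz": 0, "hand": -0.3}, {"x": 1, "y": 0.5, "z": -60, "rx": 0, "ry": 0.2, "rz": 0, "hand": -0.3}, {"x": 1, "y": 0.5, "z": -110, "rx": 0, "ry": 0.2, "rz": 0, "hand": -0.3}, {"x": 1, "y": 0.5, "z": -145, "rx": 0, "ry": 0.2, "rz": 0, "hand": -0.3}]}}

```text
clock: 37.33
tcp_pos: [0.5547, -0.15, 0.1617]
orientation: [0.001, 1.0, 0.023, 0.003]
wrist_force: [0.2, -0.1, -0.3]
finger_gap: 0.0558
```

```bash
python3 drw.py; python3 blk.py 3; python3 -c "
from h import *
p=crop('side',(.54,-.2,.06),'sq4')
plan()"
```

```text
side 389 [321. 293.] uv [-8.1  6.8] [50.5 53.9] 0.8 z [0.0423 0.048  0.0527] u [-0.0328  0.0163] v [-0.0196  0.0314]
side 343 [326. 313.] uv [-12.1 -60.1] [50.6 47.9] 1.1 z [0.0441 0.0465 0.0516] u [-0.0369  0.0122] v [-0.0831 -0.0371]
top 92 [392. 232.] uv [-10.1 -78.9] [20.8 50.5] 89.6 z [0.0426 0.0471 0.0515] u [-0.0343  0.0142] v [-0.0893 -0.0687]
t 37.42 tcp [ 0.5567 -0.1509  0.164 ] a -87.37 tilt [ 0.011 -0.004] gap 0.0555 F [ 0.5 -0.1 -0.5] q [-0.4   0.32 -0.05  1.19  0.    2.69]
top 0 [([393.0, 233.0], 0.65, [0.543, -0.24, 0.067])]
top 1 []
top 2 [([452.0, 276.0], 0.74, [0.418, -0.402, 0.067]), ([395.0, 247.0], 0.27, [0.502, -0.244, 0.067])]
top 3 [([451.0, 273.0], 0.54, [0.427, -0.4, 0.067])]
top 1 349 [453. 274.] z [0.057  0.0614 0.0675] [ 423.9 -409.2] [55.7 49.7] 53.2
side 0 [([324.0, 313.0], 0.92, [0.545, -0.239, 0.067])]
side 1 []
side 2 [([272.0, 393.0], 0.76, [0.418, -0.421, 0.067])]
side 3 [([321.0, 294.0], 0.78, [0.547, -0.179, 0.067]), ([313.0, 302.0], 0.18, [0.527, -0.202, 0.067])]
side 1 786 [273. 391.] z [0.057  0.0614 0.0665] [ 421.9 -409.6] [57.5 50.9] 53.7
t 37.98 tcp [ 0.5536 -0.1496  0.1582] a -87.37 tilt [ 0.002 -0.   ] gap 0.0557 F [-0.2  1.1 -0.7] q [-0.4   0.33 -0.06  1.18  0.    2.69]
```

View pics/sq4.png

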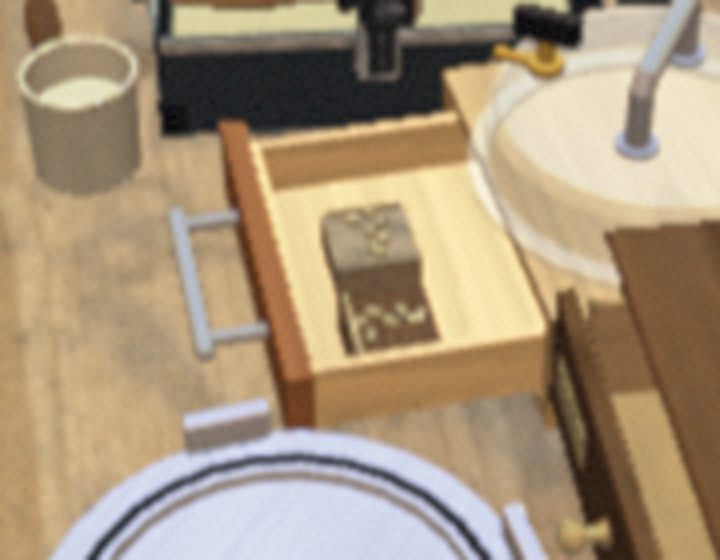

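```bash
python3 -c "
from h import *
plan((.423,-.4093,.12,53.4))"
```

```text
t 37.98 tcp [ 0.5536 -0.1496  0.1582] a -87.37 tilt [ 0.002 -0.   ] gap 0.0557 F [-0.2  1.1 -0.7] q [-0.4   0.33 -0.06  1.18  0.    2.69]
xyz [-142.5  253.4   38. ] rot [ 1.000e-01 -0.000e+00 -1.408e+02] rows 13.156133593119028
```

Request:
{"api": "arm_command", "payload": {"motion": [{"x": -14, "y": 25, "z": -10, "rx": 0, "ry": 0, "rz": -10, "hand": -0.65}, {"x": -28, "y": 50, "z": -10, "rx": 0, "ry": 0, "rz": -20, "hand": -0.65}, {"x": -42, "y": 75, "z": -10, "rx": 0, "ry": 0, "rz": -30, "hand": -0.65}, {"x": -56, "y": 100, "z": -10, "rx": 0, "ry": 0, "rz": -40, "hand": -0.65}, {"x": -70, "y": 125, "z": -10, "rx": 0, "ry": 0, "rz": -50, "hand": -0.65}, {"x": -84, "y": 150, "z": -10, "rx": 0, "ry": 0, "rz": -60, "hand": -0.65}, {"x": -98, "y": 175, "z": -10, "rx": 0, "ry": 0, "rz": -70, "hand": -0.65}, {"x": -112, "y": 200, "z": -10, "rx": 0, "ry": 0, "rz": -80, "hand": -0.65}, {"x": -126, "y": 225, "z": -10, "rx": 0, "ry": 0, "rz": -90, "hand": -0.65}, {"x": -142, "y": 253, "z": -10, "rx": 0, "ry": 0, "rz": -100, "hand": -0.65}]}}

```text
clock: 39.22
tcp_pos: [0.4232, -0.4096, 0.1685]
orientation: [0.001, 0.623, 0.782, 0.001]
wrist_force: [0.0, -0.2, 0.7]
finger_gap: 0.0706
```

Request:
{"api": "arm_command", "payload": {"motion": [{"x": 0, "y": 0, "z": 0, "rx": 0, "ry": 0, "rz": -10, "hand": -0.65}, {"x": 0, "y": 0, "z": 0, "rx": 0, "ry": 0, "rz": -20, "hand": -0.65}, {"x": 0, "y": 0, "z": 20, "rx": 0, "ry": 0, "rz": -30, "hand": -0.65}, {"x": 0, "y": 0, "z": 40, "rx": 0, "ry": 0, "rz": -40, "hand": -0.65}, {"x": 0, "y": 0, "z": 60, "rx": 0, "ry": 0, "rz": -41, "hand": -0.65}, {"x": 0, "y": 0, "z": 80, "rx": 0, "ry": 0, "rz": -41, "hand": -0.65}, {"x": 0, "y": 0, "z": 80, "rx": 0, "ry": 0, "rz": -41, "hand": -0.65}, {"x": 0, "y": 0, "z": 80, "rx": 0, "ry": 0, "rz": -41, "hand": -0.65}]}}

```text
clock: 40.22
tcp_pos: [0.4241, -0.4093, 0.0893]
orientation: [0.002, 0.312, 0.95, 0.0]
wrist_force: [0.1, -0.9, -0.6]
finger_gap: 0.0707
```

```bash
python3 -c "
from h import *
plan((.423,-.4093,.0185,53.4))
p=crop('side',(.44,-.4,.08),'sr1')
C=cloud(p);X,Y,Z=C[...,0],C[...,1],C[...,2]
m=((np.hypot(X-.4705,Y+.4065)<.1)&(Z>.054)&(Z<.072));q=C[m];r=cv2.minAreaRect((q[:,:2]*1000).astype(np.float32));print(r,m.sum())"
```

```text
t 40.23 tcp [ 0.4241 -0.4093  0.0893] a 53.63 tilt [ 0.003 -0.001] gap 0.0707 F [ 0.1 -0.9 -0.6] q [-0.9   0.4  -0.13  1.04  0.   -0.27]
xyz [ 1.1 -0.7 70.8] rot [0.1 0.2 0.2] rows 1.132257290476955
((422.5623779296875, -410.0586853027344), (56.785640716552734, 50.3099250793457), 52.564090728759766) 758
```

View pics/sr1.png

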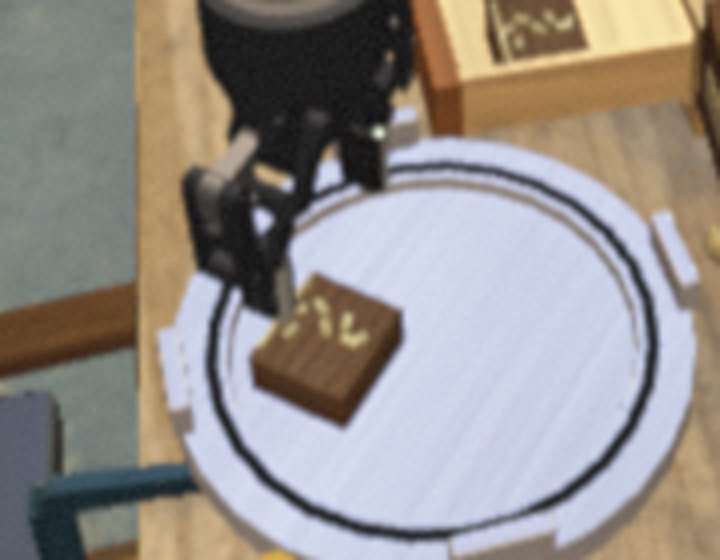

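Request:
{"api": "arm_command", "payload": {"motion": [{"x": 1, "y": -0.5, "z": 25, "rx": 0, "ry": 0.2, "rz": 0, "hand": -0.65}, {"x": 1, "y": -0.5, "z": 45, "rx": 0, "ry": 0.2, "rz": 0, "hand": -0.65}, {"x": 1, "y": -0.5, "z": 60, "rx": 0, "ry": 0.2, "rz": 0, "hand": -0.65}, {"x": 1, "y": -0.5, "z": 71, "rx": 0, "ry": 0.2, "rz": 0, "hand": -0.65}, {"x": 1, "y": -0.5, "z": 71, "rx": 0, "ry": 0.2, "rz": 0, "hand": -0.65}, {"x": 1, "y": -0.5, "z": 71, "rx": 0, "ry": 0.2, "rz": 0, "hand": -0.3}, {"x": 1, "y": -0.5, "z": 71, "rx": 0, "ry": 0.2, "rz": 0, "hand": 0.1}, {"x": 1, "y": -0.5, "z": 71, "rx": 0, "ry": 0.2, "rz": 0, "hand": 0.1}, {"x": 1, "y": -0.5, "z": 71, "rx": 0, "ry": 0.2, "rz": 0, "hand": 0.1}]}}

```text
clock: 41.4
tcp_pos: [0.4234, -0.4094, 0.0186]
orientation: [0.0, 0.312, 0.95, 0.0]
wrist_force: [-0.1, -0.8, 5.1]
finger_gap: 0.054
```

Request:
{"api": "arm_command", "payload": {"motion": [{"x": 0, "y": 0, "z": -15, "rx": 0, "ry": 0, "rz": 0, "hand": 0.1}, {"x": 0, "y": 0, "z": -40, "rx": 0, "ry": 0, "rz": 0, "hand": 0.1}, {"x": 0, "y": 0, "z": -80, "rx": 0, "ry": 0, "rz": 0, "hand": 0.1}, {"x": 0, "y": 0, "z": -125, "rx": 0, "ry": 0, "rz": 0, "hand": 0.1}, {"x": 0, "y": 0, "z": -125, "rx": 0, "ry": 0, "rz": 0, "hand": 0.1}, {"x": 0, "y": 0, "z": -125, "rx": 0, "ry": 0, "rz": 0, "hand": 0.1}]}}

```text
clock: 42.15
tcp_pos: [0.4227, -0.4087, 0.1425]
orientation: [-0.001, 0.312, 0.95, 0.001]
wrist_force: [-0.6, 0.1, -1.8]
finger_gap: 0.0541
```

```bash
python3 -c "
from h import *
# C target u=-.010, v=.0597
plan((.5483,-.0978,.145,2.6),(.5483,-.0978,.06,2.6))
p=crop('side',(.44,-.4,.14),'sr2')"
```

```text
t 42.15 tcp [ 0.4227 -0.4087  0.1425] a 53.63 tilt [-0.001  0.002] gap 0.0541 F [-0.6  0.1 -1.8] q [-0.91  0.37 -0.04  1.16  0.   -0.27]
xyz [ 83.2 324.8  -1.9] rot [ 0.  -0.1 51. ] rows 5.364990287976854
xyz [ 83.1 324.7  83.1] rot [ 0.  -0.1 51. ] rows 5.524895951310909
```

View pics/sr2.png

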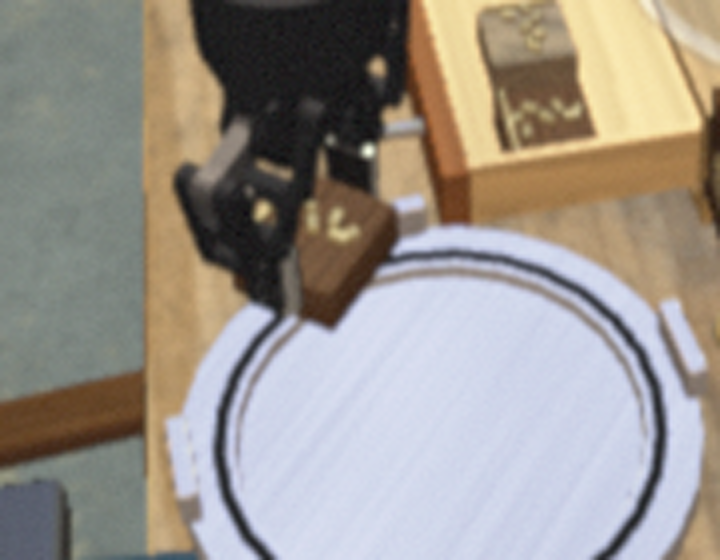

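Request:
{"api": "arm_command", "payload": {"motion": [{"x": 14, "y": 54, "z": 0, "rx": 0, "ry": 0, "rz": 8, "hand": 0.1}, {"x": 28, "y": 108, "z": 0, "rx": 0, "ry": 0, "rz": 17, "hand": 0.1}, {"x": 42, "y": 162, "z": 0, "rx": 0, "ry": 0, "rz": 26, "hand": 0.1}, {"x": 56, "y": 216, "z": 0, "rx": 0, "ry": 0, "rz": 35, "hand": 0.1}, {"x": 70, "y": 270, "z": 0, "rx": 0, "ry": 0, "rz": 44, "hand": 0.1}, {"x": 83, "y": 326, "z": 0, "rx": 0, "ry": 0, "rz": 51, "hand": 0.1}, {"x": 83, "y": 326, "z": 30, "rx": 0, "ry": 0, "rz": 51, "hand": 0.1}, {"x": 83, "y": 326, "z": 65, "rx": 0, "ry": 0, "rz": 51, "hand": 0.1}, {"x": 83, "y": 326, "z": 65, "rx": 0, "ry": 0, "rz": 51, "hand": 0.1}, {"x": 83, "y": 326, "z": 65, "rx": 0, "ry": 0, "rz": 51, "hand": 0.1}]}}

```text
clock: 43.45
tcp_pos: [0.5492, -0.0973, 0.0782]
orientation: [-0.001, 0.691, 0.723, 0.0]
wrist_force: [0.1, 0.3, -1.8]
finger_gap: 0.054
```

```bash
python3 -c "
from h import *
plan((.5503,-.0977,.01,2.6))
p=crop('side',(.54,-.12,.08),'sr3')"
```

```text
t 43.45 tcp [ 0.5492 -0.0973  0.0782] a 2.61 tilt [-0.001  0.002] gap 0.054 F [ 0.1  0.3 -1.8] q [-0.32  0.35 -0.23  0.99  0.    1.21]
xyz [-0.6  1.2 68.2] rot [-0.1 -0.1  0. ] rows 1.091421924449573
```

View pics/sr3.png

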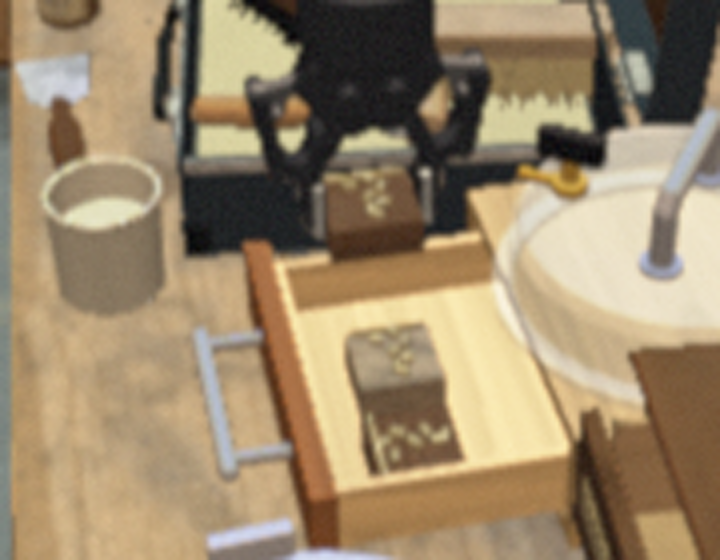

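Request:
{"api": "arm_command", "payload": {"motion": [{"x": -0.5, "y": 1, "z": 20, "rx": 0, "ry": 0, "rz": 0, "hand": 0.1}, {"x": -0.5, "y": 1, "z": 40, "rx": 0, "ry": 0, "rz": 0, "hand": 0.1}, {"x": -0.5, "y": 1, "z": 55, "rx": 0, "ry": 0, "rz": 0, "hand": 0.1}, {"x": -0.5, "y": 1, "z": 66, "rx": 0, "ry": 0, "rz": 0, "hand": 0.1}, {"x": -0.5, "y": 1, "z": 70, "rx": 0, "ry": 0, "rz": 0, "hand": 0.1}, {"x": -0.5, "y": 1, "z": 70, "rx": 0, "ry": 0, "rz": 0, "hand": 0.1}]}}

```text
clock: 44.25
tcp_pos: [0.5505, -0.0976, 0.0082]
orientation: [-0.001, 0.691, 0.723, 0.001]
wrist_force: [0.1, -0.3, -0.8]
finger_gap: 0.0538
```

```bash
python3 -c "
from h import *
plan((.5503,-.0977,.004,2.6))
p=crop('side',(.54,-.12,.08),'sr4')"
```

```text
t 44.25 tcp [ 0.5505 -0.0976  0.0082] a 2.63 tilt [-0.     0.002] gap 0.0538 F [ 0.1 -0.3 -0.8] q [-0.32  0.42 -0.31  0.83  0.    1.21]
xyz [-0.1 -0.2  4.2] rot [-0.  -0.1  0. ] rows 0.06748755533294225
```

View pics/sr4.png

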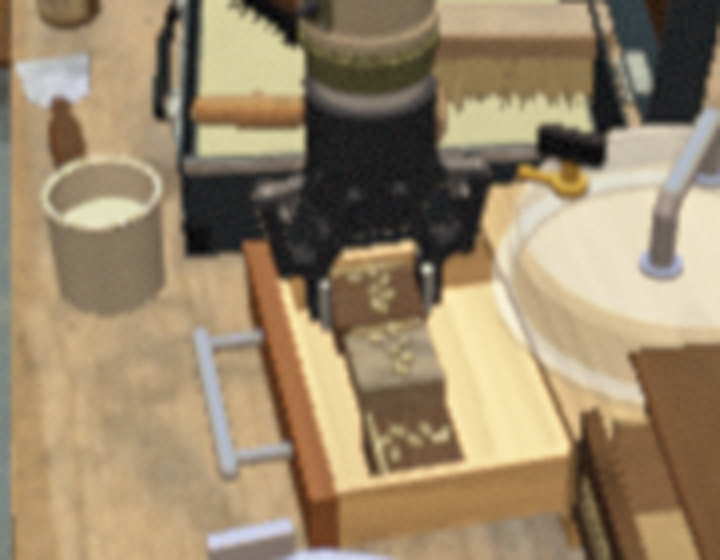

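Seating and releasing (gap to ~61 mm), then lifting.

Request:
{"api": "arm_command", "payload": {"motion": [{"x": 0, "y": 0, "z": 4, "rx": 0, "ry": 0, "rz": 0, "hand": 0.1}, {"x": 0, "y": 0, "z": 4.5, "rx": 0, "ry": 0, "rz": 0, "hand": 0.1}, {"x": 0, "y": 0, "z": 4.5, "rx": 0, "ry": 0, "rz": 0, "hand": -0.2}, {"x": 0, "y": 0, "z": 4.5, "rx": 0, "ry": 0, "rz": 0, "hand": -0.4}, {"x": 0, "y": 0, "z": 4.5, "rx": 0, "ry": 0, "rz": 0, "hand": -0.4}, {"x": 0, "y": 0, "z": -20, "rx": 0, "ry": 0, "rz": 0, "hand": -0.4}, {"x": 0, "y": 0, "z": -60, "rx": 0, "ry": 0, "rz": 0, "hand": -0.4}, {"x": 0, "y": 0, "z": -110, "rx": 0, "ry": 0, "rz": 0, "hand": -0.4}, {"x": 0, "y": 0, "z": -160, "rx": 0, "ry": 0, "rz": 0, "hand": -0.3}, {"x": 0, "y": 0, "z": -200, "rx": 0, "ry": 0, "rz": 0, "hand": 0}]}}

```text
clock: 45.55
tcp_pos: [0.5509, -0.098, 0.2107]
orientation: [0.0, 0.691, 0.723, 0.001]
wrist_force: [0.6, 0.6, -0.5]
finger_gap: 0.0429
```

```bash
python3 drw.py; python3 -c "
from h import *
p=crop('side',(.58,-.13,.06),'sr5')
C=cloud(p);X,Y,Z=C[...,0],C[...,1],C[...,2]
m=(Z>.162)&(Z<.2)&(np.hypot(X-.716,Y+.159)<.065)
q=C[m];print(len(q),cv2.minAreaRect((q[:,:2]*1000).astype(np.float32)),q[:,2].max())
plan((.716,-.159,.22,-34))"
```

```text
side 702 [319. 286.] uv [-9.3 31.4] [ 55.8 101.8] 0.4 z [0.0431 0.0473 0.0526] u [-0.0364  0.0169] v [-0.0184  0.0815]
side 339 [326. 313.] uv [-12.  -60.7] [50.4 50.9] 1.5 z [0.0437 0.0468 0.0517] u [-0.0368  0.0123] v [-0.0835 -0.0379]
top 136 [366. 231.] uv [-6.6 -5. ] [26.2 50.9] 85.5 z [0.0439 0.0487 0.0556] u [-0.0307  0.0183] v [-0.0174  0.0091]
top 303 [386. 231.] uv [ -9.9 -63.3] [50.2 52.4] 0.3 z [0.0423 0.0473 0.0522] u [-0.0346  0.0146] v [-0.0892 -0.0374]
255 ((690.6008911132812, -144.59182739257812), (100.39981842041016, 70.39604187011719), 57.03839111328125) 0.18125801237820055
t 45.7 tcp [ 0.5522 -0.0984  0.211 ] a 2.63 tilt [ 0.005 -0.   ] gap 0.0427 F [-1.2 -0.1 -1.1] q [-0.32  0.28  0.01  1.29  0.    1.2 ]
xyz [-68.  160.9  -8.1] rot [ 0.3 -0.1 36.6] rows 3.423564074633299
```

View pics/sr5.png

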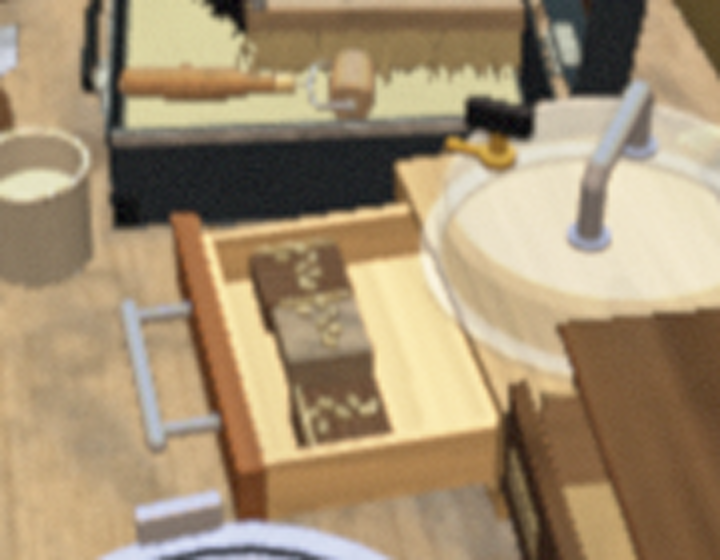

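```bash
python3 -c "
from h import *
p=cam('side');C=cloud(p);X,Y,Z=C[...,0],C[...,1],C[...,2]
for lo in (.166,.17):
  m=(Z>lo)&(Z<.185)&(np.hypot(X-.716,Y+.159)<.065)&(np.hypot(X-.661,Y+.121)>.035)
  q=C[m];print(len(q),cv2.minAreaRect((q[:,:2]*1000).astype(np.float32)),q[:,2].max())
plan((.7165,-.159,.2,-34),(.7165,-.159,.1335,-34))"
```

```text
194 ((714.0175170898438, -160.9824676513672), (97.45954895019531, 14.32112979888916), 56.08253860473633) 0.18133818004726115
180 ((713.6581420898438, -161.5170440673828), (93.79508209228516, 14.32112979888916), 56.08253860473633) 0.18133818004726115
t 45.75 tcp [ 0.5511 -0.0981  0.209 ] a 2.63 tilt [0.002 0.001] gap 0.043 F [ 0.1  1.6 -0.1] q [-0.32  0.28  0.    1.29  0.    1.2 ]
xyz [-68.5 162.4   9.3] rot [ 0.1 -0.1 36.6] rows 3.423465404982334
xyz [-68.5 162.3  75.8] rot [ 0.1 -0.1 36.6] rows 3.423465404982334
```

Request:
{"api": "arm_command", "payload": {"motion": [{"x": -17, "y": 40, "z": 0, "rx": 0, "ry": 0, "rz": 9, "hand": 0}, {"x": -34, "y": 80, "z": 0, "rx": 0, "ry": 0, "rz": 18, "hand": 0}, {"x": -51, "y": 120, "z": 0, "rx": 0, "ry": 0, "rz": 27, "hand": 0}, {"x": -68, "y": 162, "z": 0, "rx": 0, "ry": 0, "rz": 36.5, "hand": 0}, {"x": -68, "y": 162, "z": 20, "rx": 0, "ry": 0, "rz": 36.5, "hand": 0}, {"x": -68, "y": 162, "z": 35, "rx": 0, "ry": 0, "rz": 36.5, "hand": 0}, {"x": -68, "y": 162, "z": 35, "rx": 0, "ry": 0, "rz": 36.5, "hand": 0}, {"x": -68, "y": 162, "z": 35, "rx": 0, "ry": 0, "rz": 36.5, "hand": 0}]}}

```text
clock: 46.75
tcp_pos: [0.7149, -0.158, 0.1738]
orientation: [-0.001, 0.882, 0.471, 0.0]
wrist_force: [-0.9, 0.5, 0.3]
finger_gap: 0.0422
```

```bash
python3 -c "
from h import *
plan((.7165,-.159,.1335,-34))
p=crop('side',(.70,-.16,.16),'sl1')"
```

```text
t 46.75 tcp [ 0.7149 -0.158   0.1738] a -33.86 tilt [0.    0.002] gap 0.0422 F [-0.9  0.5  0.3] q [-0.33  0.65  0.5   1.42  0.    1.83]
xyz [ 0.   1.9 40.3] rot [-0.  -0.1  0.1] rows 0.645320088393584
```

View pics/sl1.png

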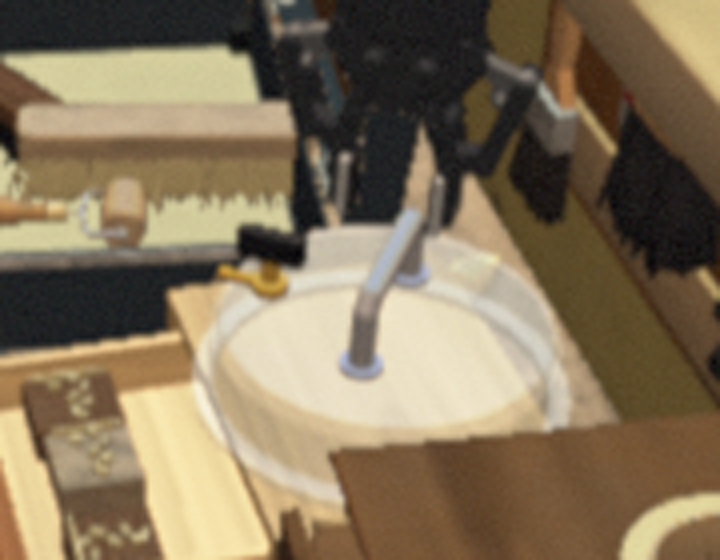

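Request:
{"api": "arm_command", "payload": {"motion": [{"x": 0, "y": 2, "z": 15, "rx": 0, "ry": 0, "rz": 0, "hand": 0}, {"x": 0, "y": 2, "z": 30, "rx": 0, "ry": 0, "rz": 0, "hand": 0}, {"x": 0, "y": 2, "z": 40, "rx": 0, "ry": 0, "rz": 0, "hand": 0}, {"x": 0, "y": 2, "z": 40, "rx": 0, "ry": 0, "rz": 0, "hand": 0}, {"x": 0, "y": 2, "z": 40, "rx": 0, "ry": 0, "rz": 0, "hand": 1}, {"x": 0, "y": 2, "z": 40, "rx": 0, "ry": 0, "rz": 0, "hand": 1}, {"x": 0, "y": 2, "z": 40, "rx": 0, "ry": 0, "rz": 0, "hand": 1}, {"x": 0, "y": 2, "z": 40, "rx": 0, "ry": 0, "rz": 0, "hand": 1}, {"x": 0, "y": 2, "z": 40, "rx": 0, "ry": 0, "rz": 0, "hand": 1}], "force": 80}}

```text
clock: 47.92
tcp_pos: [0.7172, -0.1595, 0.1337]
orientation: [-0.0, 0.882, 0.47, 0.001]
wrist_force: [-3.4, 0.8, 5.2]
finger_gap: 0.0112
```

Request:
{"api": "arm_command", "payload": {"motion": [{"x": 0, "y": 0, "z": -10, "rx": 0, "ry": 0, "rz": 0, "hand": 1}, {"x": 0, "y": 0, "z": -25, "rx": 0, "ry": 0, "rz": 0, "hand": 1}, {"x": 0, "y": 0, "z": -40, "rx": 0, "ry": 0, "rz": 0, "hand": 1}, {"x": 0, "y": 0, "z": -55, "rx": 0, "ry": 0, "rz": 0, "hand": 1}, {"x": 0, "y": 0, "z": -55, "rx": 0, "ry": 0, "rz": 0, "hand": 1}, {"x": 0, "y": 0, "z": -55, "rx": 0, "ry": 0, "rz": 0, "hand": 1}]}}

```text
clock: 48.68
tcp_pos: [0.7171, -0.1594, 0.1877]
orientation: [-0.001, 0.882, 0.47, 0.0]
wrist_force: [-0.3, 1.2, -5.4]
finger_gap: 0.0113
```

```bash
python3 -c "
from h import *
plan((.5,-.16,.2,-34),(.4703,-.4075,.2,-34))
p=crop('side',(.70,-.16,.18),'sl2')"
```

```text
t 48.67 tcp [ 0.7171 -0.1594  0.1877] a -33.87 tilt [-0.     0.002] gap 0.0113 F [-0.3  1.2 -5.4] q [-0.33  0.66  0.54  1.46  0.    1.83]
xyz [-121.4 -179.9  -12.2] rot [-0.1 -0.1  0.1] rows 3.4785557711884914
xyz [-343.5  -66.7  -12.6] rot [-0.1 -0.1  0.1] rows 5.602225761328269
```

View pics/sl2.png

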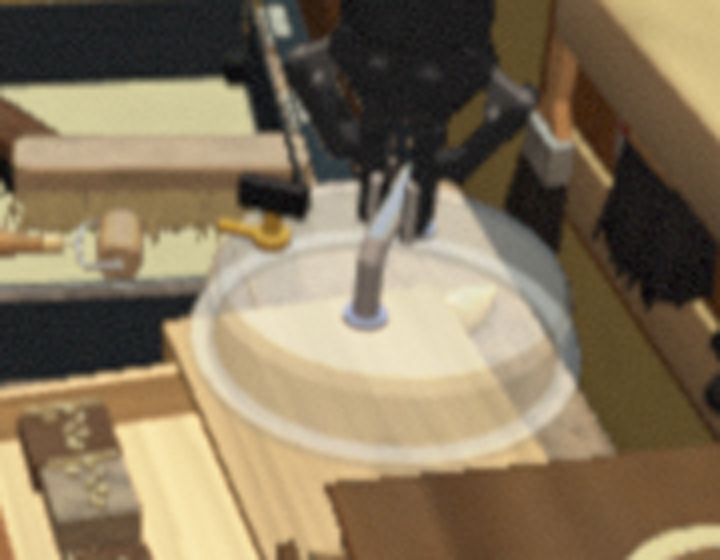

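Retrace the path back to the plate.

Request:
{"api": "arm_command", "payload": {"motion": [{"x": -20, "y": -30, "z": -2, "rx": 0, "ry": 0, "rz": 0, "hand": 1}, {"x": -44, "y": -65, "z": -5, "rx": 0, "ry": 0, "rz": 0, "hand": 1}, {"x": -68, "y": -100, "z": -8, "rx": 0, "ry": 0, "rz": 0, "hand": 1}, {"x": -95, "y": -140, "z": -10, "rx": 0, "ry": 0, "rz": 0, "hand": 1}, {"x": -121, "y": -180, "z": -12, "rx": 0, "ry": 0, "rz": 0, "hand": 1}, {"x": -150, "y": -166, "z": -12, "rx": 0, "ry": 0, "rz": 0, "hand": 1}, {"x": -182, "y": -149, "z": -12, "rx": 0, "ry": 0, "rz": 0, "hand": 1}, {"x": -216, "y": -132, "z": -12, "rx": 0, "ry": 0, "rz": 0, "hand": 1}, {"x": -250, "y": -114, "z": -12, "rx": 0, "ry": 0, "rz": 0, "hand": 1}, {"x": -282, "y": -98, "z": -12, "rx": 0, "ry": 0, "rz": 0, "hand": 1}]}}

```text
clock: 49.98
tcp_pos: [0.478, -0.34, 0.1992]
orientation: [-0.001, 0.882, 0.47, 0.0]
wrist_force: [0.2, -0.0, -4.4]
finger_gap: 0.0111
```

Request:
{"api": "arm_command", "payload": {"motion": [{"x": -30, "y": 15, "z": 0, "rx": 0, "ry": 0, "rz": 0, "hand": 1}, {"x": -61, "y": 31, "z": 0, "rx": 0, "ry": 0, "rz": 0, "hand": 1}, {"x": -61, "y": 31, "z": 0, "rx": 0, "ry": 0, "rz": 0, "hand": 1}, {"x": -61, "y": 31, "z": 0, "rx": 0, "ry": 0, "rz": 0, "hand": 1}]}}

```text
clock: 50.48
tcp_pos: [0.4699, -0.4063, 0.1989]
orientation: [-0.002, 0.882, 0.47, 0.0]
wrist_force: [0.5, -0.8, -4.3]
finger_gap: 0.0116
```

```bash
python3 -c "
from h import *
plan((.4703,-.4075,.15,-34),(.4703,-.4075,.11,-34))
p=crop('side',(.46,-.4,.13),'sl3')"
```

```text
t 50.48 tcp [ 0.4699 -0.4063  0.1989] a -33.89 tilt [-0.001  0.003] gap 0.0116 F [ 0.5 -0.8 -4.3] q [-0.84  0.41  0.16  1.33  0.    1.32]
xyz [-0.9  1.2 48.9] rot [-0.2 -0.1  0.1] rows 0.7821191853033539
xyz [-0.9  1.3 88.9] rot [-0.2 -0.1  0.1] rows 1.4219954808674147
```

View pics/sl3.png

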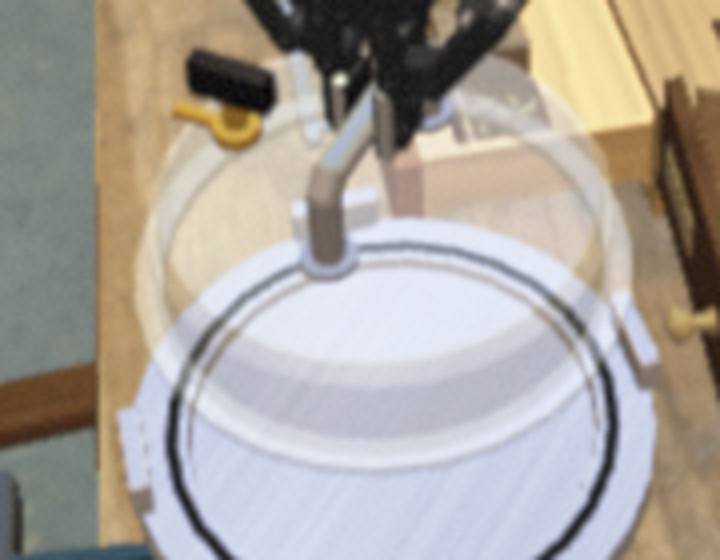

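Request:
{"api": "arm_command", "payload": {"motion": [{"x": -1, "y": 1.5, "z": 25, "rx": -0.1, "ry": 0, "rz": 0, "hand": 1}, {"x": -1, "y": 1.5, "z": 45, "rx": -0.1, "ry": 0, "rz": 0, "hand": 1}, {"x": -1, "y": 1.5, "z": 60, "rx": -0.1, "ry": 0, "rz": 0, "hand": 1}, {"x": -1, "y": 1.5, "z": 73, "rx": -0.1, "ry": 0, "rz": 0, "hand": 1}, {"x": -1, "y": 1.5, "z": 73, "rx": -0.1, "ry": 0, "rz": 0, "hand": 1}, {"x": -1, "y": 1.5, "z": 73, "rx": -0.1, "ry": 0, "rz": 0, "hand": 1}]}}

```text
clock: 51.28
tcp_pos: [0.4713, -0.4087, 0.1273]
orientation: [0.0, 0.882, 0.471, 0.001]
wrist_force: [-0.6, 0.1, -5.7]
finger_gap: 0.0113
```

```bash
python3 -c "
from h import *
plan((.4705,-.4075,.10,-34))
p=crop('side',(.46,-.4,.1),'sl4')"
```

```text
t 51.27 tcp [ 0.4713 -0.4087  0.1273] a -33.86 tilt [ 0.002 -0.   ] gap 0.0113 F [-0.6  0.1 -5.7] q [-0.84  0.44  0.03  1.16  0.    1.32]
xyz [ 0.5 -1.4 27.3] rot [ 0.1 -0.1  0.1] rows 0.4371915293118426
```

View pics/sl4.png

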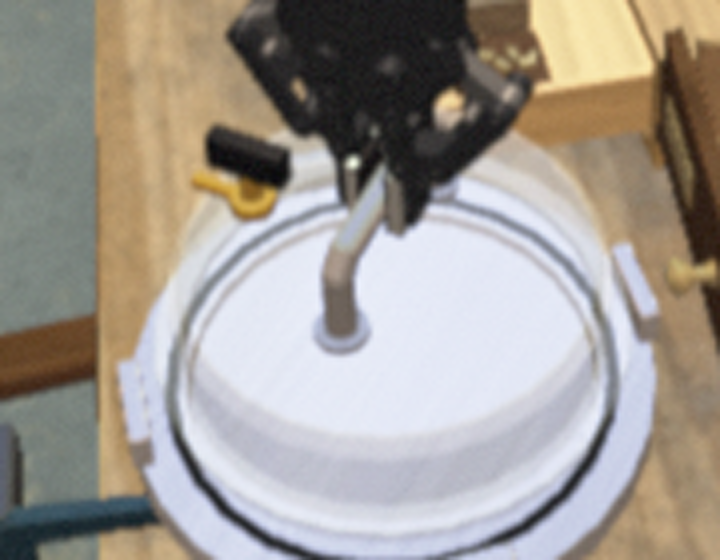

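Request:
{"api": "arm_command", "payload": {"motion": [{"x": 0.5, "y": -1.3, "z": 6, "rx": 0, "ry": 0, "rz": 0, "hand": 1}, {"x": 0.5, "y": -1.3, "z": 12, "rx": 0, "ry": 0, "rz": 0, "hand": 1}, {"x": 0.5, "y": -1.3, "z": 17, "rx": 0, "ry": 0, "rz": 0, "hand": 1}, {"x": 0.5, "y": -1.3, "z": 22, "rx": 0, "ry": 0, "rz": 0, "hand": 1}, {"x": 0.5, "y": -1.3, "z": 22, "rx": 0, "ry": 0, "rz": 0, "hand": 1}, {"x": 0.5, "y": -1.3, "z": 22, "rx": 0, "ry": 0, "rz": 0, "hand": 1}]}}

```text
clock: 52.08
tcp_pos: [0.4703, -0.4074, 0.1047]
orientation: [0.0, 0.882, 0.47, 0.001]
wrist_force: [0.1, 0.3, -4.7]
finger_gap: 0.0116
```

Request:
{"api": "arm_command", "payload": {"motion": [{"x": 0, "y": 0, "z": 2, "rx": 0, "ry": 0, "rz": 0, "hand": 1}, {"x": 0, "y": 0, "z": 4, "rx": 0, "ry": 0, "rz": 0, "hand": 1}, {"x": 0, "y": 0, "z": 5.5, "rx": 0, "ry": 0, "rz": 0, "hand": 1}, {"x": 0, "y": 0, "z": 5.5, "rx": 0, "ry": 0, "rz": 0, "hand": 1}]}}

```text
clock: 52.58
tcp_pos: [0.4702, -0.4072, 0.099]
orientation: [-0.0, 0.882, 0.47, 0.001]
wrist_force: [-0.3, -0.7, -4.8]
finger_gap: 0.0112
```

```bash
python3 -c "
from h import *
plan((.4705,-.4075,.099,-34))
p=crop('side',(.46,-.4,.1),'sl5')"
```

```text
t 52.58 tcp [ 0.4702 -0.4072  0.099 ] a -33.87 tilt [0.001 0.001] gap 0.0112 F [-0.3 -0.7 -4.8] q [-0.84  0.45 -0.02  1.1   0.    1.32]
xyz [-0.   0.4 -0. ] rot [ 0.  -0.1  0.1] rows 0.014301237875521476
```

View pics/sl5.png

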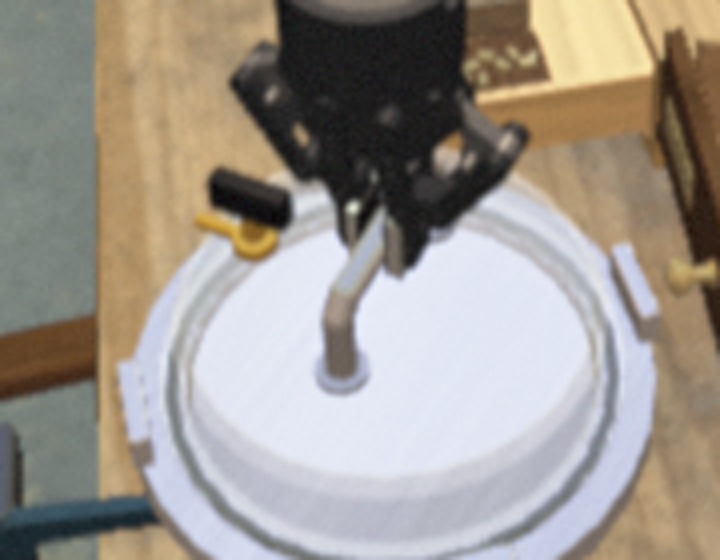

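Request:
{"api": "arm_command", "payload": {"motion": [{"x": 0, "y": 0, "z": 1, "rx": 0, "ry": 0, "rz": 0, "hand": 1}, {"x": 0, "y": 0, "z": 1.5, "rx": 0, "ry": 0, "rz": 0, "hand": 1}, {"x": 0, "y": 0, "z": 1.5, "rx": 0, "ry": 0, "rz": 0, "hand": 1}]}}

```text
clock: 53.0
tcp_pos: [0.4703, -0.4075, 0.0987]
orientation: [0.001, 0.882, 0.47, 0.001]
wrist_force: [-2.0, 1.7, 5.4]
finger_gap: 0.0114
```

Request:
{"api": "arm_command", "payload": {"motion": [{"x": 0, "y": 0, "z": 0, "rx": 0, "ry": 0, "rz": 0, "hand": 0.4}, {"x": 0, "y": 0, "z": 0, "rx": 0, "ry": 0, "rz": 0, "hand": 0.1}, {"x": 0, "y": 0, "z": 0, "rx": 0, "ry": 0, "rz": 0, "hand": 0}, {"x": 0, "y": 0, "z": -20, "rx": 0, "ry": 0, "rz": 0, "hand": 0}, {"x": 0, "y": 0, "z": -60, "rx": 0, "ry": 0, "rz": 0, "hand": 0}, {"x": 0, "y": 0, "z": -110, "rx": 0, "ry": 0, "rz": 0, "hand": 0.3}, {"x": 0, "y": 0, "z": -110, "rx": 0, "ry": 0, "rz": 0, "hand": 0.3}]}}

```text
clock: 53.88
tcp_pos: [0.472, -0.4094, 0.2125]
orientation: [0.004, 0.882, 0.471, 0.002]
wrist_force: [0.3, 0.2, 0.2]
finger_gap: 0.0295
```

```bash
python3 -c "
from h import *
p=crop('side',(.46,-.4,.1),'sl6')
C=cloud(p);X,Y,Z=C[...,0],C[...,1],C[...,2]
q=C[(np.hypot(X-.4145,Y+.3685)<.03)&(Z>.12)&(Z<.145)]
print('tap',cv2.minAreaRect((q[:,:2]*1000).astype(np.float32)))
q=C[(np.hypot(X-.47,Y+.4065)<.06)&(Z>.134)&(Z<.155)&(np.hypot(X-.4145,Y+.3685)>.035)]
print('h',cv2.minAreaRect((q[:,:2]*1000).astype(np.float32)),q[:,2].max())
rr=np.hypot(X-.4705,Y+.4065)
print('dome z',np.median(Z[(rr<.09)&(Z>.085)&(Z<.105)]))
plan((.4145,-.3695,.16,57),(.4145,-.3695,.098,57))"
```

```text
tap ((413.7388916015625, -369.59368896484375), (13.80547046661377, 40.18090057373047), 55.85392761230469)
h ((469.798828125, -407.4363098144531), (100.3777084350586, 14.372036933898926), 56.35866165161133) 0.14771625434034527
dome z 0.09528951918290351
t 53.92 tcp [ 0.4712 -0.4085  0.2099] a -33.87 tilt [ 0.004 -0.003] gap 0.0298 F [ 0.2 -0.7 -0.6] q [-0.84  0.41  0.18  1.34  0.    1.32]
xyz [  0.8 -69.1  49.5] rot [  0.2   0.2 -90.9] rows 8.492363821493528
xyz [  0.8 -69.4 111.5] rot [  0.2   0.2 -90.9] rows 8.492363821493528
```

View pics/sl6.png

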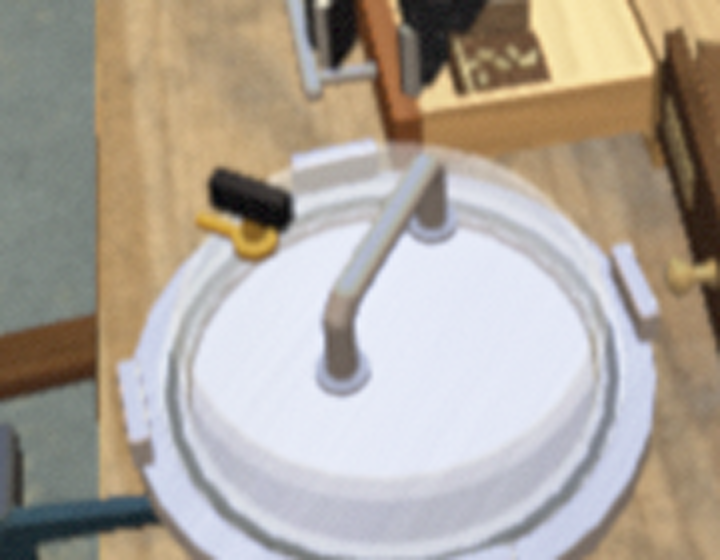

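Request:
{"api": "arm_command", "payload": {"motion": [{"x": 0, "y": -10, "z": 0, "rx": 0, "ry": 0, "rz": -10, "hand": 0.3}, {"x": 0, "y": -20, "z": 0, "rx": 0, "ry": 0, "rz": -20, "hand": 0.3}, {"x": 0, "y": -30, "z": 0, "rx": 0, "ry": 0, "rz": -30, "hand": 0.3}, {"x": 0, "y": -40, "z": 0, "rx": 0, "ry": 0, "rz": -40, "hand": 0.3}, {"x": 0, "y": -50, "z": 0, "rx": 0, "ry": 0, "rz": -50, "hand": 0.3}, {"x": 0, "y": -60, "z": 0, "rx": 0, "ry": 0, "rz": -60, "hand": 0.3}, {"x": 0.8, "y": -69, "z": 0, "rx": 0, "ry": 0, "rz": -70, "hand": 0.3}, {"x": 0.8, "y": -69, "z": 15, "rx": 0, "ry": 0, "rz": -80, "hand": 0.3}, {"x": 0.8, "y": -69, "z": 35, "rx": 0, "ry": 0, "rz": -90, "hand": 0.3}, {"x": 0.8, "y": -69, "z": 50, "rx": 0, "ry": 0, "rz": -90.3, "hand": 0.3}]}}

```text
clock: 55.18
tcp_pos: [0.4125, -0.3673, 0.1553]
orientation: [-0.001, 0.29, 0.957, 0.001]
wrist_force: [0.1, 0.2, -0.1]
finger_gap: 0.03
```

```bash
python3 -c "
from h import *
plan((.4148,-.3695,.098,56.4))
p=crop('side',(.42,-.37,.14),'sm1')"
```

```text
t 55.17 tcp [ 0.4125 -0.3673  0.1553] a 56.34 tilt [-0.001  0.003] gap 0.03 F [ 0.1  0.2 -0.1] q [-0.87  0.29 -0.11  1.17  0.   -0.29]
xyz [-3.3 -0.7 57.2] rot [ 0.1 -0.1 -0.1] rows 0.9174337065444412
```

View pics/sm1.png

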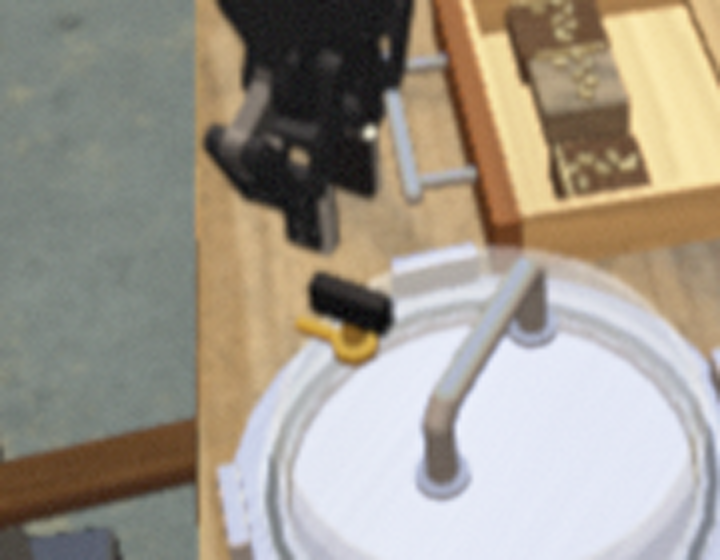

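Request:
{"api": "arm_command", "payload": {"motion": [{"x": -3, "y": -0.7, "z": 20, "rx": 0, "ry": 0, "rz": 0, "hand": 0.3}, {"x": -3, "y": -0.7, "z": 40, "rx": 0, "ry": 0, "rz": 0, "hand": 0.3}, {"x": -3, "y": -0.7, "z": 56, "rx": 0, "ry": 0, "rz": 0, "hand": 0.3}, {"x": -3, "y": -0.7, "z": 56, "rx": 0, "ry": 0, "rz": 0, "hand": 0.3}, {"x": -3, "y": -0.7, "z": 56, "rx": 0, "ry": 0, "rz": 0, "hand": 1}, {"x": -3, "y": -0.7, "z": 56, "rx": 0, "ry": 0, "rz": 0, "hand": 1}, {"x": -3, "y": -0.7, "z": 56, "rx": 0, "ry": 0, "rz": 0, "hand": 1}, {"x": -3, "y": -0.7, "z": 56, "rx": 0, "ry": 0, "rz": 0, "hand": 1}], "force": 50}}

```text
clock: 56.22
tcp_pos: [0.4158, -0.3708, 0.1023]
orientation: [0.001, 0.289, 0.957, 0.0]
wrist_force: [-0.1, 0.8, 2.0]
finger_gap: 0.0107
```

Request:
{"api": "arm_command", "payload": {"motion": [{"x": 0, "y": 0, "z": 0, "rx": 0, "ry": 0, "rz": 9, "hand": 1}, {"x": 0, "y": 0, "z": 0, "rx": 0, "ry": 0, "rz": 18, "hand": 1}, {"x": 0, "y": 0, "z": 0, "rx": 0, "ry": 0, "rz": 27, "hand": 1}, {"x": 0, "y": 0, "z": 0, "rx": 0, "ry": 0, "rz": 36, "hand": 1}, {"x": 0, "y": 0, "z": 0, "rx": 0, "ry": 0, "rz": 45, "hand": 1}, {"x": 0, "y": 0, "z": 0, "rx": 0, "ry": 0, "rz": 54, "hand": 1}, {"x": 0, "y": 0, "z": 0, "rx": 0, "ry": 0, "rz": 63, "hand": 1}, {"x": 0, "y": 0, "z": 0, "rx": 0, "ry": 0, "rz": 72, "hand": 1}, {"x": 0, "y": 0, "z": 0, "rx": 0, "ry": 0, "rz": 81, "hand": 1}, {"x": 0, "y": 0, "z": 0, "rx": 0, "ry": 0, "rz": 89, "hand": 1}]}}

```text
clock: 57.48
tcp_pos: [0.4143, -0.3707, 0.1022]
orientation: [-0.0, 0.878, 0.478, -0.0]
wrist_force: [-4.8, -0.3, 4.9]
finger_gap: 0.0103
```

```bash
python3 -c "
from h import *
plan();print(get_state()['ft_torque'])"
```

```text
t 57.48 tcp [ 0.4143 -0.3707  0.1022] a -32.87 tilt [-0.001 -0.   ] gap 0.0103 F [-4.8 -0.3  4.9] q [-0.87  0.33 -0.2   1.04 -0.    1.27]
[0.06451175 1.13487044 0.08283616]
```

Request:
{"api": "arm_command", "payload": {"motion": [{"x": 0, "y": 0, "z": 0, "rx": 0, "ry": 0, "rz": 1.5, "hand": 1}, {"x": 0, "y": 0, "z": 0, "rx": 0, "ry": 0, "rz": 2, "hand": 1}, {"x": 0, "y": 0, "z": 0, "rx": 0, "ry": 0, "rz": 2, "hand": 1}]}}

```text
clock: 57.85
tcp_pos: [0.4146, -0.3706, 0.1022]
orientation: [-0.0, 0.885, 0.465, -0.0]
wrist_force: [-5.0, 0.9, 6.3]
finger_gap: 0.0101
```

```bash
python3 -c "
from h import *
plan();print(get_state()['ft_torque'])"
```

```text
t 57.85 tcp [ 0.4146 -0.3706  0.1022] a -34.58 tilt [-0. -0.] gap 0.0101 F [-5.   0.9  6.3] q [-0.87  0.33 -0.2   1.04 -0.    1.3 ]
[0.16055604 0.98107783 0.19493651]
```

Request:
{"api": "arm_command", "payload": {"motion": [{"x": 0, "y": 0, "z": 0, "rx": 0, "ry": 0, "rz": 1.5, "hand": 1}, {"x": 0, "y": 0, "z": 0, "rx": 0, "ry": 0, "rz": 2, "hand": 1}, {"x": 0, "y": 0, "z": 0, "rx": 0, "ry": 0, "rz": 2, "hand": 1}]}}

```text
clock: 58.22
tcp_pos: [0.4157, -0.3703, 0.1022]
orientation: [0.0, 0.893, 0.45, 0.001]
wrist_force: [-0.7, 1.5, 6.6]
finger_gap: 0.0103
```

```bash
python3 -c "
from h import *
plan();print(get_state()['ft_torque'])"
```

```text
t 58.23 tcp [ 0.4157 -0.3703  0.1022] a -36.51 tilt [0.002 0.   ] gap 0.0103 F [-0.7  1.5  6.6] q [-0.87  0.33 -0.2   1.04  0.    1.34]
[0.32546873 0.40489179 0.48063407]
```

Request:
{"api": "arm_command", "payload": {"motion": [{"x": 0, "y": 0, "z": 0, "rx": 0, "ry": 0, "rz": 0, "hand": 0.3}, {"x": 0, "y": 0, "z": 0, "rx": 0, "ry": 0, "rz": 0, "hand": 0.3}, {"x": 0, "y": 0, "z": 0, "rx": 0, "ry": 0, "rz": 0, "hand": 0.3}, {"x": 0, "y": 0, "z": -30, "rx": 0, "ry": 0, "rz": 0, "hand": 0.3}, {"x": 0, "y": 0, "z": -70, "rx": 0, "ry": 0, "rz": 0, "hand": 0.3}, {"x": 0, "y": 0, "z": -90, "rx": 0, "ry": 0, "rz": 0, "hand": 0.3}, {"x": 0, "y": 0, "z": -90, "rx": 0, "ry": 0, "rz": 0, "hand": 0.3}]}}

```text
clock: 59.1
tcp_pos: [0.4162, -0.3715, 0.1932]
orientation: [0.002, 0.893, 0.45, 0.001]
wrist_force: [0.1, 0.6, -0.5]
finger_gap: 0.0301
```

```bash
python3 -c "
from h import *
p=crop('side',(.46,-.38,.1),'sm2')
C=cloud(p);X,Y,Z=C[...,0],C[...,1],C[...,2]
q=C[(np.hypot(X-.4145,Y+.3685)<.03)&(Z>.12)&(Z<.145)]
print('tap',cv2.minAreaRect((q[:,:2]*1000).astype(np.float32)))
q=C[(np.hypot(X-.47,Y+.4065)<.06)&(Z>.134)&(Z<.155)&(np.hypot(X-.4145,Y+.3685)>.035)]
print('h',cv2.minAreaRect((q[:,:2]*1000).astype(np.float32)),q[:,2].max())
q=C[(Z>.03)&(Z<.06)&(X>.42)&(X<.455)&(Y>-.26)&(Y<-.08)];print('bar',q.mean(0),np.percentile(q,[2,98],axis=0))
plan((.4465,-.1635,.19,2.6))"; python3 drw.py
```

```text
tap ((415.5727844238281, -370.1520690917969), (38.95193099975586, 12.503314971923828), 55.26533126831055)
h ((470.5096130371094, -409.52020263671875), (99.75570678710938, 14.597509384155273), 54.25961685180664) 0.14657917695180422
bar [ 0.45003006 -0.20689977  0.04790125] [[ 0.44443637 -0.22778274  0.04220121]
 [ 0.45470513 -0.14898817  0.05103942]]
t 59.15 tcp [ 0.4156 -0.3708  0.1917] a -36.58 tilt [ 0.002 -0.   ] gap 0.0299 F [ 0.2  0.1 -0.8] q [-0.87  0.28 -0.04  1.25  0.    1.34]
xyz [184.9 -98.7   1.7] rot [  0.1  -0.  -39.2] rows 3.6614676528253205
side 698 [319. 286.] uv [-9.3 30.8] [103.1  55.7] 89.6 z [0.0428 0.0474 0.0526] u [-0.0365  0.0167] v [-0.0186  0.0816]
side 318 [326. 314.] uv [-10.8 -61.3] [50.6 45.9] 2.9 z [0.0436 0.0465 0.0522] u [-0.0358  0.0131] v [-0.0843 -0.0404]
top 587 [353. 231.] uv [-7.7 32.2] [100.2  55.1] 89.0 z [0.0433 0.0477 0.0536] u [-0.034   0.0193] v [-0.0162  0.0814]
top 280 [386. 230.] uv [ -8.2 -65. ] [51.4 49.4] 1.1 z [0.0427 0.047  0.0529] u [-0.0328  0.0158] v [-0.0892 -0.0408]
```

View pics/sm2.png

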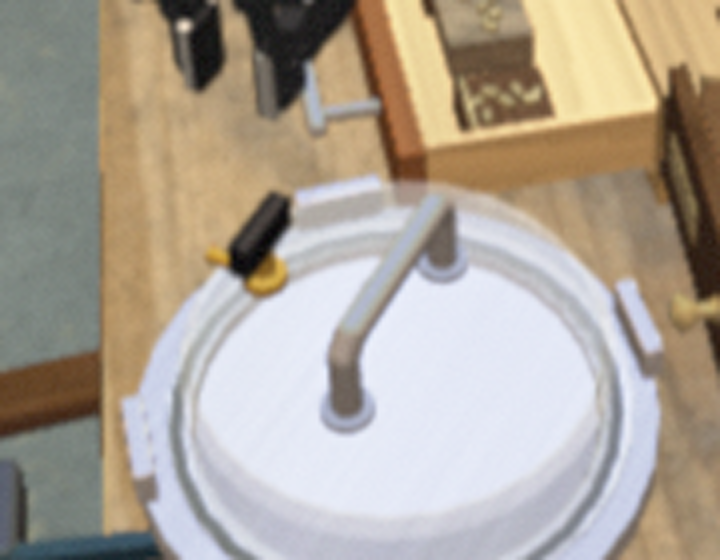

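```bash
python3 -c "
from h import *
plan((.415,-.1645,.19,-87.4),(.415,-.1645,.012,-87.4))"
```

```text
t 59.25 tcp [ 0.4149 -0.37    0.1902] a -36.57 tilt [-0.     0.002] gap 0.0299 F [ 0.4 -0.2  0.3] q [-0.87  0.28 -0.04  1.25  0.    1.34]
xyz [ 165.1 -122.3    0.7] rot [-0.1 -0.1 50.8] rows 4.750024518883799
xyz [ 164.8 -122.1  178.7] rot [-0.1 -0.1 50.8] rows 4.750024518883799
```

Request:
{"api": "arm_command", "payload": {"motion": [{"x": 33, "y": -24, "z": 0, "rx": 0, "ry": 0, "rz": 10, "hand": 1}, {"x": 66, "y": -49, "z": 0, "rx": 0, "ry": 0, "rz": 20, "hand": 1}, {"x": 99, "y": -73, "z": 0, "rx": 0, "ry": 0, "rz": 30, "hand": 1}, {"x": 132, "y": -98, "z": 0, "rx": 0, "ry": 0, "rz": 40, "hand": 1}, {"x": 165, "y": -122, "z": 0, "rx": 0, "ry": 0, "rz": 50.8, "hand": 1}, {"x": 165, "y": -122, "z": 40, "rx": 0, "ry": 0, "rz": 50.8, "hand": 1}, {"x": 165, "y": -122, "z": 80, "rx": 0, "ry": 0, "rz": 50.8, "hand": 1}, {"x": 165, "y": -122, "z": 110, "rx": 0, "ry": 0, "rz": 50.8, "hand": 1}, {"x": 165, "y": -122, "z": 110, "rx": 0, "ry": 0, "rz": 50.8, "hand": 1}]}}

```text
clock: 60.38
tcp_pos: [0.4129, -0.1634, 0.0787]
orientation: [-0.002, 1.0, 0.023, -0.002]
wrist_force: [-0.1, 0.7, 1.0]
finger_gap: -0.0001
```

```bash
python3 -c "
from h import *
plan((.415,-.1645,.012,-87.4))
p=crop('side',(.44,-.2,.08),'sd1')"
```

```text
t 60.38 tcp [ 0.4129 -0.1634  0.0787] a -87.37 tilt [-0.005  0.005] gap -0.0001 F [-0.1  0.7  1. ] q [-0.56  0.16 -0.49  0.93  0.    2.54]
xyz [ 2.3  1.5 66.7] rot [-0.3  0.3  0. ] rows 1.068180257160251
```

View pics/sd1.png

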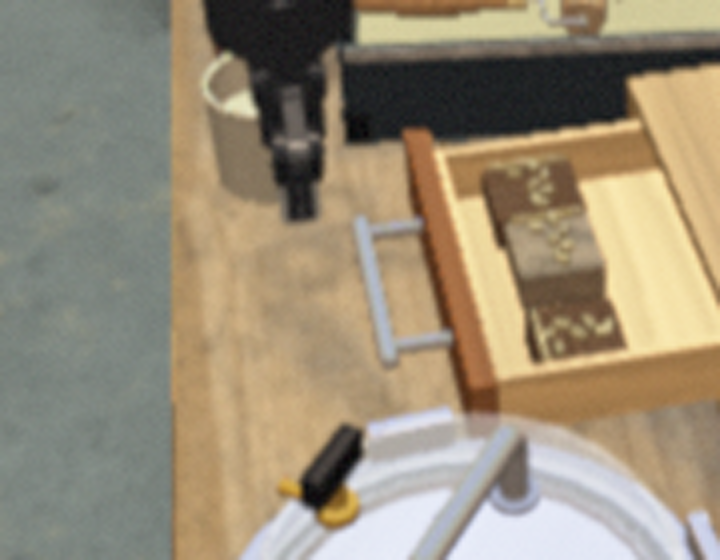

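Request:
{"api": "arm_command", "payload": {"motion": [{"x": 2, "y": 1.5, "z": 30, "rx": -0.2, "ry": 0.2, "rz": 0, "hand": 1}, {"x": 2, "y": 1.5, "z": 55, "rx": -0.2, "ry": 0.2, "rz": 0, "hand": 1}, {"x": 2, "y": 1.5, "z": 66, "rx": -0.2, "ry": 0.2, "rz": 0, "hand": 1}, {"x": 2, "y": 1.5, "z": 66, "rx": -0.2, "ry": 0.2, "rz": 0, "hand": 1}, {"x": 8, "y": 1.5, "z": 66, "rx": -0.2, "ry": 0.2, "rz": 0, "hand": 1}, {"x": 14, "y": 1.5, "z": 66, "rx": -0.2, "ry": 0.2, "rz": 0, "hand": 1}, {"x": 19, "y": 1.5, "z": 66, "rx": -0.2, "ry": 0.2, "rz": 0, "hand": 1}, {"x": 24, "y": 1.5, "z": 66, "rx": -0.2, "ry": 0.2, "rz": 0, "hand": 1}, {"x": 30, "y": 1.5, "z": 66, "rx": -0.2, "ry": 0.2, "rz": 0, "hand": 1}]}}

```text
clock: 61.55
tcp_pos: [0.4461, -0.1652, 0.0158]
orientation: [0.001, 1.0, 0.023, 0.002]
wrist_force: [-2.1, -0.4, 1.7]
finger_gap: 0.0003
```

```bash
python3 -c "
from h import *
plan()
p=crop('side',(.46,-.2,.08),'sd2')"
```

```text
t 61.55 tcp [ 0.4461 -0.1652  0.0158] a -87.37 tilt [ 0.005 -0.003] gap 0.0003 F [-2.1 -0.4  1.7] q [-0.52  0.27 -0.52  0.77  0.    2.57]
```

View pics/sd2.png

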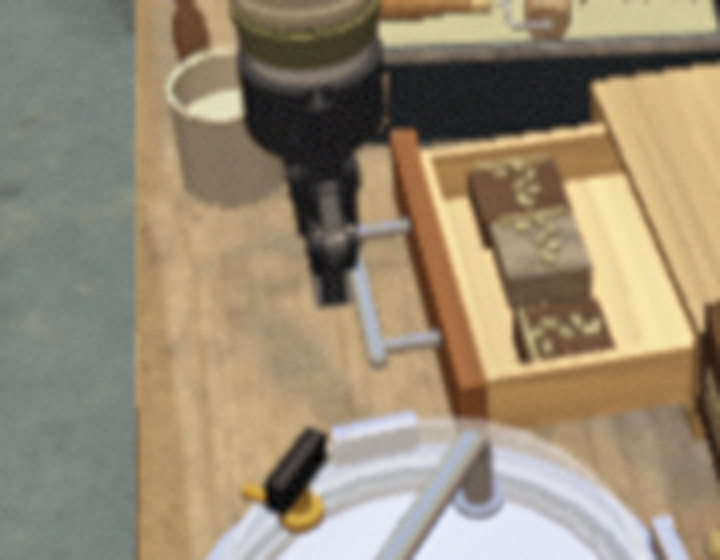

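Request:
{"api": "arm_command", "payload": {"motion": [{"x": 8, "y": 0, "z": 0, "rx": 0, "ry": 0, "rz": 0, "hand": 1}, {"x": 18, "y": 0, "z": 0, "rx": 0, "ry": 0, "rz": 0, "hand": 1}, {"x": 28, "y": 0, "z": 0, "rx": 0, "ry": 0, "rz": 0, "hand": 1}, {"x": 38, "y": 0, "z": 0, "rx": 0, "ry": 0, "rz": 0, "hand": 1}, {"x": 48, "y": 0, "z": 0, "rx": 0, "ry": 0, "rz": 0, "hand": 1}, {"x": 58, "y": 0, "z": 0, "rx": 0, "ry": 0, "rz": 0, "hand": 1}, {"x": 68, "y": 0, "z": 0, "rx": 0, "ry": 0, "rz": 0, "hand": 1}, {"x": 78, "y": 0, "z": 0, "rx": 0, "ry": 0, "rz": 0, "hand": 1}, {"x": 86, "y": 0, "z": 0, "rx": 0, "ry": 0, "rz": 0, "hand": 1}, {"x": 92, "y": 0, "z": 0, "rx": 0, "ry": 0, "rz": 0, "hand": 1}]}}

```text
clock: 62.85
tcp_pos: [0.5385, -0.1612, 0.0162]
orientation: [0.002, 1.0, 0.023, 0.002]
wrist_force: [-1.6, -0.4, -0.1]
finger_gap: -0.0001
```

Request:
{"api": "arm_command", "payload": {"motion": [{"x": 6, "y": 0, "z": 0, "rx": 0, "ry": 0, "rz": 0, "hand": 1}, {"x": 11, "y": 0, "z": 0, "rx": 0, "ry": 0, "rz": 0, "hand": 1}, {"x": 15, "y": 0, "z": 0, "rx": 0, "ry": 0, "rz": 0, "hand": 1}, {"x": 15, "y": 0, "z": 0, "rx": 0, "ry": 0, "rz": 0, "hand": 1}]}}

```text
clock: 63.35
tcp_pos: [0.5536, -0.1606, 0.0165]
orientation: [0.002, 1.0, 0.023, 0.003]
wrist_force: [-0.4, -0.1, -0.3]
finger_gap: -0.0003
```

```bash
python3 -c "
from h import *
plan()
p=crop('side',(.54,-.2,.08),'sd3')"
```

```text
t 63.35 tcp [ 0.5536 -0.1606  0.0165] a -87.37 tilt [ 0.006 -0.003] gap -0.0003 F [-0.4 -0.1 -0.3] q [-0.42  0.44 -0.27  0.86 -0.    2.67]
```

View pics/sd3.png

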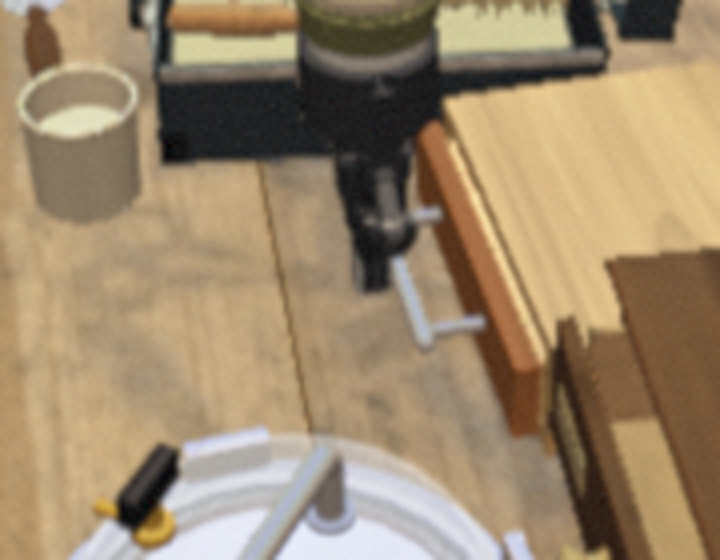

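Request:
{"api": "arm_command", "payload": {"motion": [{"x": 2, "y": 0, "z": 0, "rx": 0, "ry": 0, "rz": 0, "hand": 1}, {"x": 4, "y": 0, "z": 0, "rx": 0, "ry": 0, "rz": 0, "hand": 1}, {"x": 4, "y": 0, "z": 0, "rx": 0, "ry": 0, "rz": 0, "hand": 1}]}}

```text
clock: 63.78
tcp_pos: [0.5571, -0.1602, 0.0164]
orientation: [0.001, 1.0, 0.023, 0.003]
wrist_force: [-0.4, 0.1, 0.0]
finger_gap: 0.0003
```

Request:
{"api": "arm_command", "payload": {"motion": [{"x": 2, "y": 0, "z": 0, "rx": 0, "ry": 0, "rz": 0, "hand": 1}, {"x": 4, "y": 0, "z": 0, "rx": 0, "ry": 0, "rz": 0, "hand": 1}, {"x": 4, "y": 0, "z": 0, "rx": 0, "ry": 0, "rz": 0, "hand": 1}]}}

```text
clock: 64.15
tcp_pos: [0.5579, -0.1601, 0.0161]
orientation: [0.002, 1.0, 0.023, -0.0]
wrist_force: [-9.0, -1.6, 6.4]
finger_gap: -0.0002
```

Request:
{"api": "arm_command", "payload": {"motion": [{"x": 2, "y": 0, "z": 0, "rx": 0, "ry": 0, "rz": 0, "hand": 1}, {"x": 2, "y": 0, "z": 0, "rx": 0, "ry": 0, "rz": 0, "hand": 1}]}}

```text
clock: 64.4
tcp_pos: [0.5579, -0.16, 0.0159]
orientation: [0.002, 1.0, 0.022, -0.002]
wrist_force: [-13.8, -2.4, 8.6]
finger_gap: 0.0001
```

Request:
{"api": "arm_command", "payload": {"motion": [{"x": -15, "y": 0, "z": 0, "rx": 0, "ry": 0, "rz": 0, "hand": 1}, {"x": -40, "y": 0, "z": -10, "rx": 0, "ry": 0, "rz": 0, "hand": 1}, {"x": -60, "y": 0, "z": -60, "rx": 0, "ry": 0, "rz": 0, "hand": 1}, {"x": -70, "y": 0, "z": -120, "rx": 0, "ry": 0, "rz": 0, "hand": 1}, {"x": -80, "y": 0, "z": -180, "rx": 0, "ry": 0, "rz": 0, "hand": 1}, {"x": -80, "y": -50, "z": -220, "rx": 0, "ry": 0, "rz": 0, "hand": 1}, {"x": -80, "y": -110, "z": -220, "rx": 0, "ry": 0, "rz": 0, "hand": 1}, {"x": -80, "y": -170, "z": -220, "rx": 0, "ry": 0, "rz": 0, "hand": 1}, {"x": -80, "y": -230, "z": -220, "rx": 0, "ry": 0, "rz": 0, "hand": 1}, {"x": -80, "y": -280, "z": -220, "rx": 0, "ry": 0, "rz": 0, "hand": 1}]}}

```text
clock: 65.65
tcp_pos: [0.4693, 0.1107, 0.2355]
orientation: [-0.002, 1.0, 0.031, 0.003]
wrist_force: [0.0, -0.8, -0.4]
finger_gap: 0.0001
```

```bash
python3 -c "
from h import *
plan()
for n in('side','top'):
    p=cam(n,n+'_end');crop(n,(.54,-.25,.08),n+'_endz',p=p,w=95,h=75);C=cloud(p);X,Y,Z=C[...,0],C[...,1],C[...,2]
    q=C[(np.hypot(X-.4145,Y+.3685)<.03)&(Z>.122)&(Z<.145)]
    print(n,'tap',cv2.minAreaRect((q[:,:2]*1000).astype(np.float32)))
    q=C[(np.hypot(X-.47,Y+.4065)<.06)&(Z>.132)&(Z<.155)&(np.hypot(X-.4145,Y+.3685)>.035)]
    print('h',cv2.minAreaRect((q[:,:2]*1000).astype(np.float32)),q[:,2].max())
    q=C[(Z>.03)&(Z<.06)&(X>.555)&(X<.582)&(Y>-.25)&(Y<-.08)];print('bar',q.mean(0),np.percentile(q[:,0],[5,95]))
    q=C[(Z>.06)&(Z<.073)&(X>.58)&(X<.65)&(Y>-.22)&(Y<-.1)];print('front top',q.mean(0),np.percentile(q[:,0],[2,98]))
    rr=np.hypot(X-.4705,Y+.4065);print('dome z',np.median(Z[(rr<.09)&(Z>.085)&(Z<.105)]))
"
```

```text
t 65.65 tcp [0.4693 0.1107 0.2355] a -86.47 tilt [0.006 0.005] gap 0.0001 F [ 0.  -0.8 -0.4] q [ 0.06  0.12 -0.13  1.31  0.    3.14]
side tap ((415.91229248046875, -369.955078125), (41.102447509765625, 12.60191535949707), 53.753177642822266)
h ((470.90863037109375, -409.513427734375), (99.73438262939453, 14.283203125), 54.901729583740234) 0.1464516440574889
bar [ 0.5723546  -0.16511762  0.04814234] [0.56616034 0.57931438]
front top [ 0.61480196 -0.16313415  0.06728047] [0.60590364 0.62469327]
dome z 0.09532638124742104
top tap ((418.28265380859375, -368.2776794433594), (39.67367172241211, 12.239307403564453), 55.212032318115234)
h ((473.3764953613281, -407.384521484375), (100.44745635986328, 14.755843162536621), 54.38336181640625) 0.1487401045556783
bar [ 0.57425101 -0.15761719  0.04908356] [0.56814456 0.57967704]
front top [ 0.61728689 -0.15947025  0.06730944] [0.60807873 0.62722782]
dome z 0.0955040437383626
```

View pics/side_endz.png

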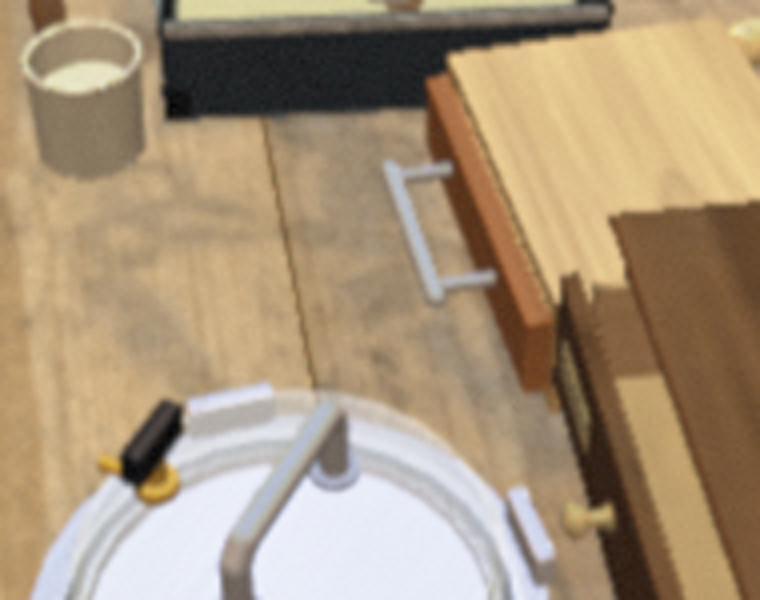

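View pics/top_end.png

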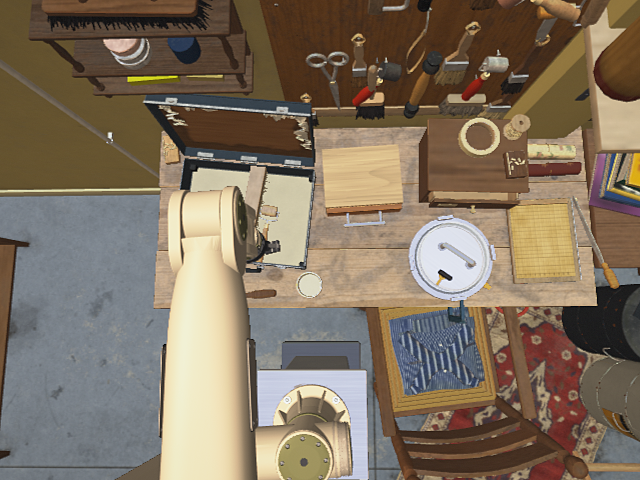

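Request:
{"api": "arm_command", "payload": {"motion": [{"x": 0, "y": 0, "z": 0, "rx": 0, "ry": 0, "rz": -10, "hand": 1}, {"x": 0, "y": 0, "z": -10, "rx": 0, "ry": 0, "rz": -20, "hand": 0.5}, {"x": 0, "y": 0, "z": -20, "rx": 0, "ry": 0, "rz": -30, "hand": 0}, {"x": 0, "y": 0, "z": -20, "rx": 0, "ry": 0, "rz": -30, "hand": 0}, {"x": 0, "y": 0, "z": -20, "rx": 0, "ry": 0, "rz": -30, "hand": 0}]}}

```text
clock: 66.38
tcp_pos: [0.4695, 0.1075, 0.2548]
orientation: [-0.001, 0.959, 0.285, 0.003]
wrist_force: [-0.6, -0.1, 0.5]
finger_gap: 0.0427
```

```bash
python3 -c "
from h import *
plan();p=cam('side','fin')
for q in ['paste_pot_mid','scraper_mid','ink_bottle_mid']:
    print(q,[(np.round(f['at']).tolist(),round(f['score'],2),np.round(px2w(p,*f['at']),3).tolist()) for f in finder.find_in(p,q)][:2])
"
```

```text
t 66.38 tcp [0.4695 0.1075 0.2548] a -56.92 tilt [0.004 0.004] gap 0.0427 F [-0.6 -0.1  0.5] q [ 0.06  0.12 -0.09  1.36  0.    2.62]
paste_pot_mid [([249.0, 258.0], 0.94, [0.393, 0.013, 0.043])]
scraper_mid [([238.0, 228.0], 0.57, [0.367, 0.196, 0.018])]
ink_bottle_mid [([241.0, 200.0], 0.55, [0.381, 0.318, 0.038])]
```

View pics/fin.png

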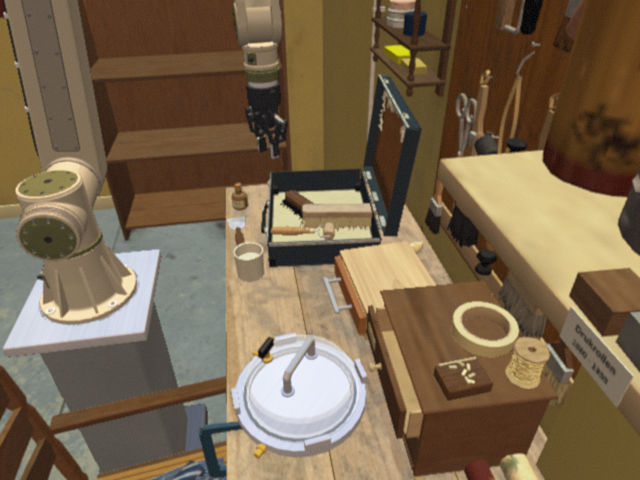

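```bash
python3 -c "
from h import *
print(hand_in(), get_state()['clock'])"
```

```text
the job is handed in; nothing more can be done
the job is handed in; nothing more can be done
```

The job is handed in, at about 66 s of the 210 s allowed. Every step was done in the order asked, and there were three blocks this time.

**Last checks:**
- **Drawer:** it is home. The push met its stop, and the drawer front's gap to the top board matches the shut position.
- **Blocks:** seen from both cameras before the drawer closed, all three lay flat and face up. They were not visible after that. One had shifted about 2–3 mm inside the drawer but was still flat.
- **Dome:** the flat top is level at about 95 mm above the bench, the height for a seated dome. It sits about 2–3 mm sideways from where it started, probably from turning the tap shut. That is within the lugs' 5 mm clearance.
- **Tap:** I turned it until the resistance rose at its stop. Both cameras show its bar in line with the dome's handle, within about 1°.
- **Pot, scraper and bottle:** all still in place. The network's positions for the scraper and bottle moved by 1–2 cm between pictures, which I put down to the network; the pictures themselves show no change.

**What disagreed or went wrong:**
- **Fingertips:** they sit about 19 mm farther back than the reported tool position. My first grasp of the drawer handle closed just above the bar, so I worked with that offset from then on.
- **Last joint:** on the final retreat it read 3.14 rad, its range limit to the two decimals printed. I turned it back at once and saw no error, but I can't rule out that it briefly passed the limit.

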